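Clamp a bush on the expanding mandrel with the square T-key

ROBOT

A 6-joint arm with a two-finger parallel gripper is mounted at the origin on the work surface. World frame = base frame: x ahead of the robot, y to its left, z up, the work surface at z = 0. Lengths are in m, angles in degrees, forces in N, time in s.
With the tool pointing down it reaches from about 0.275 to 0.775 m from the base axis. Payload 14.6 kg.
Tool frame: the origin (TCP) lies on the centre line of the jaws, within the pads' length; the fingertips stand env.tcp_to_tips ahead of it and the grasp point (between the pads) lies 5 mm behind it (env.tcp_to_tips is the distance from the TCP to the fingertips, in m); z points along the fingers, y is the direction in which the jaws open and shut (so a half turn about z gives the same grasp; the last joint's range is limited). The gripper opens to 85 mm and grips with 20 to 120 N. Pads are 22 mm wide; open, the fingers measure 114 mm over their backs; the gripper's body (76 mm by 85 mm) begins 54 mm behind the grasp point. The pads swing forward as they close: fully open they stand 13 mm farther back than shut.
Start: joints at [-77.825, 15.075, -2.767, 72.158, 0, 81.102], TCP at [0.189, -0.49, 0.245] pointing down, gripper open.
Joint ranges: [-151.79, 151.79], [-50.71, 97.33], [-67.44, 78.34], [-121.81, 120.89], [-77.56, 73.72], [-180, 180]. Speed limits (degrees/s): [108.29, 108.29, 147.25, 159.86, 180, 180].

INTERFACE

Orientations are given as a 3x3 rotation matrix whose columns are the frame's x, y, z axes.
In Python, from bench import env gives the robot as it stands.
- The arm moves only by the tool arm_command, never from a script. Its argument "deltas" is a list of rows, each an object of numbers: "dx", "dy", "dz": the shift along the tool's x, y, z in cm; "roll": the turn about the tool's z in degrees. In form: [{"dx": .., "dy": .., "dz": .., "roll": ..}, ...]. A call has 1 to 12 rows; each row is the pose to reach, as a shift and turn from the pose measured when the call began, along the tool's axes at that moment; what a row does not reach only later rows make up. A row lasts 1/12 s, in which the tool goes at most 41.7 mm and 7.16 degrees, less where a joint would pass 70% of its speed; a pose out of reach is approached as far as the arm can. A call with a gripper value outside its range is refused whole. "claw" is the closure, from 0 (fully open) to 1 (shut), set as the call begins (left out, the last holds). The fingers move at their own pace and stop on an object; the grip force is fixed at half the most. Time passes only in rows, so rows that repeat a pose let the fingers close. It gives the time, the measured TCP pose, the force and the opening at its end, in the units of the state.
- env.get_state(): the state, without advancing time (a new reading comes with each control period).
- env.snapshot(name): name is "side" or "top"; returns the picture (420x560x3 uint8, blue, green, red); there is no depth.
- env.camera_model(name): a dict with "camera_matrix" (3x3 intrinsics, pixels), "dist_coeffs" ([k1, k2, p1, p2, k3] as OpenCV has them; the pictures are not rectified), "pose" (4x4, takes a point from camera to world coordinates). Camera axes: x right, y up, looking along -z (the intrinsics and any distortion apply to the point x, -y, -z); pixel columns grow to the right and rows downward; lengths in m; the calibration is good to about 2 mm. A picture is of the moment at which its call begins. camera_model takes no time and is no camera call.
- env.sign_off(): hands the job in, once; it reports no verdict.
Trained networks look in the newest picture that a camera, given by its name, has taken for a name from the list of things; names that differ only in an ending like _2 or _b are one class to them, and where a whole thing is asked for, a point or a joint stands for the part that bears it (a point fixed in the world has none). Each returns a list of dicts, best first, with "conf" (0 to 1); they miss things now and then, are a little off and sometimes report something else, mostly with a low value. They report only what shows in the picture. A call takes as long as a camera call. They do not tell look-alikes from the thing itself.
- env.search_frame(camera, label): "centre" ([x, y, z] in m, in the coordinates of the camera as it stood for that picture, good to about 4 mm: the middle of the surface that is visible of it).
- env.regions_of(camera, label): "mask" (420x560 bool, what is visible of it).
The state is a dict: "time": time; "joints": joint angles; "joint_velocities": joint speeds; "tau": joint torques, N m; "tcp_pos": TCP position; "eef_rot": TCP orientation; "contact_force": force on the tool from outside, world axes, zero at the start; "ft_torque": the same for the moment, N m; "finger_gap": finger opening in m.
Only numpy, scipy, OpenCV 4.12 (cv2) and the standard library are available. Lean on these libraries where they do the work, as an engineer would, in place of code of your own. Each camera call takes 0.05 s, during which the arm holds its last target.

TASK

Set the tall steel bush over the upright expanding mandrel of the rotary table, letting it down, not dropping it, until it sits on the shoulder. Take the larger T-handled key from the wooden rack, stand its square end in the mandrel's top and turn it while pressing until it drops fully home in the square socket of the cam screw inside, then turn it clockwise until the screw is tight against its stop. Lift the key out, lower it (do not drop it) back into its hole in the rack, let go, and leave everything else where it was.

Things in the scene. Friction and masses are not known exactly. Their poses are not given: they have to be found in the camera images.
- fixture: Rotary table with an upright expanding mandrel, fixed to the bench (place and yaw vary). Origin: on the mandrel's axis at bench level; z up. Grey base 176 mm across with two bolted lugs, steel table 160 mm across (top 35 mm up), dark flange 108 mm across (top 46 mm up). A crank housing 34 mm high reaches out to 112 mm on its +x side.
- shoulder (a point): Middle of the shoulder's top face (60 mm across) on the mandrel's axis, 52 mm above the bench; the bush comes to rest on it. From it rises the mandrel: four steel segments, 42 mm across when slack, up to 112 mm above the bench. The cam screw spreads each by 1.4 mm per rad, 2 mm in all, enough to grip the bush's 46 mm bore.
- mandrel_top (a point): On the mandrel's axis at the top of its rounded nose ring, 121 mm above the bench (ring 39 mm outside, 22 mm clear bore). Inside the ring, 13 mm below this point, is the flat top of the cam screw, with a square socket 16 mm wide, 14 mm deep (floor 27 mm below this point). The square starts at any angle, which is not given.
- screw (a joint): Turn of the cam screw from its slack stop, rad: 0 slack, growing CLOCKWISE seen from above to the tight stop at 1.40 (80 degrees); it starts within 0.1 of slack and stays where it is left. It takes about 0.2 N m to turn, more once the segments grip the bush. 0 is not any particular direction of the square.
- bush: The tall plain steel bush: a tube standing upright on the bench, outside 62 mm, bore 46 mm (wall 8 mm), 60 mm high, about 0.6 kg. Origin: centre of its lower face; z along its axis.
- bush_mid (a point): Centre of the bush, on its axis, halfway up (30 mm from either end).
- key: The larger T-handled key, steel, about 0.45 kg, 140 mm high, upright in one of the rack's two holes, its collar on the rack's top (origin then 12 mm above the bench). Origin: centre of the square lower end; z up the shank, x along the cross bar. Square end 14 x 14 mm (sides along x and y), 22 mm long; round shank 20 mm across; collar 36 mm across, 58 to 64 mm up.
- key_tip (a point): Centre of the key's square lower end face (same point as the key's origin).
- key_hub (a point): Middle of the key's flat-sided hub, 127 mm above the tip, where to grip it from above: 20 mm wide across the bar (y), 36 mm along the bar (x), 26 mm high (114 to 140 mm above the tip). The cross bar, 12 mm thick and 120 mm long, passes through this point.
- rack: Key rack: wooden block fixed to the bench, 70 mm (x) by 190 mm (y) by 70 mm high, origin at the centre of its underside, with two upright round through-holes 26 mm across at y = -60 and +60 mm. One holds the larger key, the other the smaller key; which is which changes.
- rack_hole0 (a point): Mouth of the rack's hole at y = -60 mm, 70 mm above the bench.
- rack_hole1 (a point): Mouth of the rack's hole at y = +60 mm, 70 mm above the bench.
- small_key: Bystander in the rack's other hole: a smaller T-key, 100 mm high with an 80 mm cross bar, its top 130 mm above the bench. Origin: centre of its lower end.
- wide_ring: Bystander near the bush: a low, wide dark ring, 86 mm outside, 58 mm bore, 24 mm high. Origin: centre of its underside.
- grind_wheel: Bystander: grey grinding wheel lying flat, 120 mm across, 20 mm thick. Origin: centre of its underside.
- dresser: Bystander: star-wheel dresser lying on the bench, 230 mm long, 32 mm high. Origin: near its middle, at bench level.
- caliper: Bystander: sliding caliper lying flat, 190 mm long. Origin: middle of its beam's underside.
- oil: Bystander: grey oil bottle, 56 mm across, 150 mm high. Origin: centre of its underside.
- brush: Bystander: hand brush lying on the bench. Origin: at its middle, at bench level.
Not all that is in view belongs to the job. Leave any orange, pink or yellow look-alike of the bush alone.

How it is judged:
By the outcome, as a careful person would: the job done as asked, in the order asked, and still so for the second after the job is handed in, with the robot touching nothing.
It also fails if it takes over 72 s, if anything falls off the work surface, if the arm or the gripper's body presses on something with over 40 N, if the wrist force passes 120 N, or if a joint passes its speed limit or range.

## Working session

There is one attempt and no reset: what is moved stays moved. The work goes in short steps, Python scripts to look and compute and a tool call to move; the robot and the scene stay as the last step left them, time stands still between calls to the robot, and variables do not carry over. Pictures are saved under pics/ and viewed, and the job is handed in when it is done.

Besides the shell and the picture viewer there is one more tool, called after "Emit:" as name(argument=value, ...), one argument or row to a line, values as JSON. arm_command: Moves the arm, as the interface text tells. Its arguments: {"type":"object","properties":{"deltas":{"type":"array"},"claw":{"type":"number"}},"required":["deltas"]}

```bash
ls; mkdir -p pics; cat > h.py <<'E'
import numpy as np, cv2
from bench import env
def cam(n):
    m=env.camera_model(n); return np.array(m["camera_matrix"]),np.array(m["dist_coeffs"]),np.array(m["pose"])
def ray(n,px):
    K,d,P=cam(n)
    u=cv2.undistortPoints(np.array(px,float).reshape(-1,1,2),K,d).reshape(-1,2)
    r=np.c_[u[:,0],-u[:,1],-np.ones(len(u))]@P[:3,:3].T
    return P[:3,3],r
def onz(n,px,z):
    o,r=ray(n,px); t=(z-o[2])/r[:,2:]; return o+t*r
def proj(n,X):
    K,d,P=cam(n); X=np.atleast_2d(X)
    c=(X-P[:3,3])@P[:3,:3]; c=c*[1,-1,-1]
    return cv2.projectPoints(c.reshape(-1,1,3),np.zeros(3),np.zeros(3),K,d)[0].reshape(-1,2)
def w(n,c):
    P=cam(n)[2]; return P[:3,:3]@np.array(c)+P[:3,3]
E
python3 - <<'E'
from h import *
s=env.get_state(); print(s["time"],s["tcp_pos"],s["eef_rot"],s["finger_gap"],env.tcp_to_tips)
for n in("side","top"):
    cv2.imwrite(f"pics/{n}0.png",env.snapshot(n)); K,d,P=cam(n); print(n,K.tolist(),d,P.round(3).tolist())
    for l in ("mandrel_top","shoulder","bush","key_hub","key","rack","rack_hole0","rack_hole1","small_key","wide_ring"):
        print(n,l,[(np.round(w(n,q["centre"]),4).tolist(),round(q["conf"],2)) for q in env.search_frame(n,l)])
print(env.get_state()["time"])
E
```

```text
pics
0.0 [ 0.18870341 -0.48963588  0.24479887] [[ 9.33132312e-01  3.59533085e-01 -2.20977678e-04]
 [ 3.59533104e-01 -9.33131688e-01  1.09519082e-03]
 [ 1.87556062e-04 -1.10140674e-03 -9.99999376e-01]] 0.0853613528408381 0.014
side [[382.2861108798637, 0.0, 280.2061681815697], [0.0, 382.2861108798637, 207.1307596425236], [0.0, 0.0, 1.0]] [-0.06729984  0.          0.          0.          0.        ] [[0.993, 0.084, -0.082, 0.462], [-0.117, 0.634, -0.764, -0.74], [-0.012, 0.769, 0.64, 0.715], [0.0, 0.0, 0.0, 1.0]]
side mandrel_top [([0.5979, -0.0336, 0.036], 0.63), ([0.4415, -0.2508, 0.1392], 0.5)]
side shoulder [([0.5948, -0.0382, 0.0336], 0.68)]
side bush [([0.3361, 0.2393, 0.0442], 0.66), ([0.3801, 0.1405, 0.0453], 0.66), ([0.4379, -0.2527, 0.1365], 0.6), ([0.3614, 0.3426, 0.045], 0.58)]
side key_hub [([0.4474, -0.2516, 0.1411], 0.67), ([0.5947, -0.0312, 0.0368], 0.5), ([0.4809, 0.4813, 0.0226], 0.49)]
side key [([0.4408, -0.2488, 0.1412], 0.75)]
side rack [([0.4579, -0.3288, 0.0668], 0.9)]
side rack_hole0 [([0.4601, -0.3306, 0.075], 0.83)]
side rack_hole1 [([0.4601, -0.3306, 0.075],
[... 387 characters left out ...]
.999, 0.025, -0.023, -0.006], [-0.018, 0.173, 0.985, 1.081], [0.0, 0.0, 0.0, 1.0]]
top mandrel_top [([0.5927, -0.0066, 0.0351], 0.83), ([0.7012, 0.1838, 0.0174], 0.71)]
top shoulder [([0.5923, -0.0032, 0.0291], 0.97)]
top bush [([0.3351, 0.262, 0.0558], 0.96), ([0.4456, 0.2721, 0.0552], 0.93), ([0.357, 0.3637, 0.0506], 0.88), ([0.7003, 0.1827, 0.0164], 0.69), ([0.3777, 0.1627, 0.0583], 0.57)]
top key_hub [([0.4451, -0.2343, 0.1455], 0.64)]
top key [([0.4363, -0.2366, 0.1485], 0.96)]
top rack []
top rack_hole0 [([0.46, -0.2954, 0.0691], 0.83)]
top rack_hole1 [([0.46, -0.2954, 0.0691], 0.83)]
top small_key [([0.4733, -0.3527, 0.1218], 0.62)]
top wide_ring [([0.5988, 0.2918, 0.0216], 0.78)]
1.1
```

View pics/side0.png

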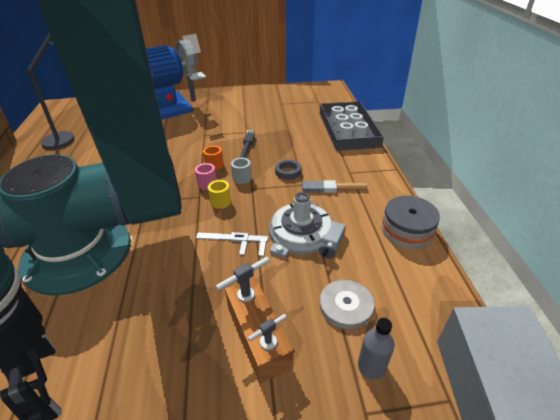

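View pics/top0.png

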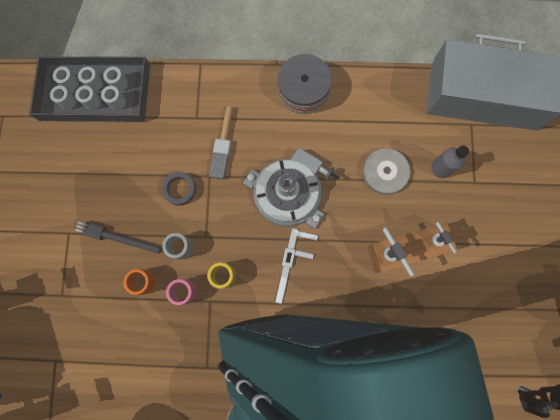

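The side view shows the grey bush at (242,171), the larger key at (245,270) and the mandrel nose at about (302,197). In the top view they are at (176,246), (398,252) and (288,182). I'll zoom in to measure.

```bash
cat > z.py <<'E'
import sys,cv2,numpy as np
# z.py img out x0 y0 w h scale
f,o=sys.argv[1:3]; x,y,w,h=map(int,sys.argv[3:7]); 
im=cv2.imread(f)[y:y+h,x:x+w]; s=min(800//w,600//h); im=cv2.resize(im,None,fx=s,fy=s,interpolation=cv2.INTER_CUBIC)
for i in range(x-x%10+10,x+w,10):
    cv2.line(im,((i-x)*s,0),((i-x)*s,6),(0,255,255),1); cv2.putText(im,str(i),((i-x)*s,16),0,.35,(0,255,255),1)
for i in range(y-y%10+10,y+h,10):
    cv2.line(im,(0,(i-y)*s),(6,(i-y)*s),(0,255,255),1); cv2.putText(im,str(i),(8,(i-y)*s+4),0,.35,(0,255,255),1)
cv2.imwrite(o,im)
E
python3 z.py pics/side0.png pics/s_b.png 190 120 130 100
python3 z.py pics/side0.png pics/s_m.png 255 180 100 75
python3 z.py pics/side0.png pics/s_k.png 205 245 100 75
python3 z.py pics/top0.png pics/t_b.png 120 205 130 100
python3 z.py pics/top0.png pics/t_m.png 240 145 100 75
python3 z.py pics/top0.png pics/t_k.png 360 215 100 75
python3 - <<'E'
import cv2,numpy as np
for t in"sm sk tb"[:0].split():pass
L=[cv2.resize(cv2.imread(f"pics/{n}.png"),(800,600)) for n in()]
E
```

```text
(no output)
```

View pics/s_b.png

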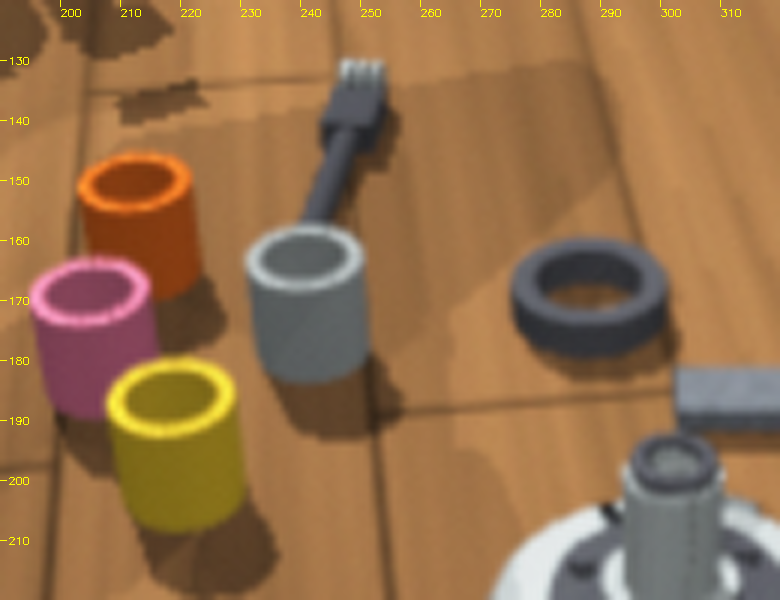

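View pics/s_m.png

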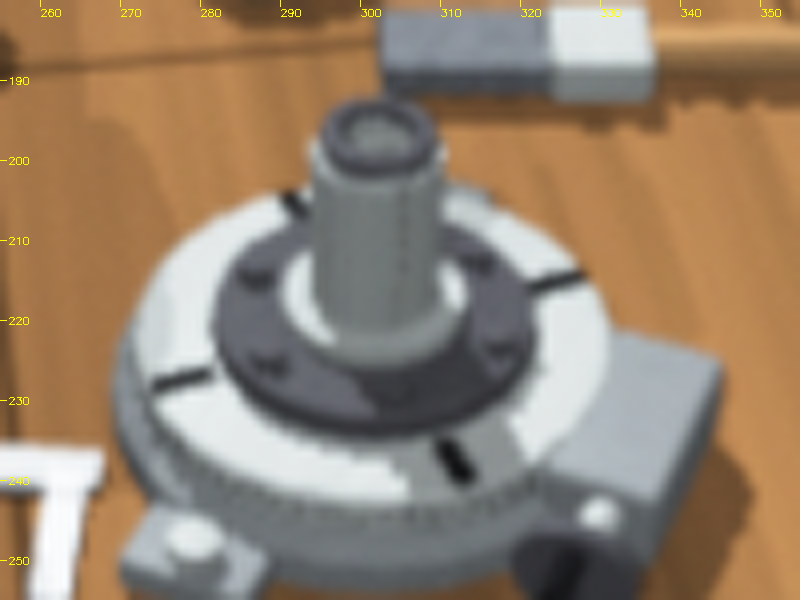

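View pics/s_k.png

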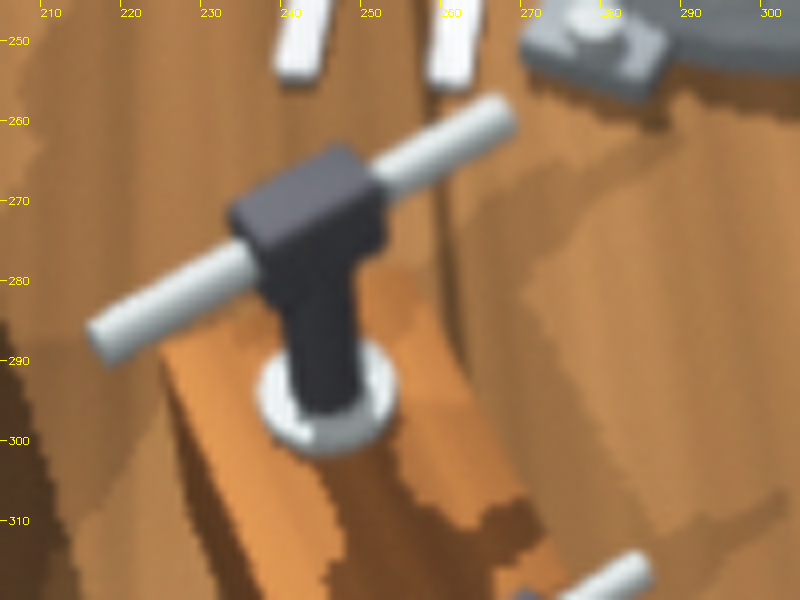

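View pics/t_b.png

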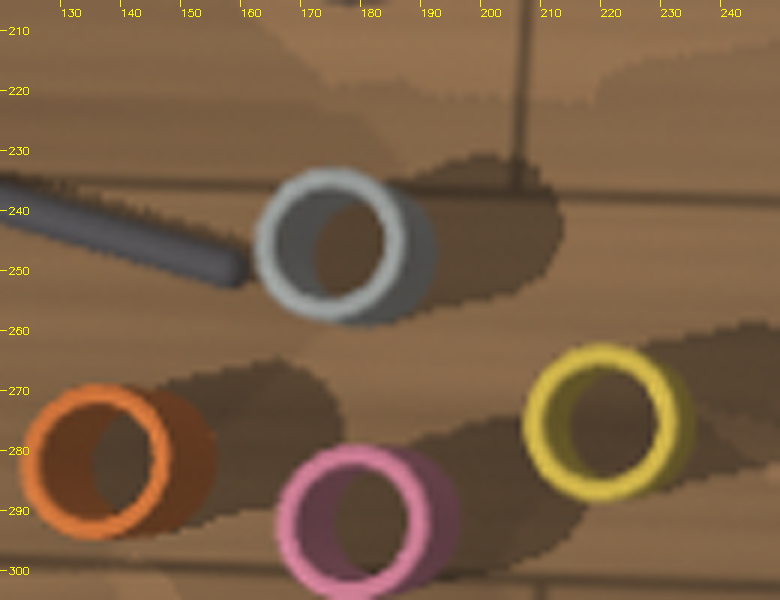

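View pics/t_m.png

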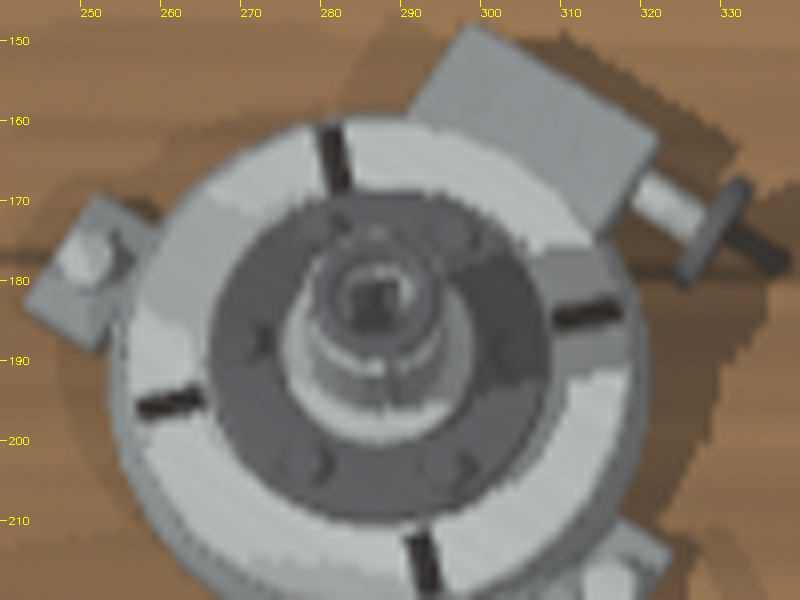

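View pics/t_k.png

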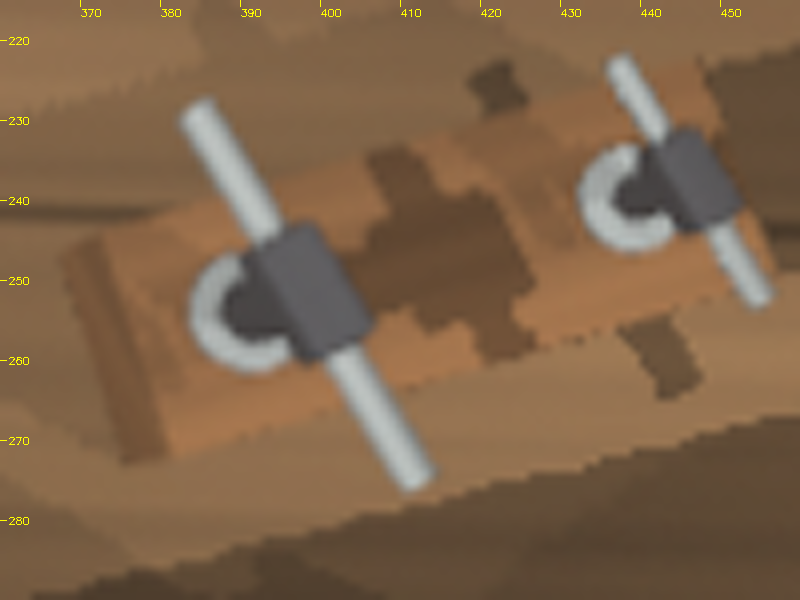

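```bash
cat >> h.py <<'E'
def tri(ps,pt):
    A=[];b=[];rs=[]
    for n,p in(("side",ps),("top",pt)):
        o,r=ray(n,[p]); r=r[0]/np.linalg.norm(r[0]); M=np.eye(3)-np.outer(r,r); A.append(M); b.append(M@o); rs.append((M,o))
    X=np.linalg.solve(sum(A),sum(b)); return X,[np.linalg.norm(M@(X-o))*1000 for M,o in rs]
E
python3 - <<'E'
from h import *
def sp(x,y,x0,y0,s): return (x/s+x0-.5,y/s+y0-.5)
T={"bushtop":((240.25,162.7),(174.5,245.3)),"mand":((301.9,196.7),(286.5,181.9)),
"hubtop":((243,269),(399.5,250.75)),
"barA":(sp(500,115,205,245,8),sp(200,112,360,215,8)),
"barB":(sp(103,342,205,245,8),sp(413,478,360,215,8)),
"collar":(sp(327,395,205,245,8),sp(252,310,360,215,8))}
for k,v in T.items():
    X,e=tri(*v); print(k,X.round(4),np.round(e,1))
for k,z in(("bushtop",.06),("mand",.121),("hubtop",.152),("barA",.139),("barB",.139),("collar",.073)):
    print(k,onz("side",[T[k][0]],z).round(4),onz("top",[T[k][1]],z).round(4))
E
```

```text
bushtop [0.4478 0.2775 0.0584] [0.2 0.2]
mand [0.5981 0.0091 0.1165] [0. 0.]
hubtop [ 0.4412 -0.2422  0.1508] [0.2 0.2]
barA [ 0.4906 -0.2123  0.1405] [0.4 0.4]
barB [ 0.3909 -0.2704  0.1379] [0.7 0.7]
collar [ 0.441  -0.2419  0.0728] [0.9 0.9]
bushtop [[0.4476 0.2749 0.06  ]] [[0.4478 0.277  0.06  ]]
mand [[0.597  0.0035 0.121 ]] [[0.5969 0.0091 0.121 ]]
hubtop [[ 0.4411 -0.2434  0.152 ]] [[ 0.4413 -0.2419  0.152 ]]
barA [[ 0.4903 -0.211   0.139 ]] [[ 0.4912 -0.2126  0.139 ]]
barB [[ 0.3903 -0.2714  0.139 ]] [[ 0.3915 -0.27    0.139 ]]
collar [[ 0.4401 -0.2422  0.073 ]] [[ 0.4418 -0.2418  0.073 ]]
```

```bash
cat > ov.py <<'E'
from h import *
import sys
def circ(x,y,z,r):
    a=np.linspace(0,2*np.pi,73); return np.c_[x+r*np.cos(a),y+r*np.sin(a),0*a+z]
def overlay(n,src,out,curves,box):
    x,y,w_,h_=box; im=cv2.imread(src)[y:y+h_,x:x+w_]; s=min(800//w_,600//h_); im=cv2.resize(im,None,fx=s,fy=s,interpolation=cv2.INTER_CUBIC)
    for c,col in curves:
        p=(proj(n,c)+.5-[x,y])*s
        cv2.polylines(im,[p.round().astype(int)],False,col,1)
    cv2.imwrite(out,im)
E
cat > ov1.py <<'E'
from ov import *
m=eval(sys.argv[1])
C=[(circ(*m,.035,.08),(0,0,255)),(circ(*m,.046,.054),(0,255,0)),(circ(*m,.052,.03),(255,0,0)),(circ(*m,.121,.011),(0,255,255)),(circ(*m,.112,.021),(255,0,255))]
overlay("side","pics/side0.png","pics/"+sys.argv[2]+"s.png",C,(255,180,100,75))
overlay("top","pics/top0.png","pics/"+sys.argv[2]+"t.png",C,(240,145,100,75))
a=cv2.imread("pics/"+sys.argv[2]+"s.png");b=cv2.imread("pics/"+sys.argv[2]+"t.png")
E
python3 ov1.py "(.5975,.009)" ma
```

```text
(no output)
```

View pics/mas.png

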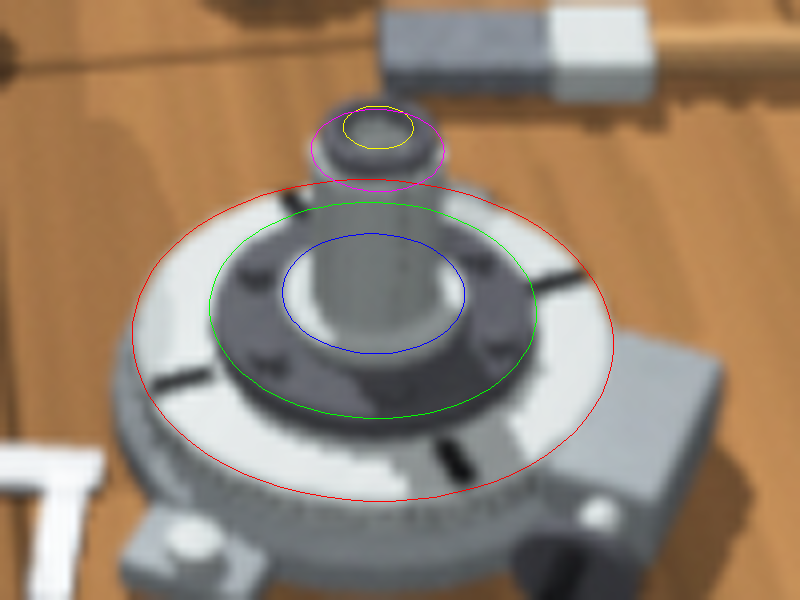

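View pics/mat.png

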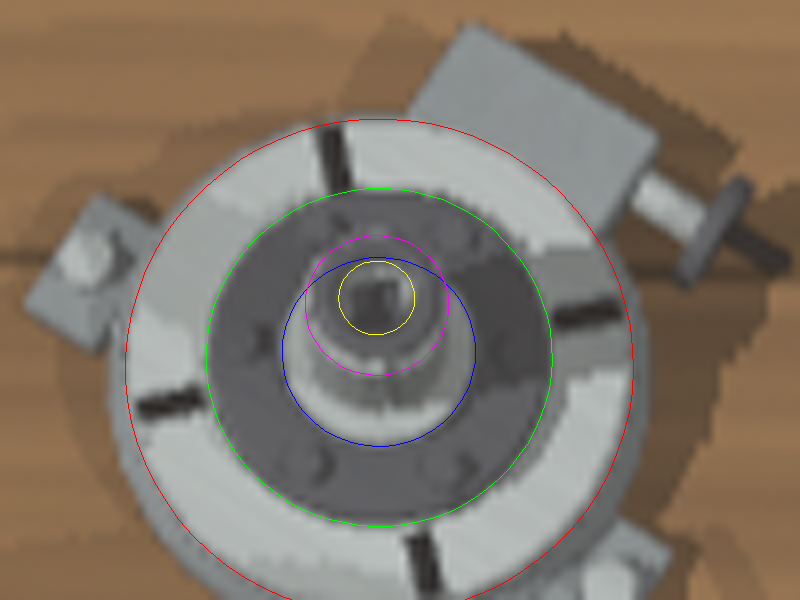

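Triangulated heights match the text, and the fixture overlay fits both views:

| Point | x (m) | y (m) | z (m) |
|---|---|---|---|
| Bush top | 0.448 | 0.277 | 0.058 |
| Mandrel | 0.5975 | 0.0085 | – |
| Key | 0.441 | -0.242 | hub top 0.151 |

The key's cross bar is at 30°. I'll go to the bush first.

```bash
cat > d.py <<'E'
from h import *
import sys
# d.py x y z [psi]  -> deltas cm / roll
s=env.get_state(); R=np.array(s["eef_rot"]); p=np.array(s["tcp_pos"])
psi=np.degrees(np.arctan2(R[1,0],R[0,0]))
a=[float(v) for v in sys.argv[1:]]
d=R.T@(np.array(a[:3])-p)*100
roll=0
if len(a)>3: roll=-((a[3]-psi+180)%360-180)
print("t",s["time"],"tcp",p.round(4),"psi",psi.round(2),"j",np.round(s["joints"],1),"F",np.round(s["contact_force"],1),"T",np.round(s["ft_torque"],2),"gap",round(s["finger_gap"],4))
print("delta",d.round(2),"roll",round(roll,2))
E
python3 d.py .4478 .2770 .15 90
python3 - <<'E'
from h import *
print(onz("top",[(158.5,249)],.012), onz("side",[(241,156)],.012))
E
```

```text
t 1.1 tcp [ 0.1888 -0.4899  0.2453] psi 21.07 j [-77.8  15.1  -2.8  72.2   0.   81.1] F [-0.6 -0.1 -0.9] T [-0.02  0.03 -0.01] gap 0.0854
delta [ 51.75 -62.25   9.53] roll -68.93
[[0.44139683 0.3307362  0.012     ]] [[0.45056888 0.39100983 0.012     ]]
```

Emit:
arm_command(
  deltas=[
    {"dx": 51.75, "dy": -62.25, "dz": 0, "roll": -68.9},
    {"dx": 51.75, "dy": -62.25, "dz": 0, "roll": -68.9},
    {"dx": 51.75, "dy": -62.25, "dz": 0, "roll": -68.9},
    {"dx": 51.75, "dy": -62.25, "dz": 0, "roll": -68.9},
    {"dx": 51.75, "dy": -62.25, "dz": 0, "roll": -68.9},
    {"dx": 51.75, "dy": -62.25, "dz": 0, "roll": -68.9},
    {"dx": 51.75, "dy": -62.25, "dz": 0, "roll": -68.9},
    {"dx": 51.75, "dy": -62.25, "dz": 0, "roll": -68.9},
    {"dx": 51.75, "dy": -62.25, "dz": 0, "roll": -68.9},
    {"dx": 51.75, "dy": -62.25, "dz": 0, "roll": -68.9},
    {"dx": 51.75, "dy": -62.25, "dz": 0, "roll": -68.9},
    {"dx": 51.75, "dy": -62.25, "dz": 0, "roll": -68.9},
  ],
  claw=0,
)

```text
time: 2.1
tcp_pos: [0.3443, -0.0304, 0.2456]
eef_rot: [[-0.0, 1.0, 0.001], [1.0, 0.0, -0.0], [-0.0, 0.001, -1.0]]
contact_force: [1.0, -1.3, 0.3]
finger_gap: 0.0854
```

```bash
python3 d.py .4478 .2770 .15 90
```

```text
t 2.1 tcp [ 0.3443 -0.0304  0.2456] psi 90.02 j [-18.6  -2.8 -23.6  69.1  -0.   71.4] F [ 1.  -1.3  0.3] T [-0.1  -0.06  0.  ] gap 0.0854
delta [30.74 10.35  9.56] roll 0.02
```

Emit:
arm_command(
  deltas=[
    {"dx": 30.75, "dy": 10.35, "dz": 0, "roll": 0},
    {"dx": 30.75, "dy": 10.35, "dz": 0, "roll": 0},
    {"dx": 30.75, "dy": 10.35, "dz": 0, "roll": 0},
    {"dx": 30.75, "dy": 10.35, "dz": 0, "roll": 0},
    {"dx": 30.75, "dy": 10.35, "dz": 0, "roll": 0},
    {"dx": 30.75, "dy": 10.35, "dz": 0, "roll": 0},
    {"dx": 30.75, "dy": 10.35, "dz": 0, "roll": 0},
    {"dx": 30.75, "dy": 10.35, "dz": 0, "roll": 0},
    {"dx": 30.75, "dy": 10.35, "dz": 4, "roll": 0},
    {"dx": 30.75, "dy": 10.35, "dz": 8, "roll": 0},
    {"dx": 30.75, "dy": 10.35, "dz": 9.5, "roll": 0},
    {"dx": 30.75, "dy": 10.35, "dz": 9.5, "roll": 0},
  ],
)

```text
time: 3.1
tcp_pos: [0.4459, 0.2766, 0.1472]
eef_rot: [[-0.001, 1.0, -0.005], [1.0, 0.001, -0.003], [-0.003, -0.005, -1.0]]
contact_force: [-0.2, -0.4, 0.2]
finger_gap: 0.0853
```

```bash
python3 d.py .4478 .2770 .04 90
python3 - <<'E'
from h import *
for n in("side","top"): cv2.imwrite(f"pics/{n}1.png",env.snapshot(n))
E
python3 z.py pics/side1.png pics/s1.png 150 60 200 150
python3 z.py pics/top1.png pics/t1.png 100 180 200 150
```

```text
t 3.1 tcp [0.4459 0.2766 0.1472] psi 90.05 j [ 22.9  18.1 -14.1  58.1  -0.  112.9] F [-0.2 -0.4  0.2] T [-0.04  0.01 -0.04] gap 0.0853
delta [ 0.07  0.24 10.72] roll 0.05
```

View pics/s1.png

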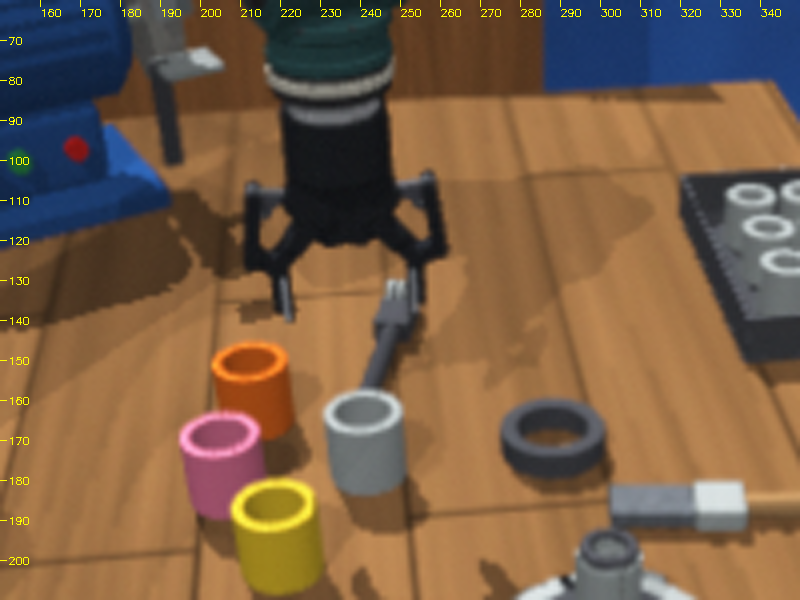

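View pics/t1.png

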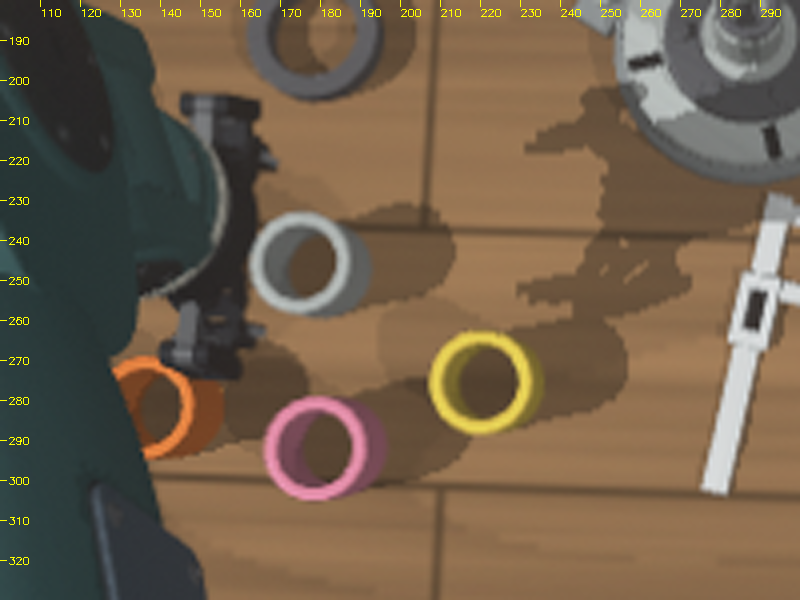

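```bash
python3 - <<'E'
from h import *
for n in("side","top"): print(n,proj(n,[[.4459,.2766,.1332],[.4459+.0427,.2766,.1332],[.4459-.0427,.2766,.1332],[.4478,.277,.06]]).round(1).tolist())
E
```

```text
side [[237.8, 142.0], [252.0, 141.0], [223.6, 143.0], [240.3, 162.3]]
top [[165.9, 243.1], [167.3, 224.4], [164.5, 262.1], [174.5, 245.3]]
```

The gripper lines up with the bush in both views, and its tips project to within about 1 px of where expected. Going down to grasp.

Emit:
arm_command(
  deltas=[
    {"dx": 0.05, "dy": 0.2, "dz": 2, "roll": 0},
    {"dx": 0.05, "dy": 0.2, "dz": 4, "roll": 0},
    {"dx": 0.05, "dy": 0.2, "dz": 6, "roll": 0},
    {"dx": 0.05, "dy": 0.2, "dz": 8, "roll": 0},
    {"dx": 0.05, "dy": 0.2, "dz": 9.5, "roll": 0},
    {"dx": 0.05, "dy": 0.2, "dz": 10.5, "roll": 0},
    {"dx": 0.05, "dy": 0.2, "dz": 10.7, "roll": 0},
    {"dx": 0.05, "dy": 0.2, "dz": 10.7, "roll": 0},
    {"dx": 0.05, "dy": 0.2, "dz": 10.7, "roll": 0},
  ],
)

```text
time: 3.95
tcp_pos: [0.4509, 0.2779, 0.0456]
eef_rot: [[-0.0, 1.0, 0.003], [1.0, 0.0, 0.0], [0.0, 0.003, -1.0]]
contact_force: [0.0, -0.5, 1.3]
finger_gap: 0.0855
```

```bash
python3 d.py .4478 .2770 .04 90
```

```text
t 3.95 tcp [0.4509 0.2779 0.0456] psi 90.01 j [ 22.8  23.6 -23.4  42.8  -0.  112.8] F [ 0.  -0.5  1.3] T [-0.02  0.02  0.  ] gap 0.0855
delta [-0.09 -0.31  0.56] roll 0.01
```

Emit:
arm_command(
  deltas=[
    {"dx": -0.1, "dy": -0.3, "dz": 0.5, "roll": 0},
    {"dx": -0.1, "dy": -0.3, "dz": 0.5, "roll": 0},
    {"dx": -0.1, "dy": -0.3, "dz": 0.5, "roll": 0},
    {"dx": -0.1, "dy": -0.3, "dz": 0.5, "roll": 0},
  ],
)

```text
time: 4.28
tcp_pos: [0.448, 0.2769, 0.0409]
eef_rot: [[-0.0, 1.0, 0.003], [1.0, 0.0, 0.001], [0.001, 0.003, -1.0]]
contact_force: [-0.4, -0.4, 0.5]
finger_gap: 0.0855
```

```bash
python3 d.py .4478 .2770 .04 90
```

```text
t 4.2833 tcp [0.448  0.2769 0.0409] psi 90.01 j [ 22.9  23.7 -24.2  41.9  -0.  112.9] F [-0.4 -0.4  0.5] T [ 0.02  0.05 -0.03] gap 0.0855
delta [ 0.01 -0.02  0.09] roll 0.01
```

Emit:
arm_command(
  deltas=[
    {"dx": 0, "dy": 0, "dz": 0, "roll": 0},
    {"dx": 0, "dy": 0, "dz": 0, "roll": 0},
    {"dx": 0, "dy": 0, "dz": 0, "roll": 0},
    {"dx": 0, "dy": 0, "dz": 0, "roll": 0},
    {"dx": 0, "dy": 0, "dz": 0, "roll": 0},
    {"dx": 0, "dy": 0, "dz": 0, "roll": 0},
    {"dx": 0, "dy": 0, "dz": 0, "roll": 0},
    {"dx": 0, "dy": 0, "dz": 0, "roll": 0},
  ],
  claw=1,
)

```text
time: 4.95
tcp_pos: [0.448, 0.277, 0.0415]
eef_rot: [[-0.0, 1.0, 0.003], [1.0, 0.0, 0.001], [0.001, 0.003, -1.0]]
contact_force: [-4.3, -1.5, 12.0]
finger_gap: 0.0603
```

```bash
python3 d.py .4478 .2770 .04 90
```

```text
t 4.95 tcp [0.448  0.277  0.0415] psi 90.03 j [ 22.9  23.6 -24.2  42.   -0.  112.9] F [-4.3 -1.5 12. ] T [-0.3   0.83  0.23] gap 0.0603
delta [-0.   -0.02  0.15] roll 0.03
```

Emit:
arm_command(
  deltas=[
    {"dx": 0, "dy": 0, "dz": -0.5, "roll": 0},
    {"dx": 0, "dy": 0, "dz": -1.5, "roll": 0},
    {"dx": 0, "dy": 0, "dz": -3, "roll": 0},
    {"dx": 0, "dy": 0, "dz": -5, "roll": 0},
    {"dx": 0, "dy": 0, "dz": -7, "roll": 0},
    {"dx": 0, "dy": 0, "dz": -9, "roll": 0},
    {"dx": 0, "dy": 0, "dz": -11, "roll": 0},
    {"dx": 0, "dy": 0, "dz": -13, "roll": 0},
    {"dx": 0, "dy": 0, "dz": -15, "roll": 0},
    {"dx": 0, "dy": 0, "dz": -16, "roll": 0},
    {"dx": 0, "dy": 0, "dz": -16, "roll": 0},
  ],
)

```text
time: 5.87
tcp_pos: [0.4479, 0.2771, 0.2033]
eef_rot: [[-0.0, 1.0, 0.005], [1.0, 0.0, 0.002], [0.002, 0.005, -1.0]]
contact_force: [0.6, -0.1, -7.6]
finger_gap: 0.0599
```

```bash
python3 d.py .5975 .0085 .20 90
```

```text
t 5.8667 tcp [0.4479 0.2771 0.2033] psi 90.03 j [ 22.9  16.   -8.1  65.6  -0.  112.9] F [ 0.6 -0.1 -7.6] T [ 0.03 -0.06 -0.  ] gap 0.0599
delta [-26.87  14.94   0.37] roll 0.03
```

Emit:
arm_command(
  deltas=[
    {"dx": -3, "dy": 1.7, "dz": 0, "roll": 0},
    {"dx": -6, "dy": 3.3, "dz": 0, "roll": 0},
    {"dx": -9, "dy": 5, "dz": 0, "roll": 0},
    {"dx": -12, "dy": 6.7, "dz": 0, "roll": 0},
    {"dx": -15, "dy": 8.3, "dz": 0, "roll": 0},
    {"dx": -18, "dy": 10, "dz": 0, "roll": 0},
    {"dx": -21, "dy": 11.7, "dz": 0, "roll": 0},
    {"dx": -23.5, "dy": 13.1, "dz": 0, "roll": 0},
    {"dx": -25.5, "dy": 14.2, "dz": 0, "roll": 0},
    {"dx": -26.87, "dy": 14.94, "dz": 0.3, "roll": 0},
    {"dx": -26.87, "dy": 14.94, "dz": 0.3, "roll": 0},
    {"dx": -26.87, "dy": 14.94, "dz": 0.3, "roll": 0},
  ],
)

```text
time: 6.87
tcp_pos: [0.597, 0.0082, 0.1993]
eef_rot: [[0.001, 1.0, 0.003], [1.0, -0.001, 0.002], [0.002, 0.003, -1.0]]
contact_force: [0.2, -0.3, -8.8]
finger_gap: 0.0601
```

```bash
python3 d.py .5975 .0085 .165 90
python3 - <<'E'
from h import *
for n in("side","top"): cv2.imwrite(f"pics/{n}2.png",env.snapshot(n))
E
python3 z.py pics/side2.png pics/s2.png 240 130 130 100
python3 z.py pics/top2.png pics/t2.png 230 120 130 100
```

```text
t 6.8667 tcp [0.597  0.0082 0.1993] psi 89.97 j [-7.1 23.   2.  68.9  0.1 82.9] F [ 0.2 -0.3 -8.8] T [0.   0.01 0.01] gap 0.0601
delta [0.02 0.04 3.43] roll -0.03
```

View pics/s2.png

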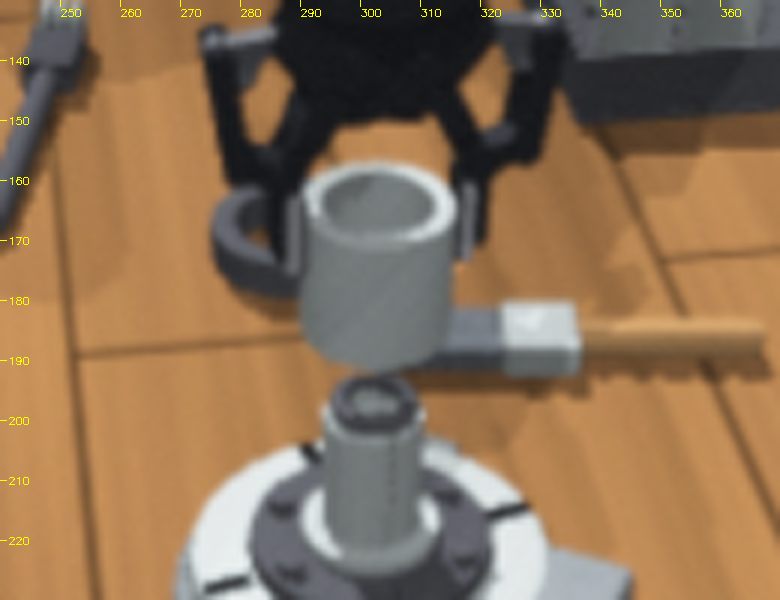

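View pics/t2.png

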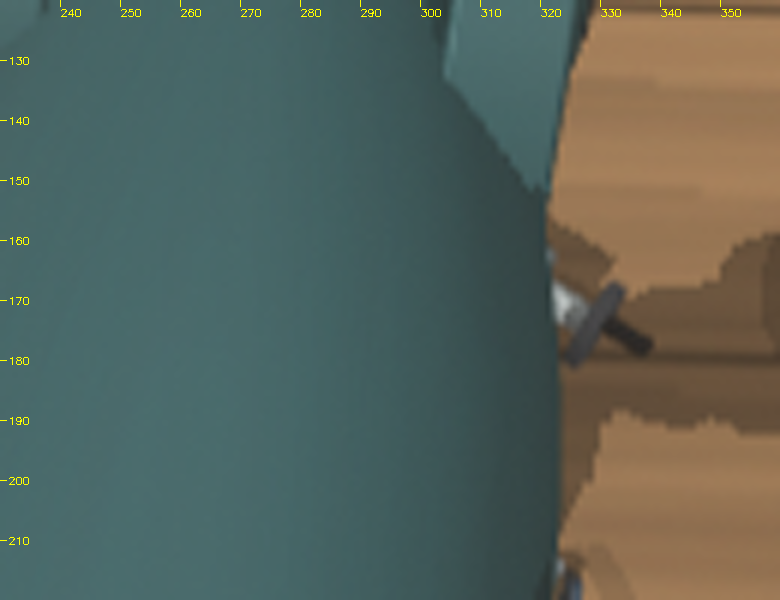

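```bash
cat > ov2.py <<'E'
from ov import *
p=eval(sys.argv[1]); img=sys.argv[2]; m=(.5975,.0085)
z=p[2]
C=[(circ(p[0],p[1],z,.031),(0,0,255)),(circ(p[0],p[1],z+.06,.031),(0,0,255)),(circ(p[0],p[1],z+.06,.023),(0,0,255)),(circ(*m,.121,.011),(0,255,255)),(circ(*m,.112,.021),(255,0,255)),(circ(*m,.052,.03),(255,0,0))]
overlay("side",f"pics/{img}.png","pics/"+sys.argv[3]+".png",C,(240,130,130,100))
E
python3 ov2.py "(.597,.0082,.158)" side2 o2
python3 - <<'E'
from h import *
print(proj("side",[[.597,.0082,.218]]),onz("side",[(302.75,163.25)],.218))
E
```

```text
[[302.55222706 163.16401699]] [[0.59740229 0.00777434 0.218     ]]
```

View pics/o2.png

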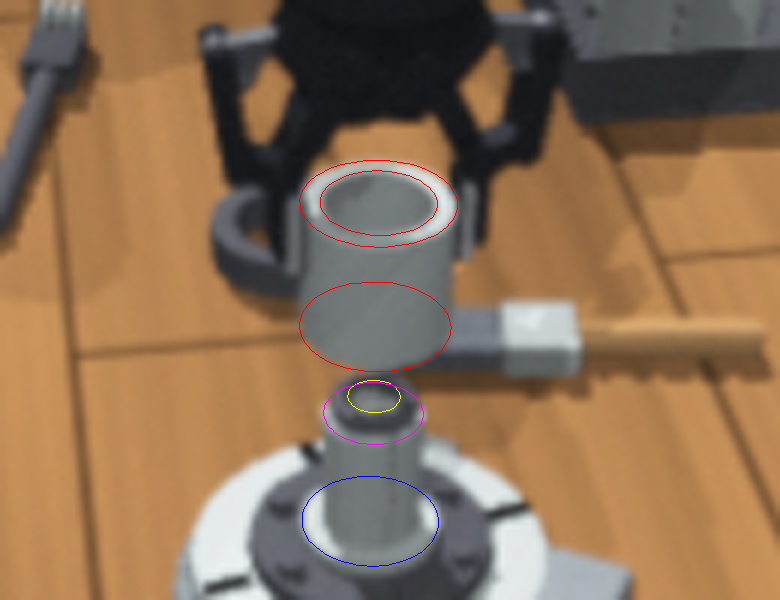

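The model overlay in the side view puts the held bush concentric with the mandrel to about 0.5 mm. The top view is blocked by the arm. Lowering in stages.

Emit:
arm_command(
  deltas=[
    {"dx": 0, "dy": 0.04, "dz": 1, "roll": 0},
    {"dx": 0, "dy": 0.04, "dz": 2, "roll": 0},
    {"dx": 0, "dy": 0.04, "dz": 3, "roll": 0},
    {"dx": 0, "dy": 0.04, "dz": 4, "roll": 0},
    {"dx": 0, "dy": 0.04, "dz": 4.5, "roll": 0},
    {"dx": 0, "dy": 0.04, "dz": 5, "roll": 0},
    {"dx": 0, "dy": 0.04, "dz": 5.5, "roll": 0},
    {"dx": 0, "dy": 0.04, "dz": 6, "roll": 0},
    {"dx": 0, "dy": 0.04, "dz": 6, "roll": 0},
  ],
)

```text
time: 7.72
tcp_pos: [0.5971, 0.0094, 0.1391]
eef_rot: [[-0.001, 1.0, 0.003], [1.0, 0.001, 0.002], [0.002, 0.003, -1.0]]
contact_force: [-0.3, -0.6, -7.8]
finger_gap: 0.0601
```

```bash
python3 d.py .5975 .0085 .0935 90
```

```text
t 7.7167 tcp [0.5971 0.0094 0.1391] psi 90.06 j [-7.  24.8 -4.7 60.4  0.1 83. ] F [-0.3 -0.6 -7.8] T [ 0.02  0.06 -0.03] gap 0.0601
delta [-0.1   0.02  4.56] roll 0.06
```

Emit:
arm_command(
  deltas=[
    {"dx": -0.06, "dy": 0.02, "dz": 0.7, "roll": 0},
    {"dx": -0.06, "dy": 0.02, "dz": 1.4, "roll": 0},
    {"dx": -0.06, "dy": 0.02, "dz": 2.1, "roll": 0},
    {"dx": -0.06, "dy": 0.02, "dz": 2.8, "roll": 0},
    {"dx": -0.06, "dy": 0.02, "dz": 3.4, "roll": 0},
    {"dx": -0.06, "dy": 0.02, "dz": 3.8, "roll": 0},
    {"dx": -0.06, "dy": 0.02, "dz": 4.1, "roll": 0},
    {"dx": -0.06, "dy": 0.02, "dz": 4.2, "roll": 0},
    {"dx": -0.06, "dy": 0.02, "dz": 4.2, "roll": 0},
  ],
)

```text
time: 8.47
tcp_pos: [0.5974, 0.0089, 0.097]
eef_rot: [[-0.001, 1.0, 0.003], [1.0, 0.001, 0.002], [0.002, 0.003, -1.0]]
contact_force: [-0.1, 0.5, -7.0]
finger_gap: 0.0601
```

```bash
python3 d.py .5975 .0085 .0935 90
```

```text
t 8.4667 tcp [0.5974 0.0089 0.097 ] psi 90.06 j [-7.  26.5 -8.8 54.6  0.2 82.9] F [-0.1  0.5 -7. ] T [ 0.04 -0.01 -0.  ] gap 0.0601
delta [-0.04  0.01  0.35] roll 0.06
```

Emit:
arm_command(
  deltas=[
    {"dx": -0.02, "dy": 0.01, "dz": 0.1, "roll": 0},
    {"dx": -0.02, "dy": 0.01, "dz": 0.2, "roll": 0},
    {"dx": -0.02, "dy": 0.01, "dz": 0.3, "roll": 0},
    {"dx": -0.02, "dy": 0.01, "dz": 0.4, "roll": 0},
    {"dx": -0.02, "dy": 0.01, "dz": 0.45, "roll": 0},
    {"dx": -0.02, "dy": 0.01, "dz": 0.45, "roll": 0},
  ],
)

```text
time: 8.97
tcp_pos: [0.5977, 0.0088, 0.0936]
eef_rot: [[-0.001, 1.0, 0.004], [1.0, 0.001, 0.002], [0.002, 0.004, -1.0]]
contact_force: [-4.7, 2.2, 7.4]
finger_gap: 0.06
```

```bash
python3 d.py .5975 .0085 .0935 90
```

```text
t 8.9667 tcp [0.5977 0.0088 0.0936] psi 90.06 j [-7.  26.7 -9.1 54.   0.2 82.9] F [-4.7  2.2  7.4] T [0.23 1.1  0.02] gap 0.06
delta [-0.03 -0.02  0.01] roll 0.06
```

Seated on the shoulder: z is 0.0936 as predicted, and the vertical force has reversed. Releasing and lifting.

Emit:
arm_command(
  deltas=[
    {"dx": 0, "dy": 0, "dz": 0, "roll": 0},
    {"dx": 0, "dy": 0, "dz": 0, "roll": 0},
    {"dx": 0, "dy": 0, "dz": 0, "roll": 0},
    {"dx": 0, "dy": 0, "dz": 0, "roll": 0},
    {"dx": 0, "dy": 0, "dz": 0, "roll": 0},
    {"dx": 0, "dy": 0, "dz": 0, "roll": 0},
    {"dx": 0, "dy": 0, "dz": -1, "roll": 0},
    {"dx": 0, "dy": 0, "dz": -3, "roll": 0},
    {"dx": 0, "dy": 0, "dz": -6, "roll": 0},
    {"dx": 0, "dy": 0, "dz": -9, "roll": 0},
    {"dx": 0, "dy": 0, "dz": -13, "roll": 0},
    {"dx": 0, "dy": 0, "dz": -16, "roll": 0},
  ],
  claw=0,
)

```text
time: 9.97
tcp_pos: [0.5968, 0.0085, 0.2572]
eef_rot: [[-0.001, 1.0, 0.006], [1.0, 0.001, 0.002], [0.002, 0.006, -1.0]]
contact_force: [1.1, -0.1, 0.1]
finger_gap: 0.0855
```

```bash
python3 d.py .4412 -.2422 .25 -150
```

```text
t 9.9667 tcp [0.5968 0.0085 0.2572] psi 90.07 j [-7.1 21.9  9.3 77.1  0.2 82.9] F [ 1.1 -0.1  0.1] T [-0.01 -0.09  0.05] gap 0.0855
delta [-25.05 -15.59   0.58] roll -119.93
```

Emit:
arm_command(
  deltas=[
    {"dx": -2, "dy": -1.3, "dz": 0.5, "roll": -7},
    {"dx": -5, "dy": -3.1, "dz": 0.5, "roll": -14},
    {"dx": -8, "dy": -5, "dz": 0.5, "roll": -21},
    {"dx": -11, "dy": -6.9, "dz": 0.5, "roll": -28},
    {"dx": -14, "dy": -8.7, "dz": 0.5, "roll": -35},
    {"dx": -17, "dy": -10.6, "dz": 0.5, "roll": -42},
    {"dx": -20, "dy": -12.5, "dz": 0.5, "roll": -49},
    {"dx": -22.5, "dy": -14, "dz": 0.5, "roll": -56},
    {"dx": -24.5, "dy": -15.2, "dz": 0.5, "roll": -63},
    {"dx": -25.05, "dy": -15.6, "dz": 0.5, "roll": -70},
    {"dx": -25.05, "dy": -15.6, "dz": 0.5, "roll": -77},
    {"dx": -25.05, "dy": -15.6, "dz": 0.5, "roll": -84},
  ],
)

```text
time: 10.97
tcp_pos: [0.4407, -0.2429, 0.2516]
eef_rot: [[-0.994, 0.107, 0.007], [0.107, 0.994, 0.002], [-0.006, 0.002, -1.0]]
contact_force: [-0.1, -0.1, 0.3]
finger_gap: 0.0851
```

```bash
python3 d.py .4412 -.2422 .22 -150
python3 - <<'E'
from h import *
for n in("side","top"): cv2.imwrite(f"pics/{n}3.png",env.snapshot(n))
E
python3 z.py pics/side3.png pics/s3.png 200 140 200 150
python3 z.py pics/top3.png pics/t3.png 240 145 100 75
```

```text
t 10.9667 tcp [ 0.4407 -0.2429  0.2516] psi 173.86 j [-38.3  12.6  -5.2  72.    0.3 -32.2] F [-0.1 -0.1  0.3] T [-0.02 -0.03 -0.01] gap 0.0851
delta [-0.03  0.06  3.16] roll -36.14
```

View pics/s3.png

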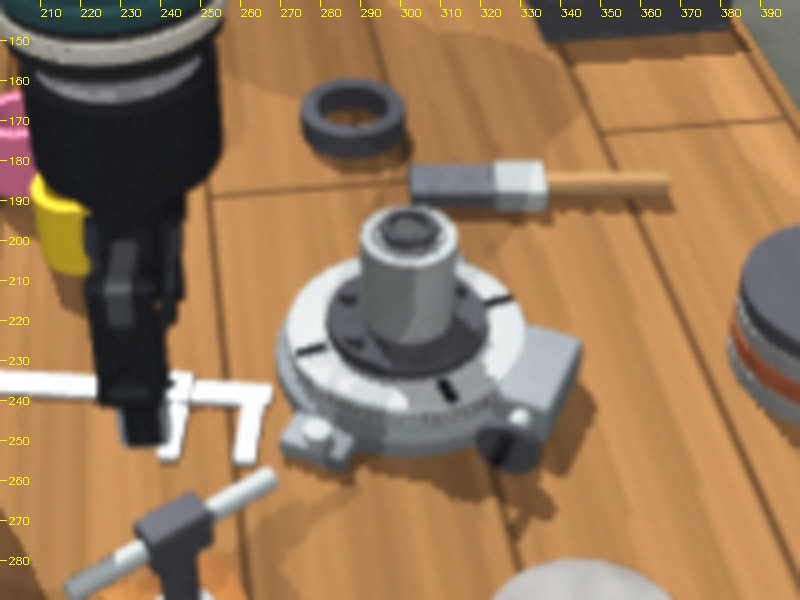

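View pics/t3.png

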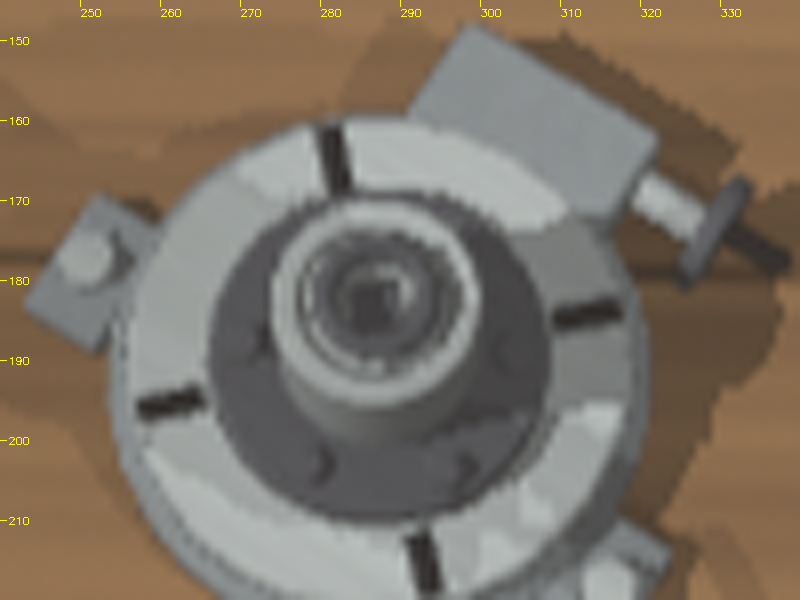

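```bash
python3 z.py pics/top3.png pics/t3z.png 272 168 30 28
python3 - <<'E'
import cv2
im=cv2.imread("pics/t3z.png").astype(float); im=((im-30)*2.2).clip(0,255); cv2.imwrite("pics/t3zz.png",im)
E
```

```text
[ WARN:0@0.047] global loadsave.cpp:1063 imwrite_ Unsupported depth image for selected encoder is fallbacked to CV_8U.
```

View pics/t3zz.png

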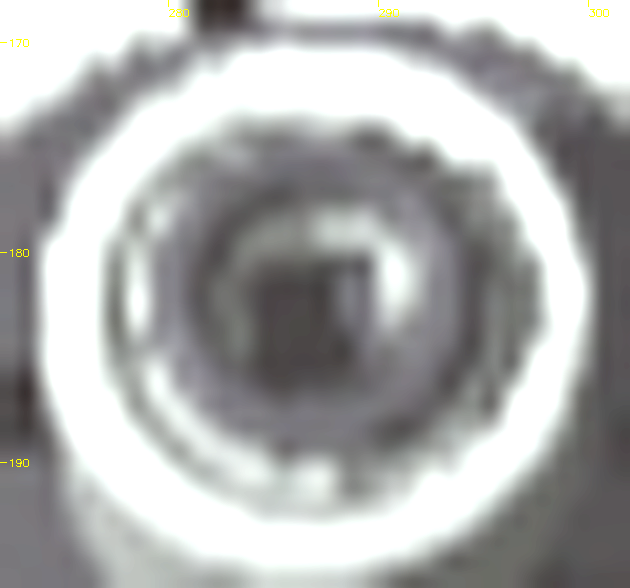

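Emit:
arm_command(
  deltas=[
    {"dx": 0, "dy": 0, "dz": 0, "roll": -7},
    {"dx": 0, "dy": 0, "dz": 0, "roll": -14},
    {"dx": 0, "dy": 0, "dz": 0.5, "roll": -21},
    {"dx": 0, "dy": 0, "dz": 1, "roll": -28},
    {"dx": 0, "dy": 0, "dz": 1.5, "roll": -35},
    {"dx": 0, "dy": 0.05, "dz": 2, "roll": -36.1},
    {"dx": 0, "dy": 0.05, "dz": 2, "roll": -36.1},
    {"dx": 0, "dy": 0.05, "dz": 2, "roll": -36.1},
    {"dx": 0, "dy": 0.05, "dz": 2, "roll": -36.1},
  ],
)

```text
time: 11.82
tcp_pos: [0.4413, -0.2418, 0.2318]
eef_rot: [[-0.87, -0.494, 0.007], [-0.494, 0.87, 0.001], [-0.007, -0.002, -1.0]]
contact_force: [-0.0, 0.1, -0.2]
finger_gap: 0.0855
```

```bash
python3 d.py .4412 -.2422 .136 -150
python3 - <<'E'
from h import *
for n in("side","top"): cv2.imwrite(f"pics/{n}4.png",env.snapshot(n))
E
python3 z.py pics/side4.png pics/s4.png 190 200 130 100
python3 z.py pics/top4.png pics/t4.png 350 200 130 100
```

```text
t 11.8167 tcp [ 0.4413 -0.2418  0.2318] psi -150.42 j [-38.2  13.   -7.7  69.    0.3 -67.8] F [-0.   0.1 -0.2] T [-0.03 -0.02 -0.01] gap 0.0855
delta [ 0.09 -0.01  9.58] roll -0.42
```

View pics/s4.png

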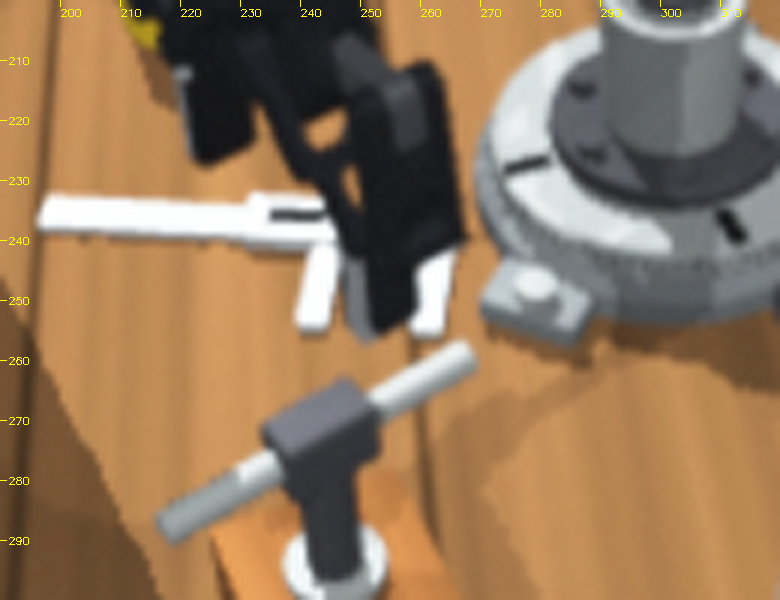

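View pics/t4.png

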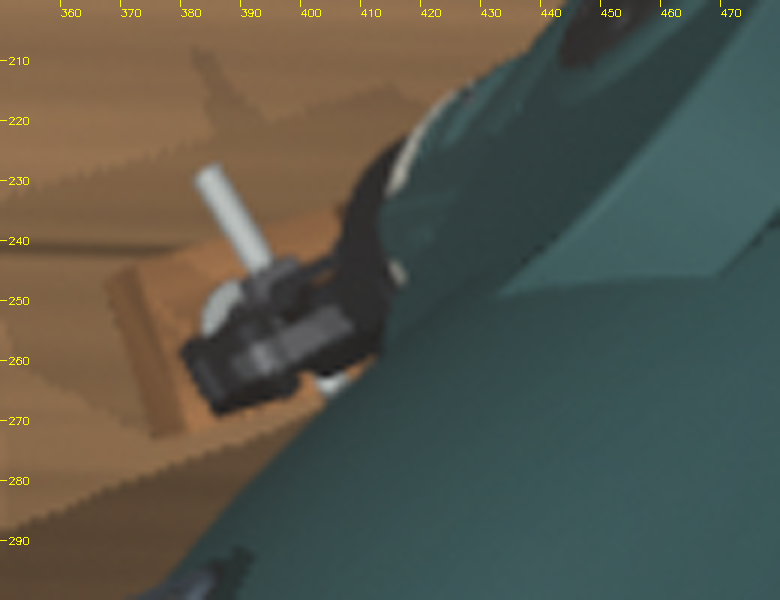

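After release the bush is seated and concentric, with its rim round the nose in the top view. The socket's dark square at about (286,182) looks roughly aligned with the image axes. The open jaws straddle the hub, so I'm going down to grasp it.

Emit:
arm_command(
  deltas=[
    {"dx": 0.05, "dy": 0, "dz": 1.5, "roll": -0.4},
    {"dx": 0.05, "dy": 0, "dz": 3, "roll": -0.4},
    {"dx": 0.05, "dy": 0, "dz": 4.5, "roll": -0.4},
    {"dx": 0.05, "dy": 0, "dz": 6, "roll": -0.4},
    {"dx": 0.05, "dy": 0, "dz": 7.5, "roll": -0.4},
    {"dx": 0.05, "dy": 0, "dz": 8.8, "roll": -0.4},
    {"dx": 0.05, "dy": 0, "dz": 9.5, "roll": -0.4},
    {"dx": 0.05, "dy": 0, "dz": 9.5, "roll": -0.4},
    {"dx": 0.05, "dy": 0, "dz": 9.5, "roll": -0.4},
    {"dx": 0.05, "dy": 0, "dz": 9.5, "roll": -0.4},
  ],
)

```text
time: 12.75
tcp_pos: [0.4419, -0.2423, 0.1376]
eef_rot: [[-0.866, -0.501, 0.008], [-0.501, 0.866, 0.001], [-0.007, -0.003, -1.0]]
contact_force: [0.1, 0.2, 0.2]
finger_gap: 0.0852
```

```bash
python3 d.py .4412 -.2422 .136 -150
```

```text
t 12.75 tcp [ 0.4419 -0.2423  0.1376] psi -149.95 j [-38.2  16.2 -18.6  54.8   0.3 -68.2] F [0.1 0.2 0.2] T [-0.01  0.05  0.  ] gap 0.0852
delta [0.06 0.04 0.16] roll 0.05
```

Emit:
arm_command(
  deltas=[
    {"dx": 0.05, "dy": 0.03, "dz": 0.1, "roll": 0},
    {"dx": 0.05, "dy": 0.03, "dz": 0.1, "roll": 0},
    {"dx": 0.05, "dy": 0.03, "dz": 0.1, "roll": 0},
    {"dx": 0.05, "dy": 0.03, "dz": 0.1, "roll": 0},
    {"dx": 0.05, "dy": 0.03, "dz": 0.1, "roll": 0},
    {"dx": 0.05, "dy": 0.03, "dz": 0.1, "roll": 0},
    {"dx": 0.05, "dy": 0.03, "dz": 0.1, "roll": 0},
    {"dx": 0.05, "dy": 0.03, "dz": 0.1, "roll": 0},
    {"dx": 0.05, "dy": 0.03, "dz": 0.1, "roll": 0},
    {"dx": 0.05, "dy": 0.03, "dz": 0.1, "roll": 0},
    {"dx": 0.05, "dy": 0.03, "dz": 0.1, "roll": 0},
    {"dx": 0.05, "dy": 0.03, "dz": 0.1, "roll": 0},
  ],
  claw=1,
)

```text
time: 13.75
tcp_pos: [0.4414, -0.2423, 0.1369]
eef_rot: [[-0.866, -0.501, 0.008], [-0.501, 0.866, 0.001], [-0.007, -0.004, -1.0]]
contact_force: [-1.6, 0.2, 5.3]
finger_gap: 0.019
```

```bash
python3 d.py .4412 -.2422 .136 -150
```

```text
t 13.75 tcp [ 0.4414 -0.2423  0.1369] psi -149.94 j [-38.2  16.2 -18.8  54.7   0.3 -68.3] F [-1.6  0.2  5.3] T [0.22 0.27 0.04] gap 0.019
delta [0.01 0.02 0.09] roll 0.06
```

Emit:
arm_command(
  deltas=[
    {"dx": 0, "dy": 0, "dz": -0.5, "roll": 0},
    {"dx": 0, "dy": 0, "dz": -1.5, "roll": 0},
    {"dx": 0, "dy": 0, "dz": -3, "roll": 0},
    {"dx": 0, "dy": 0, "dz": -5, "roll": 0},
    {"dx": 0, "dy": 0, "dz": -7, "roll": 0},
    {"dx": 0, "dy": 0, "dz": -9, "roll": 0},
    {"dx": 0, "dy": 0, "dz": -11, "roll": 0},
    {"dx": 0, "dy": 0, "dz": -13, "roll": 0},
    {"dx": 0, "dy": 0, "dz": -14.5, "roll": 0},
    {"dx": 0, "dy": 0, "dz": -15, "roll": 0},
    {"dx": 0, "dy": 0, "dz": -15, "roll": 0},
    {"dx": 0, "dy": 0, "dz": -15, "roll": 0},
  ],
)

```text
time: 14.75
tcp_pos: [0.44, -0.2422, 0.286]
eef_rot: [[-0.866, -0.501, 0.007], [-0.501, 0.866, 0.001], [-0.007, -0.003, -1.0]]
contact_force: [0.2, -0.2, -6.1]
finger_gap: 0.0191
```

```bash
python3 d.py .5975 .0085 .28 -165
python3 - <<'E'
from h import *
for n in("side","top"): cv2.imwrite(f"pics/{n}5.png",env.snapshot(n))
E
python3 z.py pics/side5.png pics/s5.png 190 200 130 100
python3 z.py pics/top5.png pics/t5.png 350 200 130 100
```

```text
t 14.75 tcp [ 0.44   -0.2422  0.286 ] psi -149.95 j [-38.3  12.1  -0.6  77.1   0.3 -68.4] F [ 0.2 -0.2 -6.1] T [ 0.03 -0.02 -0.02] gap 0.0191
delta [-26.19  13.82   0.75] roll 15.05
```

View pics/s5.png

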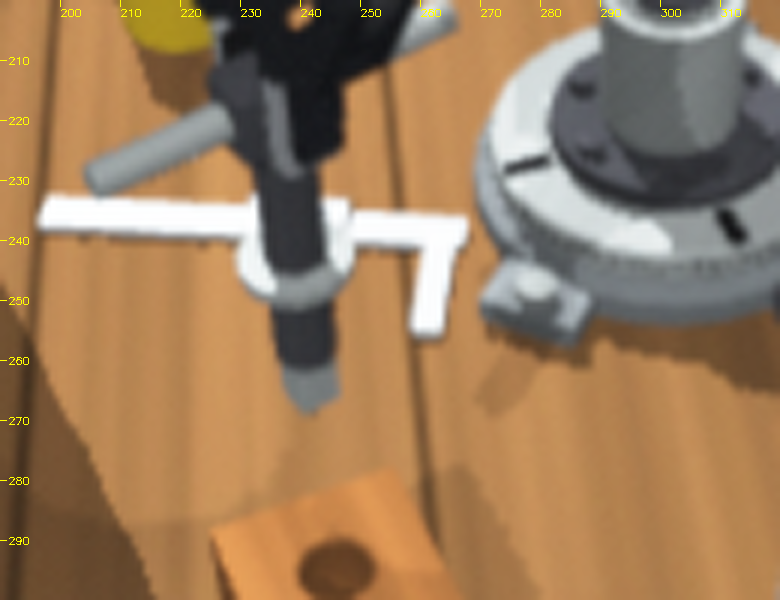

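View pics/t5.png

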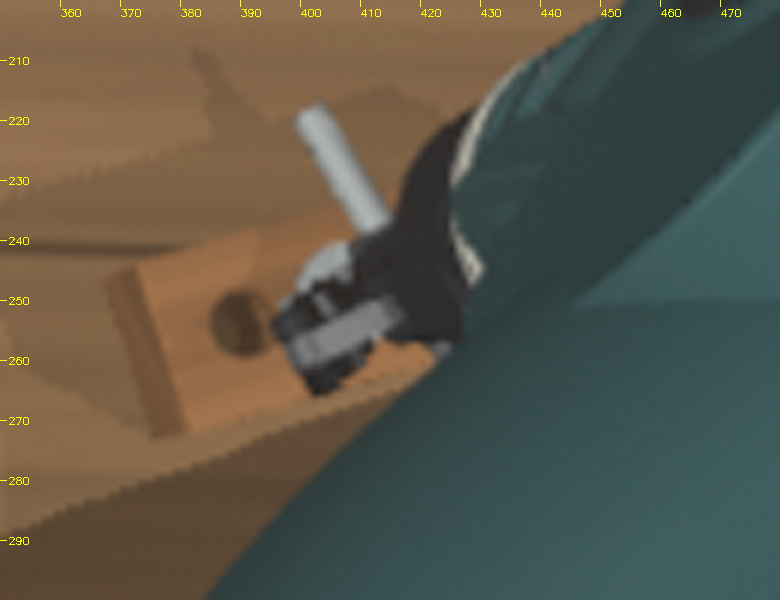

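```bash
python3 - <<'E'
from h import *
print("hole",onz("side",[(245.7,294.5)],.07),onz("top",[(389.7,253.2)],.07),tri((245.7,294.5),(389.7,253.2)))
s=env.get_state();p=np.array(s["tcp_pos"]);R=np.array(s["eef_rot"])
from ov import *
def key(tip,ax,psi):
    C=[]
    ax=ax/np.linalg.norm(ax); x=np.array([np.cos(psi),np.sin(psi),0]);x=x-ax*(x@ax);x/=np.linalg.norm(x);y=np.cross(ax,x)
    def c(z,r): a=np.linspace(0,2*np.pi,49)[:,None]; return tip+z*ax+r*(np.cos(a)*x+np.sin(a)*y)
    q=.007*np.array([[1,1],[1,-1],[-1,-1],[-1,1],[1,1]])
    for z in(0,.022): C.append((tip+z*ax+q[:,:1]*x+q[:,1:]*y,(0,0,255)))
    C+= [(c(.058,.018),(0,255,0)),(c(.022,.01),(255,0,0))]
    C.append((np.array([tip,tip+.1*ax]),(0,255,255)))
    C.append((np.array([tip+.127*ax-.06*x,tip+.127*ax+.06*x]),(0,255,255)))
    return C
tip=p+.125*R[:,2]
overlay("side","pics/side5.png","pics/o5.png",key(tip,-R[:,2],np.radians(30)),(190,200,130,100))
print(tip)
E
```

```text
hole [[ 0.44057409 -0.24159854  0.07      ]] [[ 0.44210962 -0.23937434  0.07      ]] (array([ 0.44138688, -0.23992348,  0.06800951]), [np.float64(0.8880253408438976), np.float64(0.8880253408438599)])
[ 0.4406313  -0.24190923  0.16072478]
```

View pics/o5.png

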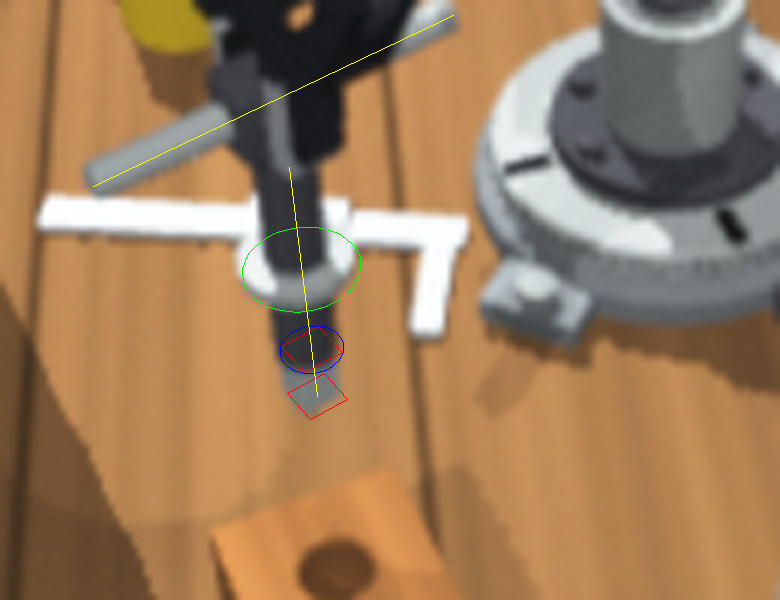

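The side view shows the key hanging straight, its lower end at about (241,265), roughly 1 px left of the model. The empty hole mouth is at about (0.4412,-0.241). Next I move over the mandrel and compare key and nose in one picture.

Emit:
arm_command(
  deltas=[
    {"dx": -2, "dy": 1.1, "dz": 0, "roll": 2},
    {"dx": -5, "dy": 2.6, "dz": 0, "roll": 4},
    {"dx": -8, "dy": 4.2, "dz": 0, "roll": 6},
    {"dx": -11, "dy": 5.8, "dz": 0, "roll": 8},
    {"dx": -14, "dy": 7.4, "dz": 0, "roll": 10},
    {"dx": -17, "dy": 9, "dz": 0, "roll": 12},
    {"dx": -20, "dy": 10.6, "dz": 0, "roll": 14},
    {"dx": -22.5, "dy": 11.9, "dz": 0, "roll": 15},
    {"dx": -24.5, "dy": 12.9, "dz": 0, "roll": 15},
    {"dx": -26.2, "dy": 13.8, "dz": 0.5, "roll": 15},
    {"dx": -26.2, "dy": 13.8, "dz": 1, "roll": 15},
    {"dx": -26.2, "dy": 13.8, "dz": 1, "roll": 15},
  ],
)

```text
time: 15.85
tcp_pos: [0.5972, 0.0094, 0.275]
eef_rot: [[-0.965, -0.261, 0.003], [-0.261, 0.965, 0.002], [-0.004, 0.001, -1.0]]
contact_force: [-0.4, -0.2, -5.5]
finger_gap: 0.0192
```

Emit:
arm_command(
  deltas=[
    {"dx": 0, "dy": 0, "dz": 0, "roll": 0},
    {"dx": 0, "dy": 0, "dz": 0, "roll": 0},
  ],
)

```text
time: 16.02
tcp_pos: [0.5967, 0.0089, 0.2745]
eef_rot: [[-0.965, -0.261, 0.002], [-0.261, 0.965, 0.002], [-0.002, 0.001, -1.0]]
contact_force: [0.2, 0.5, -6.0]
finger_gap: 0.0192
```

```bash
cat > ovk.py <<'E'
from ov import *
def key(tip,ax,psi):
    C=[]
    ax=ax/np.linalg.norm(ax); x=np.array([np.cos(psi),np.sin(psi),0]);x=x-ax*(x@ax);x/=np.linalg.norm(x);y=np.cross(ax,x)
    def c(z,r): a=np.linspace(0,2*np.pi,49)[:,None]; return tip+z*ax+r*(np.cos(a)*x+np.sin(a)*y)
    q=.007*np.array([[1,1],[1,-1],[-1,-1],[-1,1],[1,1]])
    for z in(0,.022): C.append((tip+z*ax+q[:,:1]*x+q[:,1:]*y,(0,0,255)))
    C+= [(c(.058,.018),(0,255,0)),(c(.022,.01),(255,0,0))]
    C.append((np.array([tip,tip+.1*ax]),(0,255,255)))
    C.append((np.array([tip+.127*ax-.06*x,tip+.127*ax+.06*x]),(0,255,255)))
    return C
if __name__=="__main__":
    n=sys.argv[1]; off=np.array(eval(sys.argv[2]))/1000
    cv2.imwrite(f"pics/side{n}.png",env.snapshot("side"))
    s=env.get_state();p=np.array(s["tcp_pos"]);R=np.array(s["eef_rot"])
    tip=p+.125*R[:,2]+off; m=(.5975,.0085)
    K=key(tip,-R[:,2],np.arctan2(R[1,0],R[0,0]))
    M=[(circ(*m,.112,.031),(0,0,255)),(circ(*m,.112,.023),(0,0,255)),(circ(*m,.121,.011),(0,255,255)),(circ(*m,.117,.0195),(255,0,255))]
    box=(255,125,100,75)
    overlay("side",f"pics/side{n}.png",f"pics/o{n}.png",K+M,box); overlay("side",f"pics/side{n}.png",f"pics/r{n}.png",[],box)
    print(tip)
E
python3 d.py .5975 .0085 .265 -165; python3 ovk.py 6 "(0,0,0)"
```

```text
t 16.0167 tcp [0.5967 0.0089 0.2745] psi -164.89 j [ -7.   22.   12.1  80.    0.1 -22.1] F [ 0.2  0.5 -6. ] T [0.02 0.05 0.02] gap 0.0192
delta [-0.06 -0.06  0.95] roll 0.11
[0.5971612  0.00910042 0.14982418]
```

View pics/o6.png

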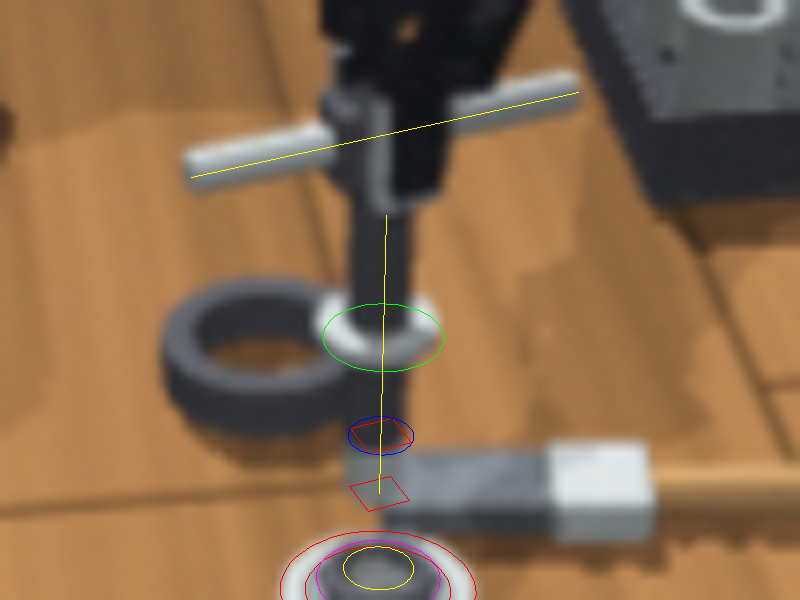

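View pics/r6.png

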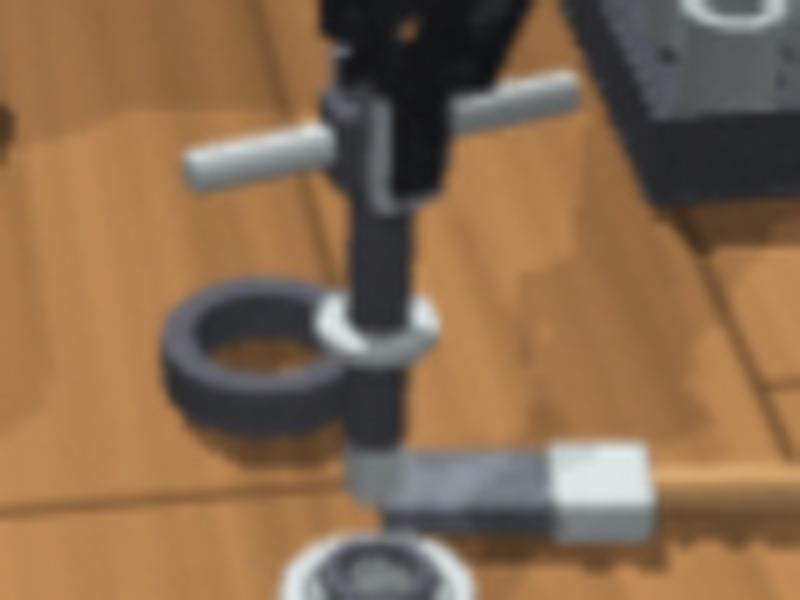

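```bash
python3 - <<'E'
from ovk import *
p=np.array([.44,-.2422,.286]);zx=np.array([.007,.001,-1])
# also tilt from R[2]: x_z=-.007 y_z=-.003
tip=p+.125*zx
for off in ((0,0,0),(-.0016,.0026,0),(-.0016,0,.0022),(-.0016,-.0009,.0022)):
    K=key(tip+np.array(off),-zx,np.radians(30))
    overlay("top","pics/top5.png",f"pics/ot5_{off[1]*1000:.0f}_{off[2]*1000:.0f}.png",K,(370,205,65,55))
    print(off,proj("top",K[-1][0]).round(1).tolist())
E
python3 - <<'E'
import cv2,numpy as np
a=[cv2.resize(cv2.imread(f"pics/ot5_{n}.png"),None,fx=.6,fy=.6,interpolation=cv2.INTER_AREA) for n in("0_0","3_0","0_2")]
im=np.vstack([np.hstack(a[:1]+a[1:2])]); print(im.shape); cv2.imwrite("pics/cmp5.png",im[:600,:800])
cv2.imwrite("pics/cmp5b.png",a[2])
E
```

```text
(0, 0, 0) [[434.8, 274.0], [401.5, 217.6]]
(-0.0016, 0.0026, 0) [[433.4, 274.8], [400.2, 218.4]]
(-0.0016, 0, 0.0022) [[435.2, 274.8], [401.8, 218.2]]
(-0.0016, -0.0009, 0.0022) [[435.7, 274.8], [402.3, 218.3]]
(330, 780, 3)
```

View pics/cmp5.png

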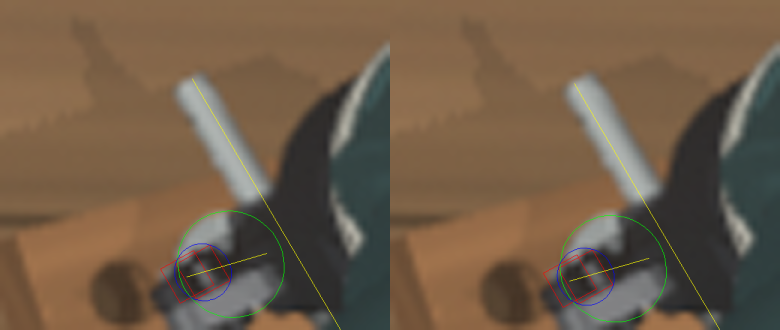

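View pics/cmp5b.png

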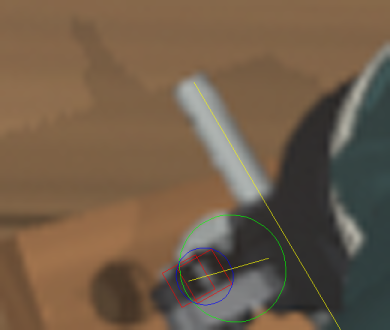

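The key rides about 1.7 mm in -x and 1.5–2.5 mm in +y from the nominal centre of the jaws, judging by both views. I'll shift the TCP to compensate, lower to just above the nose and look again.

```bash
python3 d.py .5988 .0064 .253 -165
```

```text
t 16.0667 tcp [0.5968 0.0088 0.2748] psi -164.9 j [ -7.   21.9  12.1  80.    0.1 -22.1] F [ 0.  -0.8 -5.4] T [-0.01 -0.01  0.02] gap 0.0191
delta [-0.12 -0.29  2.18] roll 0.1
```

Emit:
arm_command(
  deltas=[
    {"dx": -0.1, "dy": -0.25, "dz": 0.6, "roll": 0},
    {"dx": -0.12, "dy": -0.29, "dz": 1.2, "roll": 0},
    {"dx": -0.12, "dy": -0.29, "dz": 1.8, "roll": 0},
    {"dx": -0.12, "dy": -0.29, "dz": 2.2, "roll": 0},
    {"dx": -0.12, "dy": -0.29, "dz": 2.2, "roll": 0},
    {"dx": -0.12, "dy": -0.29, "dz": 2.2, "roll": 0},
  ],
)

```text
time: 16.57
tcp_pos: [0.5986, 0.0064, 0.2526]
eef_rot: [[-0.965, -0.26, 0.002], [-0.26, 0.966, 0.002], [-0.003, 0.001, -1.0]]
contact_force: [0.1, 0.4, -5.5]
finger_gap: 0.019
```

```bash
python3 d.py .5988 .0064 .253 -165; python3 ovk.py 7 "(-1.7,1.8,.6)"
```

```text
t 16.5667 tcp [0.5986 0.0064 0.2526] psi -164.91 j [ -7.2  22.3   9.2  76.8   0.1 -22.3] F [ 0.1  0.4 -5.5] T [-0.02  0.01  0.02] gap 0.019
delta [-0.02 -0.   -0.04] roll 0.09
[0.59742474 0.00846079 0.1285063 ]
```

View pics/o7.png

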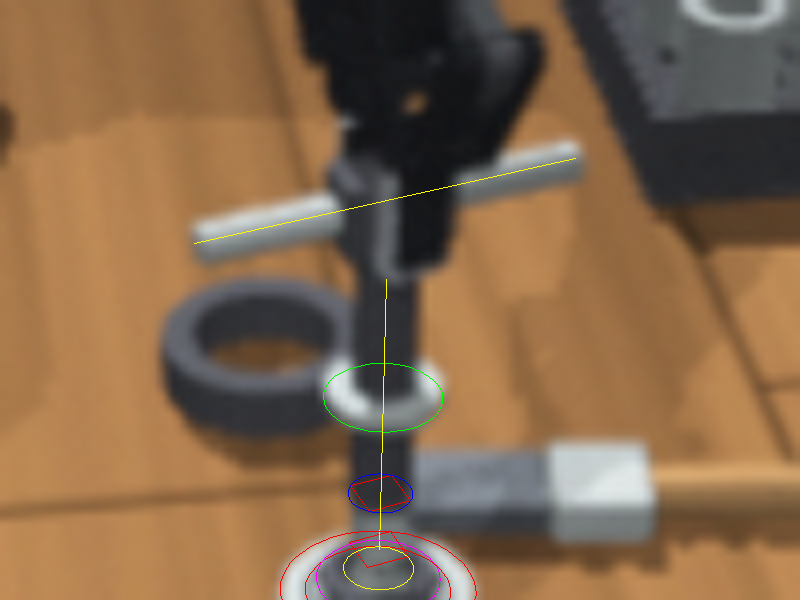

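View pics/r7.png

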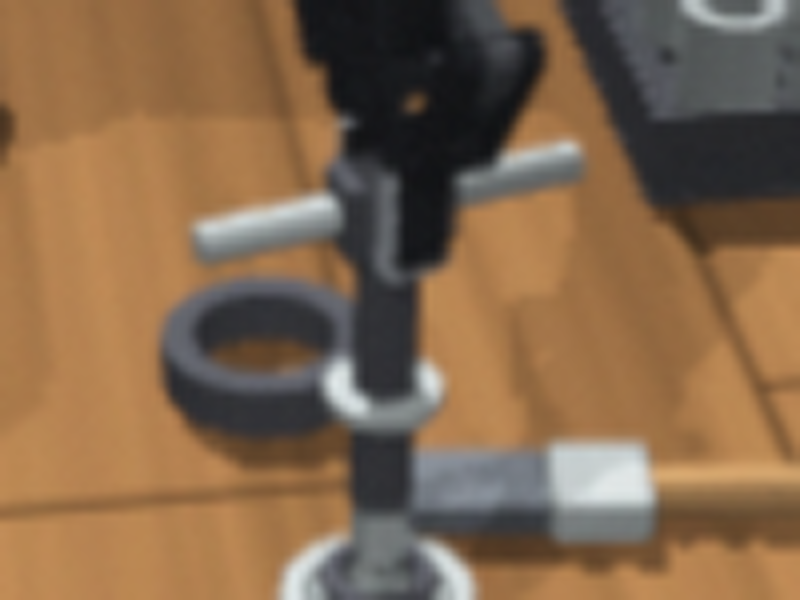

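Emit:
arm_command(
  deltas=[
    {"dx": 0.04, "dy": 0.01, "dz": 0.3, "roll": 0},
    {"dx": 0.04, "dy": 0.01, "dz": 0.6, "roll": 0},
    {"dx": 0.04, "dy": 0.01, "dz": 0.9, "roll": 0},
    {"dx": 0.04, "dy": 0.01, "dz": 1.2, "roll": 0},
    {"dx": 0.04, "dy": 0.01, "dz": 1.4, "roll": 0},
    {"dx": 0.04, "dy": 0.01, "dz": 1.4, "roll": 0},
  ],
)

```text
time: 17.12
tcp_pos: [0.5982, 0.0065, 0.2384]
eef_rot: [[-0.965, -0.26, 0.002], [-0.26, 0.965, 0.002], [-0.002, 0.002, -1.0]]
contact_force: [0.1, -0.6, -5.4]
finger_gap: 0.0189
```

```bash
python3 d.py .5982 .0064 .232 -165
```

```text
t 17.1167 tcp [0.5982 0.0065 0.2384] psi -164.9 j [ -7.2  22.4   7.2  74.7   0.1 -22.3] F [ 0.1 -0.6 -5.4] T [ 0.03 -0.    0.01] gap 0.0189
delta [ 0.   -0.01  0.64] roll 0.1
```

Tip is inside the nose ring (about 7 mm below its top) with no contact. Continuing to the screw face.

Emit:
arm_command(
  deltas=[
    {"dx": 0, "dy": 0, "dz": 0.2, "roll": 0},
    {"dx": 0, "dy": 0, "dz": 0.4, "roll": 0},
    {"dx": 0, "dy": 0, "dz": 0.6, "roll": 0},
    {"dx": 0, "dy": 0, "dz": 0.7, "roll": 0},
    {"dx": 0, "dy": 0, "dz": 0.75, "roll": 0},
    {"dx": 0, "dy": 0, "dz": 0.75, "roll": 0},
  ],
)

```text
time: 17.62
tcp_pos: [0.5984, 0.0065, 0.2308]
eef_rot: [[-0.965, -0.261, 0.002], [-0.261, 0.965, 0.002], [-0.003, 0.001, -1.0]]
contact_force: [0.1, 0.6, -5.3]
finger_gap: 0.0191
```

```bash
python3 d.py .5982 .0064 .232 -165
```

```text
t 17.6167 tcp [0.5984 0.0065 0.2308] psi -164.9 j [ -7.2  22.5   6.2  73.6   0.1 -22.3] F [ 0.1  0.6 -5.3] T [ 0.15 -0.4   0.01] gap 0.0191
delta [ 0.02 -0.   -0.12] roll 0.1
```

Emit:
arm_command(
  deltas=[
    {"dx": 0, "dy": 0, "dz": 0.1, "roll": 0},
    {"dx": 0, "dy": 0, "dz": 0.2, "roll": 0},
    {"dx": 0, "dy": 0, "dz": 0.3, "roll": 0},
    {"dx": 0, "dy": 0, "dz": 0.4, "roll": 0},
    {"dx": 0, "dy": 0, "dz": 0.4, "roll": 0},
  ],
)

```text
time: 18.03
tcp_pos: [0.5984, 0.0065, 0.2266]
eef_rot: [[-0.965, -0.261, 0.002], [-0.261, 0.965, 0.002], [-0.003, 0.002, -1.0]]
contact_force: [1.8, 0.7, -5.9]
finger_gap: 0.0194
```

```bash
python3 d.py .5982 .0064 .232 -165
```

```text
t 18.0333 tcp [0.5984 0.0065 0.2266] psi -164.9 j [ -7.2  22.6   5.7  73.    0.1 -22.3] F [ 1.8  0.7 -5.9] T [ 0.16 -0.52 -0.03] gap 0.0194
delta [ 0.02 -0.01 -0.54] roll 0.1
```

Emit:
arm_command(
  deltas=[
    {"dx": 0, "dy": 0, "dz": 0.15, "roll": 0},
    {"dx": 0, "dy": 0, "dz": 0.3, "roll": 0},
    {"dx": 0, "dy": 0, "dz": 0.45, "roll": 0},
    {"dx": 0, "dy": 0, "dz": 0.6, "roll": 0},
    {"dx": 0, "dy": 0, "dz": 0.7, "roll": 0},
    {"dx": 0, "dy": 0, "dz": 0.75, "roll": 0},
    {"dx": 0, "dy": 0, "dz": 0.75, "roll": 0},
  ],
)

```text
time: 18.62
tcp_pos: [0.5984, 0.0065, 0.219]
eef_rot: [[-0.965, -0.261, 0.002], [-0.261, 0.965, 0.002], [-0.003, 0.002, -1.0]]
contact_force: [1.9, 0.7, -6.4]
finger_gap: 0.019
```

```bash
python3 d.py .5982 .0064 .232 -165; python3 ovk.py 8 "(-1.7,1.8,.6)"
```

```text
t 18.6167 tcp [0.5984 0.0065 0.219 ] psi -164.9 j [ -7.2  22.7   4.7  71.9   0.1 -22.3] F [ 1.9  0.7 -6.4] T [ 0.13 -0.59 -0.08] gap 0.019
delta [ 0.02 -0.01 -1.3 ] roll 0.1
[0.59691502 0.00864859 0.09462326]
```

View pics/o8.png

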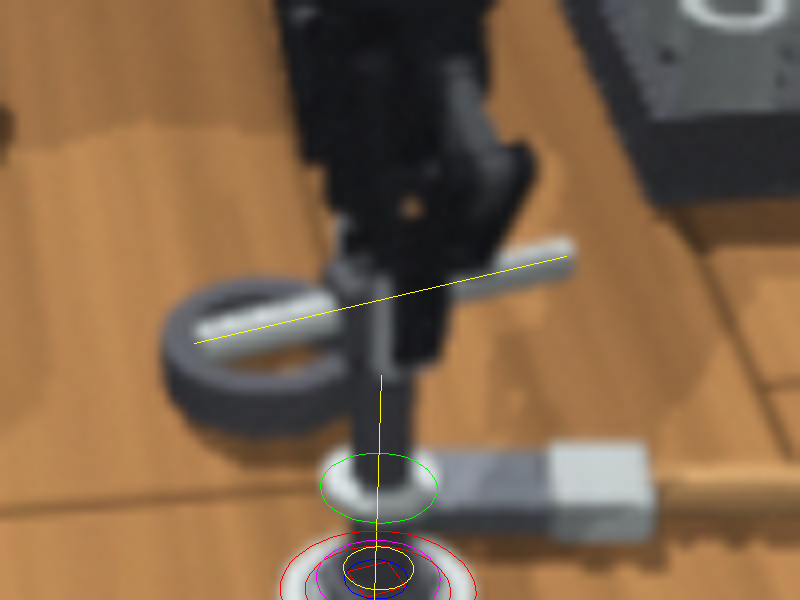

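Emit:
arm_command(
  deltas=[
    {"dx": 0, "dy": 0, "dz": 0.1, "roll": 0},
    {"dx": 0, "dy": 0, "dz": 0.2, "roll": 0},
    {"dx": 0, "dy": 0, "dz": 0.2, "roll": 0},
    {"dx": 0, "dy": 0, "dz": 0.2, "roll": 0},
  ],
)

```text
time: 19.0
tcp_pos: [0.5989, 0.0066, 0.2188]
eef_rot: [[-0.965, -0.261, 0.005], [-0.261, 0.965, 0.002], [-0.005, 0.001, -1.0]]
contact_force: [-0.8, 1.3, 13.8]
finger_gap: 0.0194
```

```bash
python3 d.py .5982 .0064 .232 -165
```

```text
t 19.0 tcp [0.5989 0.0066 0.2188] psi -164.89 j [ -7.2  22.7   4.6  71.7   0.1 -22.3] F [-0.8  1.3 13.8] T [ 0.4   0.4  -0.02] gap 0.0194
delta [ 0.06  0.   -1.32] roll 0.11
```

Key bottomed in the socket: the tip is at 0.094, which is the socket-floor height, and the upward force is +14 N. It happened to be aligned already. Turning clockwise in steps while watching forces.

Emit:
arm_command(
  deltas=[
    {"dx": 0, "dy": 0, "dz": 0.05, "roll": 3},
    {"dx": 0, "dy": 0, "dz": 0.05, "roll": 6},
    {"dx": 0, "dy": 0, "dz": 0.05, "roll": 9},
    {"dx": 0, "dy": 0, "dz": 0.05, "roll": 12},
    {"dx": 0, "dy": 0, "dz": 0.05, "roll": 15},
    {"dx": 0, "dy": 0, "dz": 0.05, "roll": 18},
    {"dx": 0, "dy": 0, "dz": 0.05, "roll": 20},
    {"dx": 0, "dy": 0, "dz": 0.05, "roll": 20},
  ],
)

```text
time: 19.67
tcp_pos: [0.599, 0.0066, 0.2189]
eef_rot: [[-0.996, 0.087, 0.006], [0.087, 0.996, 0.002], [-0.006, 0.002, -1.0]]
contact_force: [-0.5, 0.4, 3.7]
finger_gap: 0.0187
```

```bash
python3 d.py .5982 .0064 .2188 -165; cp pics/o8.png /tmp/; python3 ovk.py 9 "(-1.7,1.8,.6)"
```

```text
t 19.6667 tcp [0.599  0.0066 0.2189] psi 175.02 j [-7.2 22.7  4.6 71.6  0.1 -2.3] F [-0.5  0.4  3.7] T [0.19 0.11 0.12] gap 0.0187
delta [ 0.07 -0.02  0.01] roll -19.98
[0.59798904 0.00858701 0.09444028]
```

View pics/o9.png

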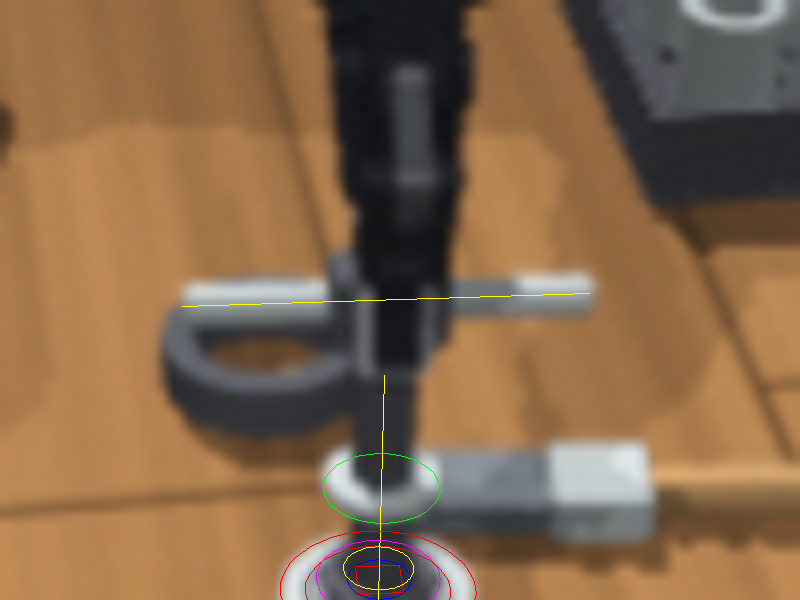

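Emit:
arm_command(
  deltas=[
    {"dx": 0, "dy": 0, "dz": 0.05, "roll": 3},
    {"dx": 0, "dy": 0, "dz": 0.05, "roll": 6},
    {"dx": 0, "dy": 0, "dz": 0.05, "roll": 9},
    {"dx": 0, "dy": 0, "dz": 0.05, "roll": 12},
    {"dx": 0, "dy": 0, "dz": 0.05, "roll": 15},
    {"dx": 0, "dy": 0, "dz": 0.05, "roll": 18},
    {"dx": 0, "dy": 0, "dz": 0.05, "roll": 21},
    {"dx": 0, "dy": 0, "dz": 0.05, "roll": 24},
    {"dx": 0, "dy": 0, "dz": 0.05, "roll": 25},
    {"dx": 0, "dy": 0, "dz": 0.05, "roll": 25},
  ],
)

```text
time: 20.55
tcp_pos: [0.5988, 0.0062, 0.2188]
eef_rot: [[-0.867, 0.498, 0.006], [0.498, 0.867, 0.001], [-0.005, 0.004, -1.0]]
contact_force: [-2.5, -0.5, 5.0]
finger_gap: 0.0195
```

```bash
python3 d.py .5982 .0064 .2188 -165
```

```text
t 20.55 tcp [0.5988 0.0062 0.2188] psi 150.16 j [-7.2 22.6  4.5 71.6  0.1 22.6] F [-2.5 -0.5  5. ] T [-0.45  0.62  0.14] gap 0.0195
delta [ 0.06 -0.02  0.  ] roll -44.84
```

Emit:
arm_command(
  deltas=[
    {"dx": 0.03, "dy": -0.02, "dz": 0.05, "roll": 3},
    {"dx": 0.04, "dy": -0.02, "dz": 0.05, "roll": 6},
    {"dx": 0.04, "dy": -0.02, "dz": 0.05, "roll": 9},
    {"dx": 0.04, "dy": -0.02, "dz": 0.05, "roll": 12},
    {"dx": 0.04, "dy": -0.02, "dz": 0.05, "roll": 15},
    {"dx": 0.04, "dy": -0.02, "dz": 0.05, "roll": 18},
    {"dx": 0.04, "dy": -0.02, "dz": 0.05, "roll": 20},
    {"dx": 0.04, "dy": -0.02, "dz": 0.05, "roll": 20},
  ],
)

```text
time: 21.22
tcp_pos: [0.5982, 0.006, 0.2188]
eef_rot: [[-0.644, 0.765, 0.006], [0.765, 0.644, -0.0], [-0.004, 0.005, -1.0]]
contact_force: [-1.8, -0.9, 4.4]
finger_gap: 0.0193
```

```bash
python3 d.py .5982 .0064 .2188 -165;python3 ovk.py 10 "(-1.7,1.8,.6)"
```

```text
t 21.2167 tcp [0.5982 0.006  0.2188] psi 130.12 j [-7.2 22.6  4.4 71.5  0.  42.6] F [-1.8 -0.9  4.4] T [-0.39  0.62  0.12] gap 0.0193
delta [0.03 0.03 0.  ] roll -64.88
[0.59731701 0.00774733 0.09445879]
```

View pics/o10.png

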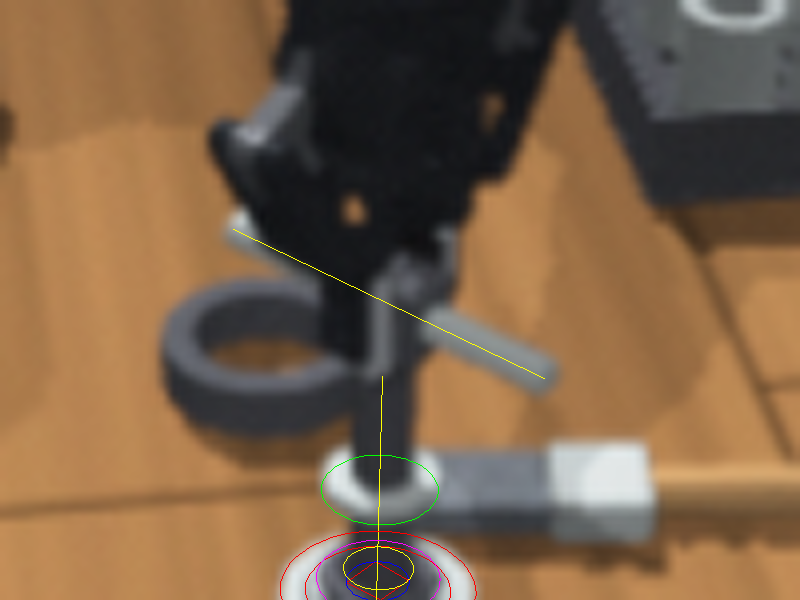

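Emit:
arm_command(
  deltas=[
    {"dx": 0.02, "dy": -0.02, "dz": 0.05, "roll": 3},
    {"dx": 0.02, "dy": -0.02, "dz": 0.05, "roll": 6},
    {"dx": 0.02, "dy": -0.02, "dz": 0.05, "roll": 8},
    {"dx": 0.02, "dy": -0.02, "dz": 0.05, "roll": 10},
    {"dx": 0.02, "dy": -0.02, "dz": 0.05, "roll": 12},
    {"dx": 0.02, "dy": -0.02, "dz": 0.05, "roll": 12},
  ],
)

```text
time: 21.77
tcp_pos: [0.5979, 0.0058, 0.2188]
eef_rot: [[-0.472, 0.882, 0.006], [0.882, 0.472, -0.001], [-0.004, 0.005, -1.0]]
contact_force: [-2.0, 0.2, 5.8]
finger_gap: 0.019
```

```bash
python3 d.py .5982 .0064 .2188 -165
```

```text
t 21.7667 tcp [0.5979 0.0058 0.2188] psi 118.17 j [-7.3 22.5  4.3 71.4  0.  54.6] F [-2.   0.2  5.8] T [-0.15  0.54  0.17] gap 0.019
delta [0.04 0.06 0.  ] roll -76.83
```

Emit:
arm_command(
  deltas=[
    {"dx": 0, "dy": 0, "dz": 0.05, "roll": 2},
    {"dx": 0, "dy": 0, "dz": 0.05, "roll": 4},
    {"dx": 0, "dy": 0, "dz": 0.05, "roll": 6},
    {"dx": 0, "dy": 0, "dz": 0.05, "roll": 6},
  ],
)

```text
time: 22.1
tcp_pos: [0.5977, 0.0056, 0.2188]
eef_rot: [[-0.377, 0.926, 0.007], [0.926, 0.377, -0.001], [-0.004, 0.006, -1.0]]
contact_force: [-2.1, 0.3, 5.8]
finger_gap: 0.0191
```

```bash
python3 d.py .5982 .0064 .2188 -165
```

```text
t 22.1 tcp [0.5977 0.0056 0.2188] psi 112.14 j [-7.3 22.5  4.3 71.4 -0.  60.6] F [-2.1  0.3  5.8] T [-0.03  0.62  0.2 ] gap 0.0191
delta [0.05 0.08 0.  ] roll -82.86
```

Emit:
arm_command(
  deltas=[
    {"dx": 0, "dy": 0, "dz": 0.05, "roll": 2},
    {"dx": 0, "dy": 0, "dz": 0.05, "roll": 4},
    {"dx": 0, "dy": 0, "dz": 0.05, "roll": 4},
  ],
)

```text
time: 22.35
tcp_pos: [0.5975, 0.0056, 0.2188]
eef_rot: [[-0.311, 0.95, 0.007], [0.95, 0.311, -0.001], [-0.003, 0.006, -1.0]]
contact_force: [-1.7, 0.3, 6.1]
finger_gap: 0.0193
```

```bash
python3 d.py .5982 .0064 .2188 -165
```

```text
t 22.35 tcp [0.5975 0.0056 0.2188] psi 108.11 j [-7.3 22.5  4.2 71.4 -0.  64.6] F [-1.7  0.3  6.1] T [0.06 0.62 0.16] gap 0.0193
delta [0.06 0.09 0.  ] roll -86.89
```

Emit:
arm_command(
  deltas=[
    {"dx": 0, "dy": 0, "dz": 0.05, "roll": 2},
    {"dx": 0, "dy": 0, "dz": 0.05, "roll": 3},
    {"dx": 0, "dy": 0, "dz": 0.05, "roll": 3},
  ],
)

```text
time: 22.6
tcp_pos: [0.5974, 0.0056, 0.2189]
eef_rot: [[-0.261, 0.965, 0.007], [0.965, 0.261, -0.002], [-0.003, 0.007, -1.0]]
contact_force: [-1.3, 0.8, 5.3]
finger_gap: 0.0192
```

```bash
python3 d.py .5982 .0064 .2188 -165; python3 ovk.py 11 "(-1.7,1.8,.6)"
```

```text
t 22.6 tcp [0.5974 0.0056 0.2189] psi 105.14 j [-7.3 22.4  4.2 71.3 -0.  67.6] F [-1.3  0.8  5.3] T [0.13 0.63 0.17] gap 0.0192
delta [0.06 0.1  0.01] roll -89.86
[0.59660112 0.00718245 0.09443995]
```

View pics/o11.png

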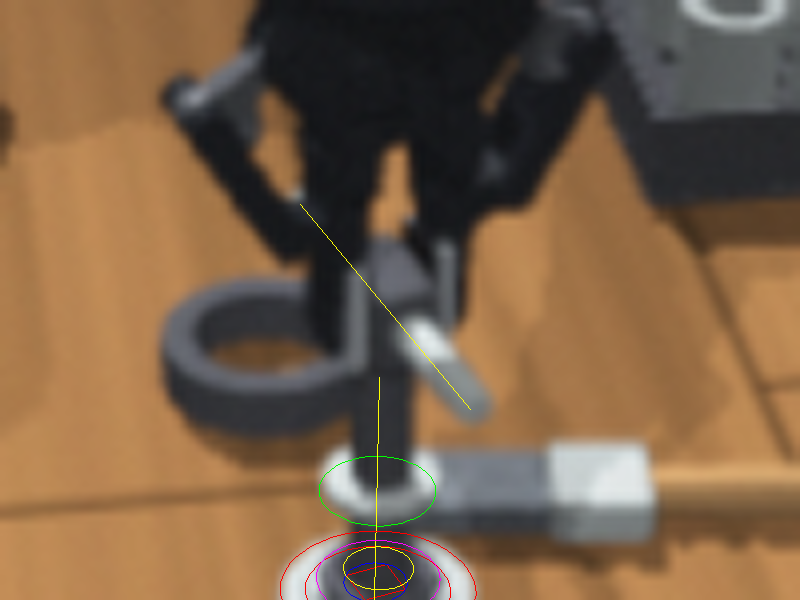

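Emit:
arm_command(
  deltas=[
    {"dx": 0, "dy": 0, "dz": 0.05, "roll": 2},
    {"dx": 0, "dy": 0, "dz": 0.05, "roll": 3},
    {"dx": 0, "dy": 0, "dz": 0.05, "roll": 3},
  ],
)

```text
time: 22.9
tcp_pos: [0.5973, 0.0056, 0.2188]
eef_rot: [[-0.212, 0.977, 0.008], [0.977, 0.212, -0.002], [-0.003, 0.007, -1.0]]
contact_force: [-1.9, 0.3, 5.6]
finger_gap: 0.0187
```

```bash
python3 d.py .5982 .0064 .2188 -165
```

```text
t 22.9 tcp [0.5973 0.0056 0.2188] psi 102.23 j [-7.3 22.4  4.2 71.3 -0.  70.5] F [-1.9  0.3  5.6] T [0.14 0.56 0.32] gap 0.0187
delta [0.06 0.11 0.  ] roll -92.77
```

Emit:
arm_command(
  deltas=[
    {"dx": 0, "dy": 0, "dz": 0.05, "roll": 2},
    {"dx": 0, "dy": 0, "dz": 0.05, "roll": 3},
    {"dx": 0, "dy": 0, "dz": 0.05, "roll": 3},
  ],
)

```text
time: 23.15
tcp_pos: [0.5972, 0.0056, 0.2188]
eef_rot: [[-0.161, 0.987, 0.008], [0.987, 0.161, -0.002], [-0.003, 0.008, -1.0]]
contact_force: [-2.0, 0.1, 5.6]
finger_gap: 0.0189
```

```bash
python3 d.py .5982 .0064 .2188 -165
```

```text
t 23.15 tcp [0.5972 0.0056 0.2188] psi 99.29 j [-7.3 22.4  4.1 71.3 -0.1 73.5] F [-2.   0.1  5.6] T [0.17 0.56 0.57] gap 0.0189
delta [0.06 0.11 0.01] roll -95.71
```

Emit:
arm_command(
  deltas=[
    {"dx": 0, "dy": 0, "dz": 0.05, "roll": 2},
    {"dx": 0, "dy": 0, "dz": 0.05, "roll": 3},
    {"dx": 0, "dy": 0, "dz": 0.05, "roll": 3},
  ],
)

```text
time: 23.4
tcp_pos: [0.5971, 0.0057, 0.2188]
eef_rot: [[-0.111, 0.994, 0.008], [0.994, 0.111, -0.002], [-0.003, 0.008, -1.0]]
contact_force: [-1.5, 1.5, 5.8]
finger_gap: 0.019
```

```bash
python3 d.py .5982 .0064 .2188 -165
```

```text
t 23.4 tcp [0.5971 0.0057 0.2188] psi 96.36 j [-7.2 22.3  4.1 71.2 -0.1 76.4] F [-1.5  1.5  5.8] T [0.19 0.59 0.82] gap 0.019
delta [0.06 0.12 0.01] roll -98.64
```

Emit:
arm_command(
  deltas=[
    {"dx": 0, "dy": 0, "dz": 0.05, "roll": 2},
    {"dx": 0, "dy": 0, "dz": 0.05, "roll": 3},
    {"dx": 0, "dy": 0, "dz": 0.05, "roll": 3},
  ],
)

```text
time: 23.65
tcp_pos: [0.597, 0.0057, 0.2189]
eef_rot: [[-0.06, 0.998, 0.009], [0.998, 0.06, -0.002], [-0.003, 0.009, -1.0]]
contact_force: [-1.7, 1.6, 5.8]
finger_gap: 0.0192
```

```bash
python3 d.py .5982 .0064 .2188 -165;  python3 ovk.py 12 "(-1.7,1.8,.6)"
```

```text
t 23.65 tcp [0.597  0.0057 0.2189] psi 93.46 j [-7.2 22.3  4.  71.2 -0.1 79.3] F [-1.7  1.6  5.8] T [0.13 0.51 1.09] gap 0.0192
delta [0.06 0.13 0.01] roll -101.54
[0.59637188 0.00722001 0.09447071]
```

View pics/o12.png

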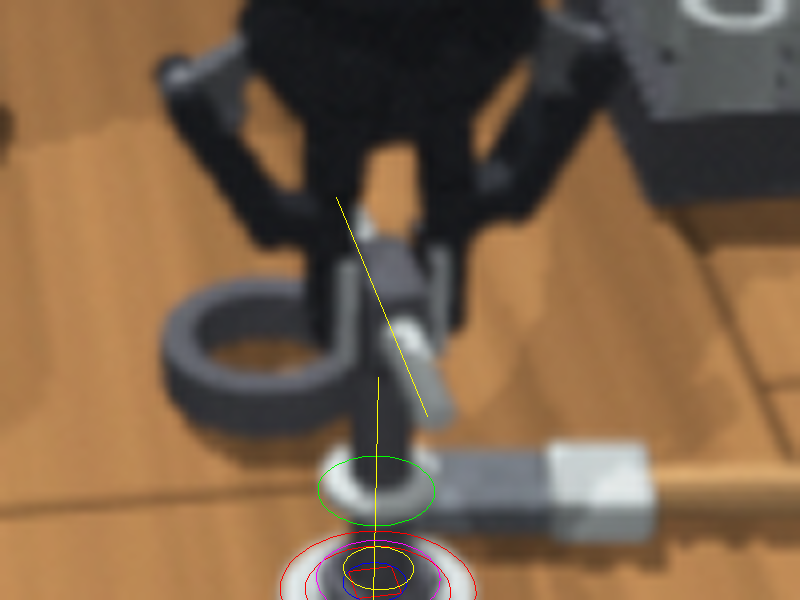

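The bar still turns with the gripper and the torque is ramping to 1.1 N m, so the segments are gripping. Continuing in small steps towards the stop.

Emit:
arm_command(
  deltas=[
    {"dx": 0, "dy": 0, "dz": 0.05, "roll": 2},
    {"dx": 0, "dy": 0, "dz": 0.05, "roll": 3},
    {"dx": 0, "dy": 0, "dz": 0.05, "roll": 3},
  ],
)

```text
time: 23.95
tcp_pos: [0.5969, 0.0058, 0.2188]
eef_rot: [[-0.011, 1.0, 0.009], [1.0, 0.011, -0.003], [-0.003, 0.009, -1.0]]
contact_force: [-2.3, 1.1, 4.6]
finger_gap: 0.0192
```

```bash
python3 d.py .5982 .0064 .2188 -165
```

```text
t 23.95 tcp [0.5969 0.0058 0.2188] psi 90.61 j [-7.2 22.3  4.  71.2 -0.1 82.2] F [-2.3  1.1  4.6] T [0.18 0.59 1.11] gap 0.0192
delta [0.06 0.14 0.  ] roll -104.39
```

Emit:
arm_command(
  deltas=[
    {"dx": 0, "dy": 0, "dz": 0.05, "roll": 2},
    {"dx": 0, "dy": 0, "dz": 0.05, "roll": 3},
    {"dx": 0, "dy": 0, "dz": 0.05, "roll": 3},
  ],
)

```text
time: 24.2
tcp_pos: [0.5968, 0.0059, 0.2189]
eef_rot: [[0.04, 0.999, 0.009], [0.999, -0.04, -0.003], [-0.002, 0.01, -1.0]]
contact_force: [-1.3, 1.1, 6.1]
finger_gap: 0.0191
```

```bash
python3 d.py .5982 .0064 .2188 -165;  python3 ovk.py 13 "(-1.7,1.8,.6)"
```

```text
t 24.2 tcp [0.5968 0.0059 0.2189] psi 87.71 j [-7.2 22.3  4.  71.1 -0.1 85.1] F [-1.3  1.1  6.1] T [0.19 0.56 1.01] gap 0.0191
delta [0.06 0.14 0.01] roll -107.29
[0.59621993 0.00734125 0.09446718]
```

View pics/o13.png

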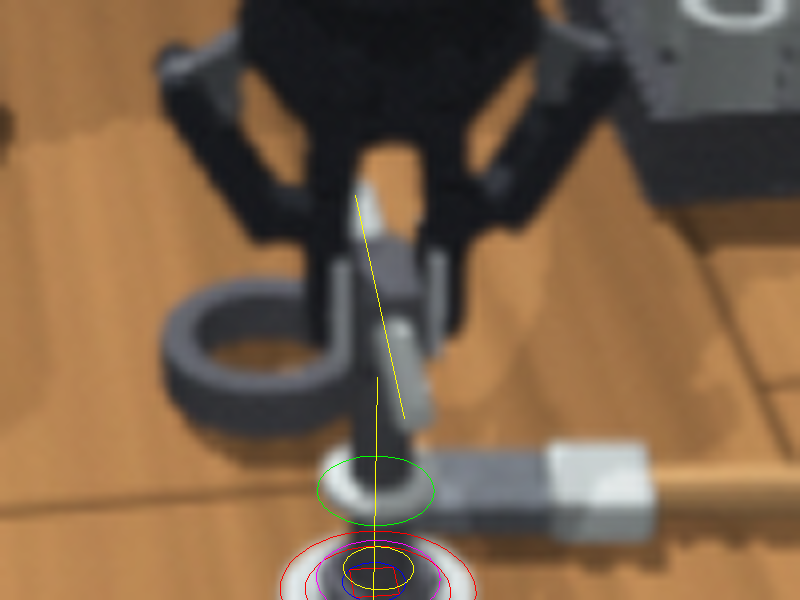

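Emit:
arm_command(
  deltas=[
    {"dx": 0, "dy": 0, "dz": 0.05, "roll": 2},
    {"dx": 0, "dy": 0, "dz": 0.05, "roll": 4},
    {"dx": 0, "dy": 0, "dz": 0.05, "roll": 5},
    {"dx": 0, "dy": 0, "dz": 0.05, "roll": 5},
  ],
)

```text
time: 24.58
tcp_pos: [0.5967, 0.006, 0.2189]
eef_rot: [[0.124, 0.992, 0.01], [0.992, -0.124, -0.003], [-0.002, 0.01, -1.0]]
contact_force: [-0.6, 2.2, 5.3]
finger_gap: 0.0189
```

```bash
python3 d.py .5982 .0064 .2188 -165;  python3 ovk.py 14 "(-1.7,1.8,.6)"
```

```text
t 24.5833 tcp [0.5967 0.006  0.2189] psi 82.85 j [-7.2 22.2  3.9 71.1 -0.1 89.9] F [-0.6  2.2  5.3] T [0.17 0.59 1.02] gap 0.0189
delta [0.06 0.15 0.01] roll -112.15
[0.59619414 0.00736288 0.09449323]
```

View pics/o14.png

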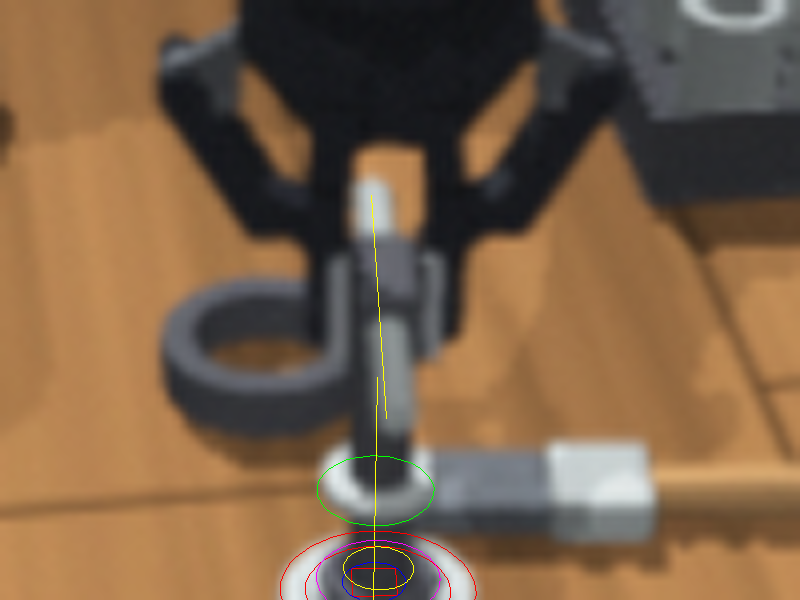

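Emit:
arm_command(
  deltas=[
    {"dx": 0, "dy": 0, "dz": 0.05, "roll": 2},
    {"dx": 0, "dy": 0, "dz": 0.05, "roll": 4},
    {"dx": 0, "dy": 0, "dz": 0.05, "roll": 6},
    {"dx": 0, "dy": 0, "dz": 0.05, "roll": 6},
  ],
)

```text
time: 24.97
tcp_pos: [0.5964, 0.0059, 0.2189]
eef_rot: [[0.227, 0.974, 0.01], [0.974, -0.227, -0.003], [-0.001, 0.01, -1.0]]
contact_force: [-2.7, 0.3, 5.5]
finger_gap: 0.0192
```

```bash
python3 d.py .5982 .0064 .2188 -165;  python3 ovk.py 15 "(-1.7,1.8,.6)"
```

```text
t 24.9667 tcp [0.5964 0.0059 0.2189] psi 76.87 j [-7.2 22.2  3.9 71.1 -0.1 95.9] F [-2.7  0.3  5.5] T [ 0.13  0.83 -0.13] gap 0.0192
delta [0.09 0.16 0.01] roll -118.13
[0.59594289 0.00727647 0.09445325]
```

View pics/o15.png

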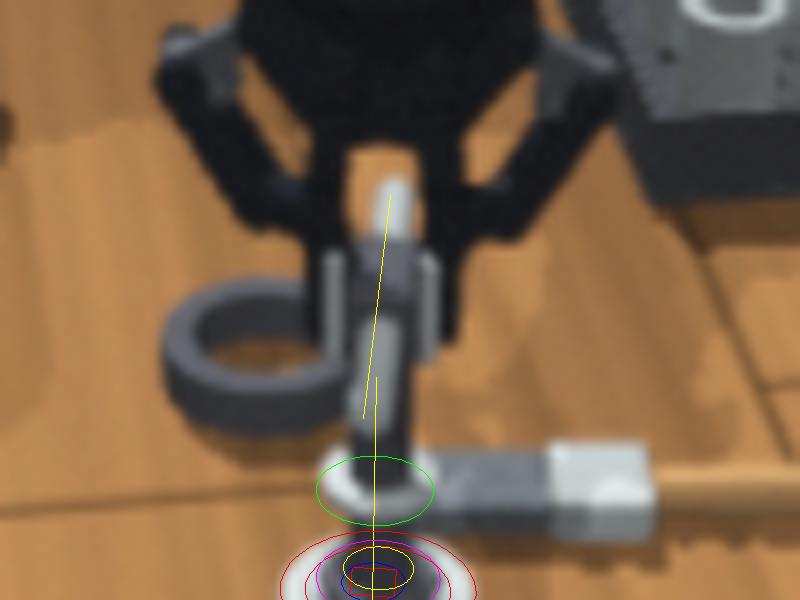

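The torque climbed from 90° on, levelled at about 1.0 N m and then dropped to about zero at 118°, so something let go. I'll look before turning on.

```bash
python3 - <<'E'
from ovk import *
im=[]
for n in (8,12,15):
    overlay("side",f"pics/side{n}.png",f"pics/c{n}.png",[],(268,178,66,75)); im.append(cv2.resize(cv2.imread(f"pics/c{n}.png"),(264,300)))
    pass
cv2.imwrite("pics/c.png",cv2.resize(np.hstack(im),(792,300)))
E
python3 z.py pics/side15.png pics/c15.png 268 185 66 60
```

```text
(no output)
```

View pics/c.png

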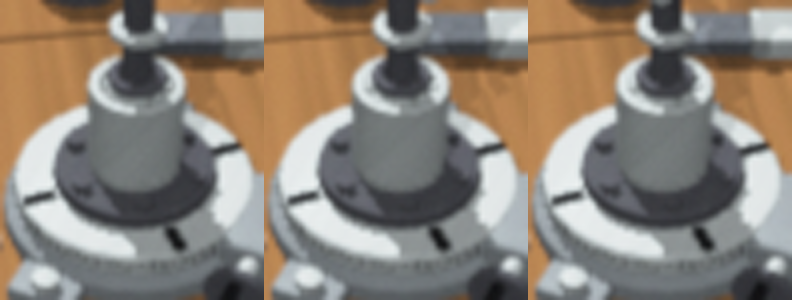

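View pics/c15.png

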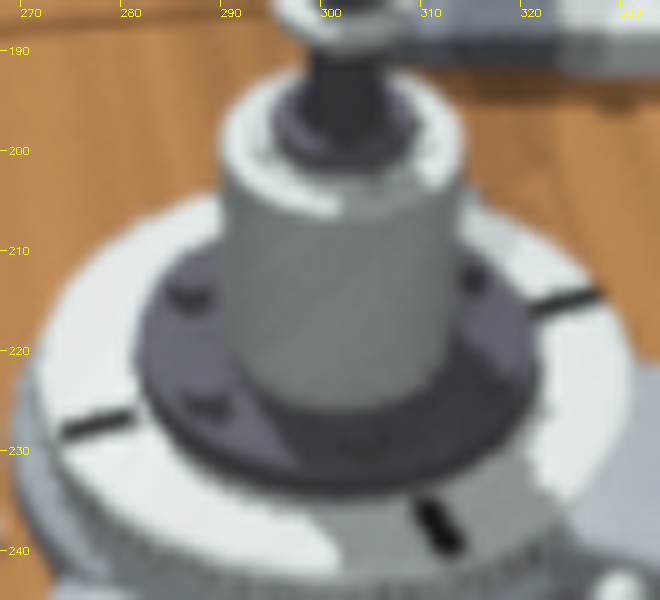

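Emit:
arm_command(
  deltas=[
    {"dx": 0, "dy": 0, "dz": 0, "roll": 2},
    {"dx": 0, "dy": 0, "dz": 0, "roll": 4},
    {"dx": 0, "dy": 0, "dz": 0, "roll": 4},
  ],
)

```text
time: 25.27
tcp_pos: [0.5962, 0.0059, 0.2189]
eef_rot: [[0.294, 0.956, 0.01], [0.956, -0.294, -0.003], [-0.0, 0.01, -1.0]]
contact_force: [-2.0, 0.6, 1.4]
finger_gap: 0.0192
```

```bash
python3 d.py .5982 .0064 .2188 -165
```

```text
t 25.2667 tcp [0.5962 0.0059 0.2189] psi 72.93 j [-7.2 22.2  3.9 71.1 -0.1 99.9] F [-2.   0.6  1.4] T [0.06 0.44 0.02] gap 0.0192
delta [0.11 0.18 0.01] roll -122.07
```

Emit:
arm_command(
  deltas=[
    {"dx": 0, "dy": 0, "dz": 0, "roll": 2},
    {"dx": 0, "dy": 0, "dz": 0, "roll": 4},
    {"dx": 0, "dy": 0, "dz": 0, "roll": 4},
  ],
)

```text
time: 25.52
tcp_pos: [0.5961, 0.006, 0.2189]
eef_rot: [[0.359, 0.933, 0.009], [0.933, -0.359, -0.003], [0.0, 0.01, -1.0]]
contact_force: [-1.6, 0.8, 0.6]
finger_gap: 0.0191
```

```bash
python3 d.py .5982 .0064 .2188 -165
```

```text
t 25.5167 tcp [0.5961 0.006  0.2189] psi 68.98 j [-7.200e+00  2.220e+01  3.900e+00  7.110e+01 -1.000e-01  1.038e+02] F [-1.6  0.8  0.6] T [0.2  0.27 0.37] gap 0.0191
delta [0.12 0.18 0.01] roll -126.02
```

```bash
python3 - <<'E'
from ovk import *
cv2.imwrite("pics/side16.png",env.snapshot("side"))
rows=[]
for n in (11,12,13,14,15,16):
    im=cv2.imread(f"pics/side{n}.png")[145:183,290:320]; rows.append(cv2.resize(im,None,fx=8.6,fy=7.8,interpolation=cv2.INTER_CUBIC))
cv2.imwrite("pics/bars.png",np.vstack([np.hstack(rows[:3]),np.hstack(rows[3:])])[:600,:800])
E
```

```text
(no output)
```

View pics/bars.png

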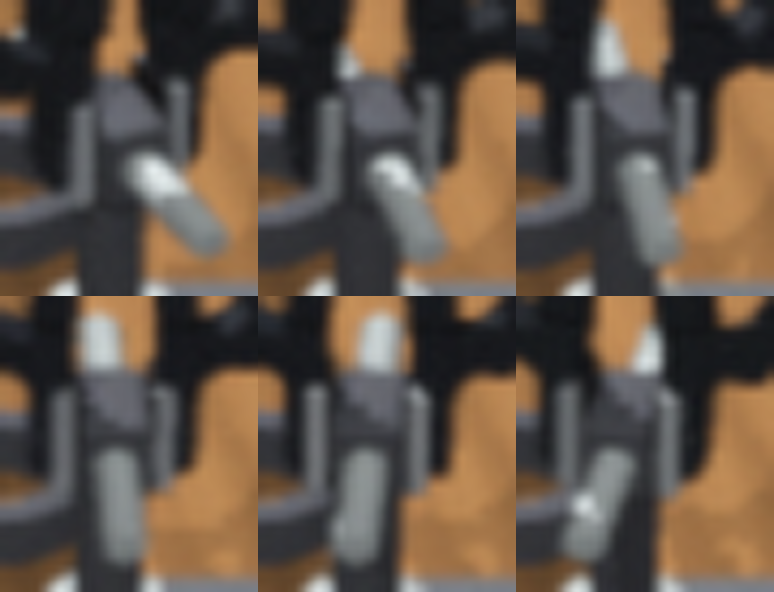

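```bash
python3 - <<'E'
from h import *
from scipy.optimize import least_squares
px=[(313.9,175.3),(308.9,176.3),(306.2,176.5),(303.8,176.8),(300.4,176.8),(296.9,176.3)]
X=onz("side",px,.2213)[:,:2]; psi=np.array([105.1,93.5,87.7,82.85,76.9,69.0])
print(X.round(4))
for c in ((.5975,.008),(.597,.0065),(.598,.0085)):
    d=X-np.array(c); a=np.degrees(np.arctan2(d[:,1],d[:,0])); print(c,np.linalg.norm(d,axis=1).round(4),(a+180-psi).round(1))
E
```

```text
[[ 0.6133 -0.0489]
 [ 0.6015 -0.0513]
 [ 0.5954 -0.0512]
 [ 0.5899 -0.0517]
 [ 0.5824 -0.0507]
 [ 0.575  -0.0477]]
(0.5975, 0.008) [0.0591 0.0594 0.0593 0.0601 0.0606 0.0601] [ 0.4  0.4  0.3 -0.1 -1.3 -1. ]
(0.597, 0.0065) [0.0578 0.0579 0.0578 0.0586 0.059  0.0585] [ 1.3  1.   0.7  0.2 -1.2 -1.1]
(0.598, 0.0085) [0.0594 0.0599 0.0598 0.0607 0.0612 0.0608] [-0.2 -0.1 -0.2 -0.5 -1.7 -1.3]
```

The bar followed the gripper rigidly throughout. Onset at about 90° (80° travel plus play), a linear rise, a drop, then re-engagement: this fits the screw reaching its stop and the square being forced past the socket corner because I turned too far. That may have backed the screw off. I'll keep turning clockwise in small steps and stop at the first clear rise.

Emit:
arm_command(
  deltas=[
    {"dx": 0, "dy": 0, "dz": 0.03, "roll": 2},
    {"dx": 0, "dy": 0, "dz": 0.03, "roll": 4},
    {"dx": 0, "dy": 0, "dz": 0.03, "roll": 4},
  ],
)

```text
time: 25.82
tcp_pos: [0.596, 0.006, 0.2188]
eef_rot: [[0.421, 0.907, 0.01], [0.907, -0.421, -0.003], [0.001, 0.01, -1.0]]
contact_force: [-1.4, 0.8, 4.1]
finger_gap: 0.0191
```

```bash
python3 d.py .5982 .0064 .2188 -165
```

```text
t 25.8167 tcp [0.596  0.006  0.2188] psi 65.07 j [-7.200e+00  2.220e+01  3.800e+00  7.110e+01 -1.000e-01  1.077e+02] F [-1.4  0.8  4.1] T [ 0.4   0.45 -0.2 ] gap 0.0191
delta [0.13 0.18 0.  ] roll -129.93
```

Emit:
arm_command(
  deltas=[
    {"dx": 0, "dy": 0, "dz": 0.03, "roll": 2},
    {"dx": 0, "dy": 0, "dz": 0.03, "roll": 4},
    {"dx": 0, "dy": 0, "dz": 0.03, "roll": 4},
  ],
)

```text
time: 26.07
tcp_pos: [0.596, 0.0061, 0.2188]
eef_rot: [[0.483, 0.876, 0.01], [0.876, -0.483, -0.003], [0.002, 0.01, -1.0]]
contact_force: [-2.5, 2.4, 5.7]
finger_gap: 0.0188
```

```bash
python3 d.py .5982 .0064 .2188 -165
```

```text
t 26.0667 tcp [0.596  0.0061 0.2188] psi 61.12 j [-7.200e+00  2.220e+01  3.800e+00  7.100e+01 -1.000e-01  1.117e+02] F [-2.5  2.4  5.7] T [ 0.48  0.72 -0.19] gap 0.0188
delta [0.14 0.18 0.  ] roll -133.88
```

The torque is now about -0.2, so the square is sitting at an odd angle to the socket. The clean fix is to lift the tip above the screw face while still inside the ring, turn back, and re-engage by pressing and turning.

Emit:
arm_command(
  deltas=[
    {"dx": 0, "dy": 0, "dz": -0.4, "roll": 0},
    {"dx": 0, "dy": 0, "dz": -0.8, "roll": 0},
    {"dx": 0, "dy": 0, "dz": -1.2, "roll": 0},
    {"dx": 0, "dy": 0, "dz": -1.6, "roll": 0},
    {"dx": 0, "dy": 0, "dz": -1.7, "roll": 0},
    {"dx": 0, "dy": 0, "dz": -1.7, "roll": 0},
  ],
)

```text
time: 26.57
tcp_pos: [0.5945, 0.006, 0.2337]
eef_rot: [[0.481, 0.877, 0.004], [0.877, -0.481, -0.003], [-0.001, 0.005, -1.0]]
contact_force: [-3.4, -0.3, -14.2]
finger_gap: 0.0188
```

```bash
python3 d.py .5982 .0064 .2188 -165;  python3 ovk.py 17 "(-1.7,1.8,.6)"
```

```text
t 26.5667 tcp [0.5945 0.006  0.2337] psi 61.26 j [-7.200e+00  2.200e+01  5.800e+00  7.360e+01 -1.000e-01  1.115e+02] F [ -3.4  -0.3 -14.2] T [-0.16  1.41 -0.02] gap 0.0188
delta [0.22 0.3  1.49] roll -133.74
[0.59375396 0.00743344 0.10989715]
```

View pics/o17.png

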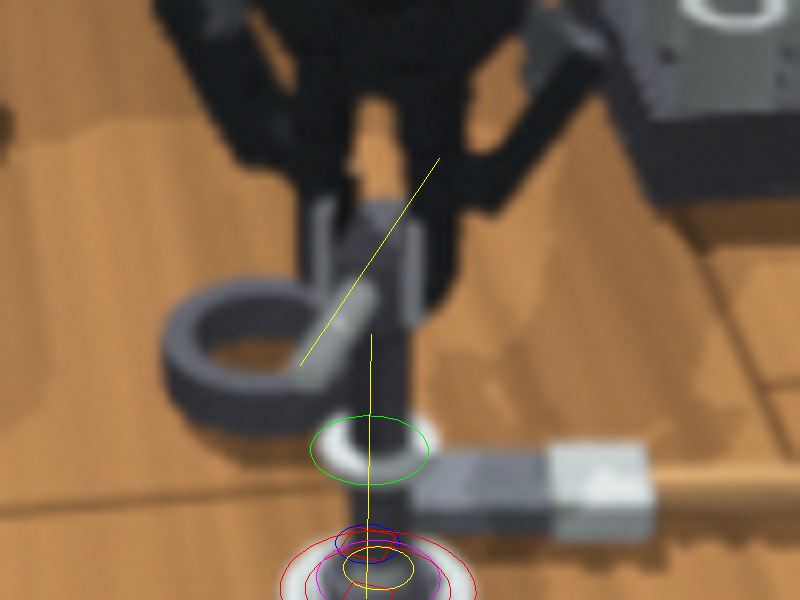

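Emit:
arm_command(
  deltas=[
    {"dx": 0.03, "dy": 0.06, "dz": -0.5, "roll": 0},
    {"dx": 0.03, "dy": 0.06, "dz": -1, "roll": -4},
    {"dx": 0.03, "dy": 0.06, "dz": -1.6, "roll": -10},
    {"dx": 0.03, "dy": 0.06, "dz": -2.2, "roll": -17},
    {"dx": 0.03, "dy": 0.06, "dz": -2.4, "roll": -24},
    {"dx": 0.03, "dy": 0.06, "dz": -2.4, "roll": -31},
  ],
)

```text
time: 27.12
tcp_pos: [0.5961, 0.006, 0.2601]
eef_rot: [[-0.046, 0.999, 0.009], [0.999, 0.046, -0.003], [-0.004, 0.009, -1.0]]
contact_force: [-0.8, -0.3, -5.7]
finger_gap: 0.0187
```

```bash
python3 d.py .4975 -.15 .257 195;  python3 ovk.py 18 "(0,0,0)"
```

```text
t 27.1167 tcp [0.5961 0.006  0.2601] psi 92.64 j [-7.2 21.7  9.4 77.2 -0.1 80.2] F [-0.8 -0.3 -5.7] T [-0.01 -0.02 -0.04] gap 0.0187
delta [-15.13 -10.58   0.27] roll -102.36
[0.59713021 0.00557742 0.13478559]
```

View pics/o18.png

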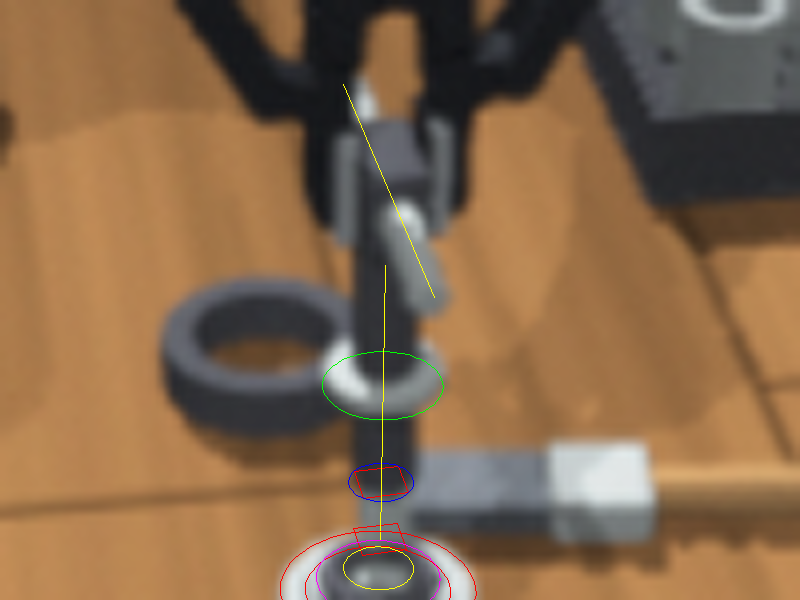

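Emit:
arm_command(
  deltas=[
    {"dx": -2, "dy": -1.4, "dz": -1, "roll": -7},
    {"dx": -5, "dy": -3.4, "dz": -1, "roll": -14},
    {"dx": -8, "dy": -5.4, "dz": -1, "roll": -21},
    {"dx": -11, "dy": -7.4, "dz": -1, "roll": -28},
    {"dx": -14, "dy": -9.5, "dz": -1, "roll": -35},
    {"dx": -16.5, "dy": -11.1, "dz": -1, "roll": -42},
    {"dx": -18.5, "dy": -12.5, "dz": -1, "roll": -49},
    {"dx": -20, "dy": -13.5, "dz": -1, "roll": -56},
    {"dx": -20, "dy": -13.5, "dz": -1, "roll": -63},
    {"dx": -20, "dy": -13.5, "dz": -1, "roll": -70},
  ],
)

```text
time: 28.0
tcp_pos: [0.4721, -0.2025, 0.2704]
eef_rot: [[-0.955, 0.298, 0.011], [0.298, 0.955, -0.005], [-0.011, -0.001, -1.0]]
contact_force: [-0.5, 0.6, -5.7]
finger_gap: 0.0189
```

```bash
python3 d.py .5975 .0075 .26 195
python3 - <<'E'
from h import *
for n in("side","top"): cv2.imwrite(f"pics/{n}19.png",env.snapshot(n))
a=[]
for n in(3,19):
    im=cv2.imread(f"pics/top{n}.png")[168:196,272:301].astype(float); im=((cv2.resize(im,None,fx=13,fy=13,interpolation=cv2.INTER_CUBIC)-30)*2.2).clip(0,255); a.append(im)
cv2.imwrite("pics/sock.png",np.hstack(a).astype(np.uint8))
E
python3 z.py pics/side19.png pics/s19.png 268 180 66 60
```

```text
t 28.0 tcp [ 0.4721 -0.2025  0.2704] psi 162.67 j [-32.4  13.1  -1.6  74.7   0.1 -15. ] F [-0.5  0.6 -5.7] T [ 0.06 -0.02  0.01] gap 0.0189
delta [-5.7  23.78  1.08] roll -32.33
```

View pics/sock.png

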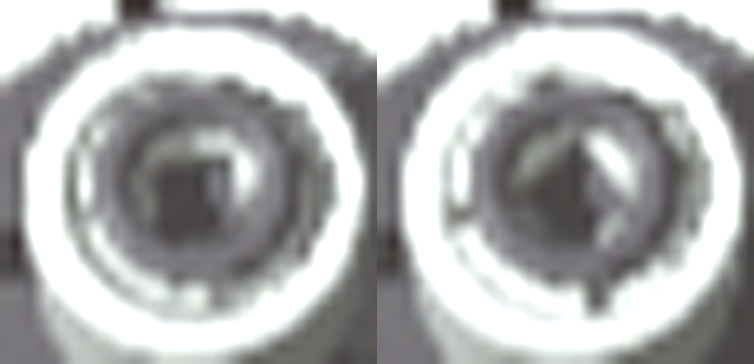

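View pics/s19.png

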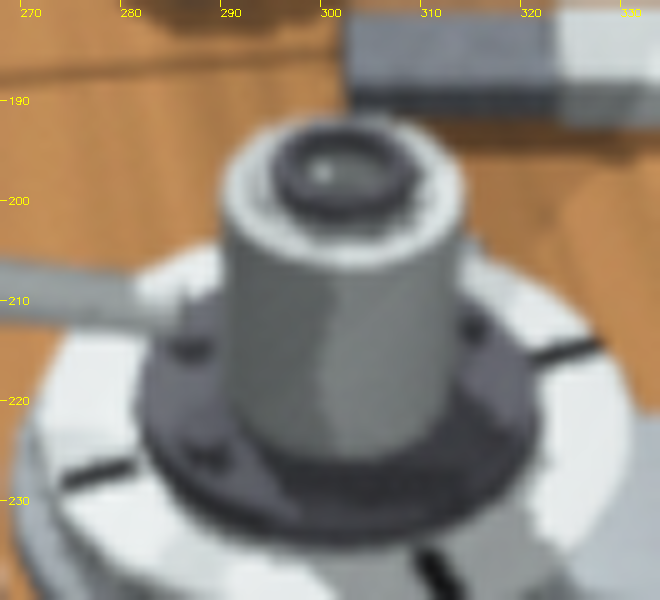

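The socket has clearly turned: in the top view its corner now points up-image, and its sides are at about 36° (mod 90). The segments have spread into the bush. That puts the screw about 65–70° round, just short of tight. I'll re-insert at a yaw of 126° and finish the turn gently.

```bash
python3 d.py .5966 .0066 .262 126
```

```text
t 28.1 tcp [ 0.4724 -0.2017  0.2702] psi 162.57 j [-32.3  13.1  -1.6  74.7   0.1 -14.8] F [-0.4  0.6 -6. ] T [-0.02 -0.01 -0.05] gap 0.0188
delta [-5.6  23.59  0.86] roll 36.57
```

Emit:
arm_command(
  deltas=[
    {"dx": -0.5, "dy": 2, "dz": 0, "roll": 6},
    {"dx": -1.2, "dy": 5, "dz": 0, "roll": 12},
    {"dx": -1.9, "dy": 8, "dz": 0, "roll": 18},
    {"dx": -2.6, "dy": 11, "dz": 0, "roll": 24},
    {"dx": -3.3, "dy": 14, "dz": 0, "roll": 30},
    {"dx": -4, "dy": 17, "dz": 0, "roll": 36},
    {"dx": -4.7, "dy": 20, "dz": 0, "roll": 36.6},
    {"dx": -5.3, "dy": 22.3, "dz": 0.3, "roll": 36.6},
    {"dx": -5.6, "dy": 23.6, "dz": 0.8, "roll": 36.6},
    {"dx": -5.6, "dy": 23.6, "dz": 0.8, "roll": 36.6},
    {"dx": -5.6, "dy": 23.6, "dz": 0.8, "roll": 36.6},
    {"dx": -5.6, "dy": 23.6, "dz": 0.8, "roll": 36.6},
  ],
)

```text
time: 29.1
tcp_pos: [0.5964, 0.0061, 0.2628]
eef_rot: [[-0.585, 0.811, 0.01], [0.811, 0.585, -0.005], [-0.01, 0.006, -1.0]]
contact_force: [-0.7, -0.8, -5.4]
finger_gap: 0.019
```

```bash
python3 d.py .5966 .0066 .262 126;  python3 ovk.py 20 "(0,0,0)"
```

```text
t 29.1 tcp [0.5964 0.0061 0.2628] psi 125.83 j [-7.1 21.6  9.7 77.5 -0.2 47. ] F [-0.7 -0.8 -5.4] T [-0.03  0.01 -0.02] gap 0.019
delta [0.03 0.04 0.08] roll -0.17
[0.59773457 0.00532513 0.13796296]
```

View pics/o20.png

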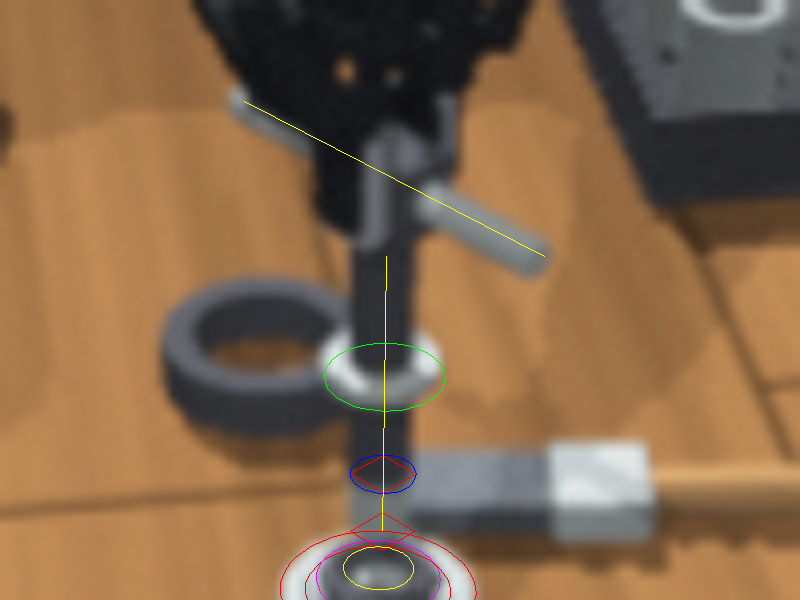

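View pics/r20.png

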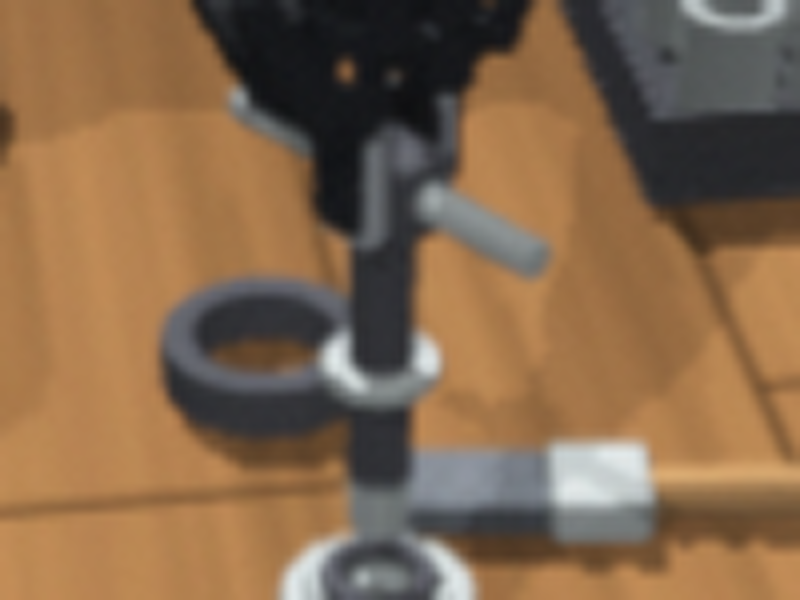

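```bash
python3 d.py .5961 .0070 .238 126
```

```text
t 29.15 tcp [0.5964 0.0059 0.263 ] psi 125.83 j [-7.2 21.6  9.7 77.5 -0.2 47. ] F [-0.8 -0.3 -5.3] T [ 0.   -0.01 -0.04] gap 0.0192
delta [0.13 0.03 2.49] roll -0.17
```

Emit:
arm_command(
  deltas=[
    {"dx": 0.13, "dy": 0.03, "dz": 0.4, "roll": 0},
    {"dx": 0.13, "dy": 0.03, "dz": 0.8, "roll": 0},
    {"dx": 0.13, "dy": 0.03, "dz": 1.2, "roll": 0},
    {"dx": 0.13, "dy": 0.03, "dz": 1.6, "roll": 0},
    {"dx": 0.13, "dy": 0.03, "dz": 2, "roll": 0},
    {"dx": 0.13, "dy": 0.03, "dz": 2.4, "roll": 0},
    {"dx": 0.13, "dy": 0.03, "dz": 2.5, "roll": 0},
    {"dx": 0.13, "dy": 0.03, "dz": 2.5, "roll": 0},
  ],
)

```text
time: 29.82
tcp_pos: [0.596, 0.0068, 0.2373]
eef_rot: [[-0.585, 0.811, 0.01], [0.811, 0.585, -0.005], [-0.01, 0.005, -1.0]]
contact_force: [-0.1, -3.9, -7.4]
finger_gap: 0.0186
```

```bash
python3 d.py .5961 .0070 .230 126
```

```text
t 29.8167 tcp [0.596  0.0068 0.2373] psi 125.82 j [-7.1 21.9  6.2 73.7 -0.2 47.1] F [-0.1 -3.9 -7.4] T [-1.   -0.13 -0.02] gap 0.0186
delta [0.02 0.02 0.73] roll -0.18
```

Emit:
arm_command(
  deltas=[
    {"dx": -0.08, "dy": -0.06, "dz": 0, "roll": 0},
    {"dx": -0.08, "dy": -0.06, "dz": 0.2, "roll": 0},
    {"dx": -0.08, "dy": -0.06, "dz": 0.4, "roll": 0},
    {"dx": -0.08, "dy": -0.06, "dz": 0.6, "roll": 0},
    {"dx": -0.08, "dy": -0.06, "dz": 0.8, "roll": 0},
    {"dx": -0.08, "dy": -0.06, "dz": 0.8, "roll": 0},
  ],
)

```text
time: 30.32
tcp_pos: [0.5965, 0.0056, 0.2296]
eef_rot: [[-0.585, 0.811, 0.011], [0.811, 0.585, -0.005], [-0.011, 0.006, -1.0]]
contact_force: [2.3, -2.0, -3.5]
finger_gap: 0.0186
```

```bash
python3 d.py .5961 .0070 .230 126
```

```text
t 30.3167 tcp [0.5965 0.0056 0.2296] psi 125.82 j [-7.2 22.   5.2 72.5 -0.2 47. ] F [ 2.3 -2.  -3.5] T [-0.83 -0.95  0.03] gap 0.0186
delta [ 0.13  0.05 -0.04] roll -0.18
```

Emit:
arm_command(
  deltas=[
    {"dx": -0.05, "dy": 0.01, "dz": 0.2, "roll": 0},
    {"dx": -0.07, "dy": 0.01, "dz": 0.4, "roll": 0},
    {"dx": -0.07, "dy": 0.01, "dz": 0.6, "roll": 0},
    {"dx": -0.07, "dy": 0.01, "dz": 0.8, "roll": 0},
    {"dx": -0.07, "dy": 0.01, "dz": 1, "roll": 0},
    {"dx": -0.07, "dy": 0.01, "dz": 1.1, "roll": 0},
    {"dx": -0.07, "dy": 0.01, "dz": 1.1, "roll": 0},
  ],
)

```text
time: 30.9
tcp_pos: [0.5976, 0.0049, 0.2208]
eef_rot: [[-0.585, 0.811, 0.015], [0.811, 0.585, -0.006], [-0.014, 0.008, -1.0]]
contact_force: [-4.5, -1.2, 21.3]
finger_gap: 0.0189
```

```bash
python3 d.py .5961 .0070 .230 126
```

```text
t 30.9 tcp [0.5976 0.0049 0.2208] psi 125.82 j [-7.2 22.1  4.  71.  -0.2 46.9] F [-4.5 -1.2 21.3] T [-0.56  1.16  0.04] gap 0.0189
delta [ 0.25  0.01 -0.92] roll -0.18
```

Emit:
arm_command(
  deltas=[
    {"dx": 0, "dy": 0, "dz": 0, "roll": 2},
    {"dx": 0.02, "dy": -0.02, "dz": 0, "roll": 4},
    {"dx": 0.02, "dy": -0.03, "dz": 0, "roll": 6},
    {"dx": 0.02, "dy": -0.03, "dz": 0, "roll": 6},
  ],
)

```text
time: 31.23
tcp_pos: [0.5971, 0.0048, 0.221]
eef_rot: [[-0.496, 0.868, 0.015], [0.868, 0.496, -0.006], [-0.013, 0.01, -1.0]]
contact_force: [-1.7, -1.8, 2.2]
finger_gap: 0.019
```

```bash
python3 d.py .5961 .0070 .230 126;  python3 ovk.py 21 "(0,1,.6)"
```

```text
t 31.2333 tcp [0.5971 0.0048 0.221 ] psi 119.74 j [-7.2 22.   3.9 71.  -0.3 53. ] F [-1.7 -1.8  2.2] T [-0.66  0.54  0.13] gap 0.019
delta [ 0.22  0.03 -0.9 ] roll -6.26
[0.5989093  0.00501672 0.09660927]
```

View pics/o21.png

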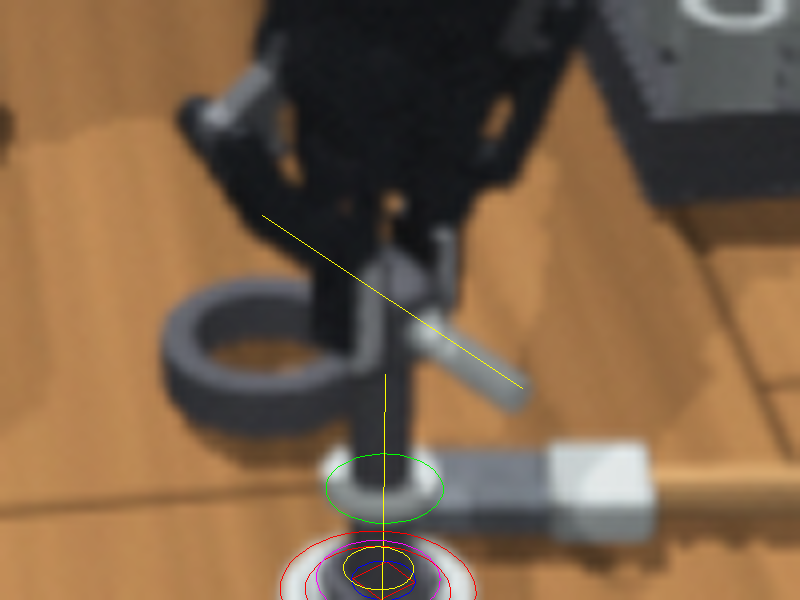

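The collar is at the same image height as when the key was home before. So the key is home and has slid about 2 mm in the grip, which I'll allow for at the rack. Now a careful turn to the stop.

Emit:
arm_command(
  deltas=[
    {"dx": 0, "dy": 0, "dz": 0.05, "roll": 2},
    {"dx": 0, "dy": 0, "dz": 0.05, "roll": 4},
    {"dx": 0, "dy": 0, "dz": 0.05, "roll": 4},
  ],
)

```text
time: 31.53
tcp_pos: [0.597, 0.0048, 0.221]
eef_rot: [[-0.435, 0.9, 0.015], [0.9, 0.436, -0.007], [-0.013, 0.011, -1.0]]
contact_force: [-2.0, -1.1, 6.1]
finger_gap: 0.0189
```

```bash
python3 d.py .5961 .0070 .230 126
```

```text
t 31.5333 tcp [0.597  0.0048 0.221 ] psi 115.82 j [-7.2 22.   3.9 71.  -0.3 56.9] F [-2.  -1.1  6.1] T [-0.6   0.81  0.11] gap 0.0189
delta [ 0.23  0.03 -0.91] roll -10.18
```

Emit:
arm_command(
  deltas=[
    {"dx": 0, "dy": 0, "dz": 0.05, "roll": 2},
    {"dx": 0, "dy": 0, "dz": 0.05, "roll": 4},
    {"dx": 0, "dy": 0, "dz": 0.05, "roll": 4},
  ],
)

```text
time: 31.78
tcp_pos: [0.5968, 0.0048, 0.221]
eef_rot: [[-0.371, 0.929, 0.015], [0.929, 0.371, -0.007], [-0.012, 0.011, -1.0]]
contact_force: [-2.9, -1.8, 7.4]
finger_gap: 0.0191
```

```bash
python3 d.py .5961 .0070 .230 126
```

```text
t 31.7833 tcp [0.5968 0.0048 0.221 ] psi 111.78 j [-7.2 22.   3.8 70.9 -0.3 61. ] F [-2.9 -1.8  7.4] T [-0.66  1.05  0.21] gap 0.0191
delta [ 0.22  0.03 -0.91] roll -14.22
```

Emit:
arm_command(
  deltas=[
    {"dx": 0, "dy": 0, "dz": 0.05, "roll": 2},
    {"dx": 0, "dy": 0, "dz": 0.05, "roll": 4},
    {"dx": 0, "dy": 0, "dz": 0.05, "roll": 4},
  ],
)

```text
time: 32.03
tcp_pos: [0.5965, 0.0047, 0.221]
eef_rot: [[-0.305, 0.952, 0.015], [0.952, 0.305, -0.007], [-0.012, 0.012, -1.0]]
contact_force: [-3.1, -1.3, 7.9]
finger_gap: 0.0189
```

```bash
python3 d.py .5961 .0070 .230 126
```

```text
t 32.0333 tcp [0.5965 0.0047 0.221 ] psi 107.74 j [-7.2 22.   3.8 70.9 -0.3 65. ] F [-3.1 -1.3  7.9] T [-0.58  1.04  0.14] gap 0.0189
delta [ 0.22  0.04 -0.91] roll -18.26
```

Emit:
arm_command(
  deltas=[
    {"dx": -0.03, "dy": -0.06, "dz": 0.05, "roll": 2},
    {"dx": -0.03, "dy": -0.06, "dz": 0.05, "roll": 4},
    {"dx": -0.03, "dy": -0.06, "dz": 0.05, "roll": 4},
  ],
)

```text
time: 32.28
tcp_pos: [0.5961, 0.0045, 0.221]
eef_rot: [[-0.237, 0.971, 0.016], [0.971, 0.237, -0.007], [-0.01, 0.014, -1.0]]
contact_force: [-1.0, -1.2, 6.9]
finger_gap: 0.0185
```

```bash
python3 d.py .5961 .0070 .230 126
```

```text
t 32.2833 tcp [0.5961 0.0045 0.221 ] psi 103.72 j [-7.3 21.9  3.7 70.8 -0.3 69. ] F [-1.  -1.2  6.9] T [-0.13  0.64  0.23] gap 0.0185
delta [ 0.23  0.07 -0.91] roll -22.28
```

Emit:
arm_command(
  deltas=[
    {"dx": 0, "dy": 0, "dz": 0.04, "roll": 1.5},
    {"dx": 0, "dy": 0, "dz": 0.04, "roll": 2},
    {"dx": 0, "dy": 0, "dz": 0.04, "roll": 2},
  ],
)

```text
time: 32.53
tcp_pos: [0.596, 0.0046, 0.221]
eef_rot: [[-0.204, 0.979, 0.016], [0.979, 0.204, -0.007], [-0.01, 0.014, -1.0]]
contact_force: [-2.0, -1.4, 6.0]
finger_gap: 0.019
```

```bash
python3 d.py .5961 .0070 .230 126
```

```text
t 32.5333 tcp [0.596  0.0046 0.221 ] psi 101.79 j [-7.3 21.9  3.6 70.8 -0.3 70.9] F [-2.  -1.4  6. ] T [-0.38  0.79  0.46] gap 0.019
delta [ 0.22  0.08 -0.9 ] roll -24.21
```

Emit:
arm_command(
  deltas=[
    {"dx": 0, "dy": 0, "dz": 0.04, "roll": 1.5},
    {"dx": 0, "dy": 0, "dz": 0.04, "roll": 2},
    {"dx": 0, "dy": 0, "dz": 0.04, "roll": 2},
  ],
)

```text
time: 32.78
tcp_pos: [0.5958, 0.0047, 0.221]
eef_rot: [[-0.172, 0.985, 0.016], [0.985, 0.172, -0.007], [-0.009, 0.015, -1.0]]
contact_force: [-3.3, -1.5, 6.0]
finger_gap: 0.0185
```

```bash
python3 d.py .5961 .0070 .230 126
```

```text
t 32.7833 tcp [0.5958 0.0047 0.221 ] psi 99.88 j [-7.3 21.9  3.6 70.8 -0.3 72.9] F [-3.3 -1.5  6. ] T [-0.45  0.8   0.66] gap 0.0185
delta [ 0.21  0.08 -0.9 ] roll -26.12
```

Emit:
arm_command(
  deltas=[
    {"dx": 0, "dy": 0, "dz": 0.04, "roll": 1.5},
    {"dx": 0, "dy": 0, "dz": 0.04, "roll": 2},
    {"dx": 0, "dy": 0, "dz": 0.04, "roll": 2},
  ],
)

```text
time: 33.03
tcp_pos: [0.5957, 0.0048, 0.221]
eef_rot: [[-0.139, 0.99, 0.017], [0.99, 0.139, -0.007], [-0.009, 0.015, -1.0]]
contact_force: [-1.7, -1.3, 6.8]
finger_gap: 0.0188
```

```bash
python3 d.py .5961 .0070 .230 126
```

```text
t 33.0333 tcp [0.5957 0.0048 0.221 ] psi 97.97 j [-7.2 21.8  3.6 70.7 -0.3 74.8] F [-1.7 -1.3  6.8] T [-0.57  0.79  0.74] gap 0.0188
delta [ 0.2   0.08 -0.9 ] roll -28.03
```

Emit:
arm_command(
  deltas=[
    {"dx": 0, "dy": 0, "dz": 0.04, "roll": 1.5},
    {"dx": 0, "dy": 0, "dz": 0.04, "roll": 2},
    {"dx": 0, "dy": 0, "dz": 0.04, "roll": 2},
    {"dx": 0, "dy": 0, "dz": 0.04, "roll": 2},
  ],
)

```text
time: 33.37
tcp_pos: [0.5956, 0.0049, 0.221]
eef_rot: [[-0.106, 0.994, 0.017], [0.994, 0.107, -0.007], [-0.009, 0.016, -1.0]]
contact_force: [-1.6, -3.1, 6.1]
finger_gap: 0.0183
```

```bash
python3 d.py .5961 .0070 .230 126
```

```text
t 33.3667 tcp [0.5956 0.0049 0.221 ] psi 96.11 j [-7.2 21.8  3.5 70.7 -0.3 76.6] F [-1.6 -3.1  6.1] T [-0.54  0.79  0.77] gap 0.0183
delta [ 0.2   0.09 -0.9 ] roll -29.89
```

Onset is at the same yaw as before (104°), and torque is now 0.77 N m with little further change, so the screw is at its stop. I'm stopping before it can cam over, easing back within the socket's play and lifting out.

Emit:
arm_command(
  deltas=[
    {"dx": 0, "dy": 0, "dz": 0, "roll": -4},
    {"dx": 0, "dy": -0.02, "dz": -0.03, "roll": -8},
    {"dx": -0.02, "dy": -0.04, "dz": -0.05, "roll": -12},
    {"dx": -0.03, "dy": -0.05, "dz": -0.05, "roll": -12},
  ],
)

```text
time: 33.7
tcp_pos: [0.5952, 0.0047, 0.2212]
eef_rot: [[-0.315, 0.949, 0.017], [0.949, 0.315, -0.006], [-0.011, 0.014, -1.0]]
contact_force: [2.3, -0.3, -4.5]
finger_gap: 0.0187
```

```bash
python3 d.py .5961 .0070 .230 126
```

```text
t 33.7 tcp [0.5952 0.0047 0.2212] psi 108.37 j [-7.3 21.8  3.5 70.7 -0.2 64.3] F [ 2.3 -0.3 -4.5] T [-0.2  -0.66  0.08] gap 0.0187
delta [ 0.18  0.17 -0.88] roll -17.63
```

Emit:
arm_command(
  deltas=[
    {"dx": -0.01, "dy": 0.03, "dz": -0.4, "roll": 0},
    {"dx": -0.01, "dy": 0.04, "dz": -0.9, "roll": 0},
    {"dx": -0.02, "dy": 0.05, "dz": -1.4, "roll": 0},
    {"dx": -0.03, "dy": 0.06, "dz": -1.9, "roll": 0},
    {"dx": -0.03, "dy": 0.07, "dz": -2.5, "roll": 0},
    {"dx": -0.04, "dy": 0.08, "dz": -3.2, "roll": 0},
    {"dx": -0.05, "dy": 0.09, "dz": -4.2, "roll": 0},
    {"dx": -0.05, "dy": 0.09, "dz": -5, "roll": 0},
    {"dx": -0.05, "dy": 0.09, "dz": -5.2, "roll": 0},
  ],
)

```text
time: 34.45
tcp_pos: [0.5958, 0.0048, 0.2749]
eef_rot: [[-0.315, 0.949, 0.019], [0.949, 0.315, -0.007], [-0.012, 0.016, -1.0]]
contact_force: [-0.2, -0.1, -5.0]
finger_gap: 0.0186
```

```bash
python3 d.py .4416 -.2410 .27 210;  python3 ovk.py 22 "(0,0,0)"
```

```text
t 34.45 tcp [0.5958 0.0048 0.2749] psi 108.36 j [-7.3 21.1 10.8 78.6 -0.2 64.4] F [-0.2 -0.1 -5. ] T [-0.02  0.03  0.05] gap 0.0186
delta [-18.47 -22.39   0.36] roll -101.64
[0.5980628  0.00404162 0.14952022]
```

View pics/o22.png

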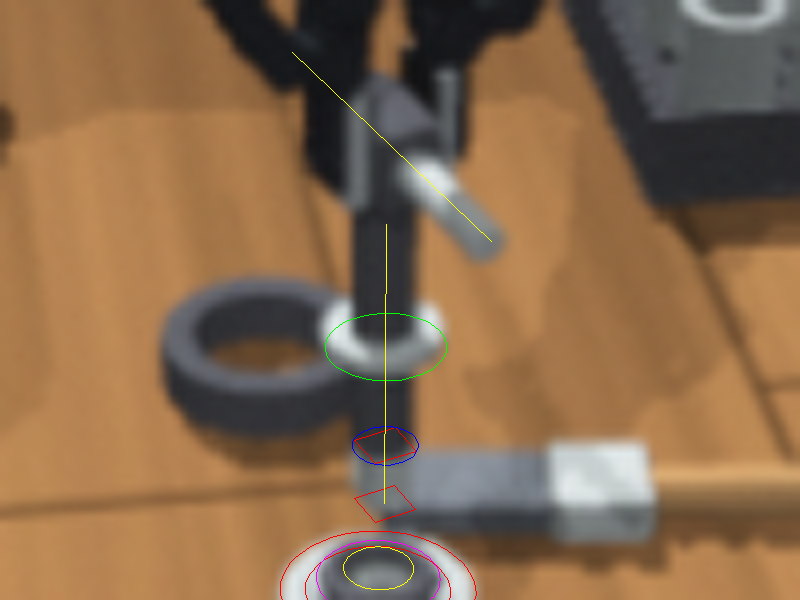

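Emit:
arm_command(
  deltas=[
    {"dx": -2, "dy": -2.4, "dz": -0.5, "roll": -7},
    {"dx": -4, "dy": -4.8, "dz": -1, "roll": -14},
    {"dx": -6, "dy": -7.3, "dz": -1, "roll": -21},
    {"dx": -8, "dy": -9.7, "dz": -1, "roll": -28},
    {"dx": -10, "dy": -12.1, "dz": -1, "roll": -35},
    {"dx": -12, "dy": -14.5, "dz": -1, "roll": -42},
    {"dx": -14, "dy": -17, "dz": -1, "roll": -49},
    {"dx": -16, "dy": -19.4, "dz": -1, "roll": -56},
    {"dx": -17.5, "dy": -21.2, "dz": -1, "roll": -63},
    {"dx": -18.5, "dy": -22.4, "dz": -1, "roll": -70},
    {"dx": -18.5, "dy": -22.4, "dz": -1, "roll": -77},
    {"dx": -18.5, "dy": -22.4, "dz": -1, "roll": -84},
  ],
)

```text
time: 35.5
tcp_pos: [0.4406, -0.2421, 0.283]
eef_rot: [[-0.976, -0.218, 0.018], [-0.218, 0.976, -0.006], [-0.016, -0.01, -1.0]]
contact_force: [0.5, 0.1, -6.6]
finger_gap: 0.0191
```

```bash
python3 d.py .4416 -.2410 .28 210
python3 - <<'E'
from h import *
for n in("side","top"): cv2.imwrite(f"pics/{n}23.png",env.snapshot(n))
a=[]
for n in(19,23):
    im=cv2.imread(f"pics/top{n}.png")[168:196,272:301].astype(float); im=((cv2.resize(im,None,fx=13,fy=13,interpolation=cv2.INTER_CUBIC)-30)*2.2).clip(0,255); a.append(im)
cv2.imwrite("pics/sock2.png",np.hstack(a).astype(np.uint8))
E
```

```text
t 35.5 tcp [ 0.4406 -0.2421  0.283 ] psi -167.39 j [-38.3  11.6  -1.7  75.7   0.4 -50.9] F [ 0.5  0.1 -6.6] T [ 0.03 -0.01  0.02] gap 0.0191
delta [-0.11  0.09  0.3 ] roll -17.39
```

View pics/sock2.png

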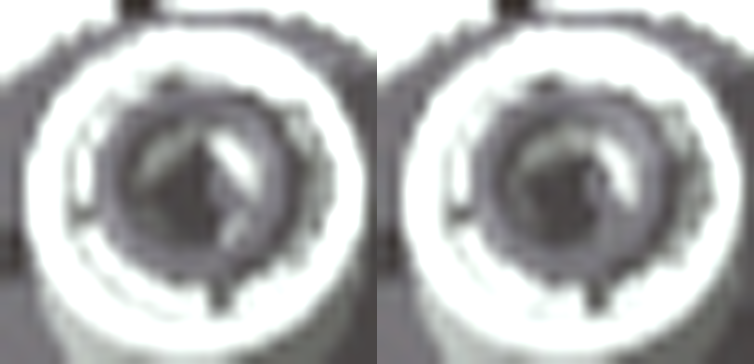

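```bash
cat > sq.py <<'E'
from ov import *
def sq(m,z,yaw,h=.008):
    a=np.radians(yaw); R=np.array([[np.cos(a),-np.sin(a)],[np.sin(a),np.cos(a)]])
    q=h*np.array([[1,1],[1,-1],[-1,-1],[-1,1],[1,1]])@R.T
    return np.c_[q+m,np.full(5,z)]
def panel(n,yaw,m=(.5975,.0085),draw=True):
    im=cv2.imread(f"pics/top{n}.png")[174:191,278:296].astype(float); s=14
    im=((cv2.resize(im,None,fx=s,fy=s,interpolation=cv2.INTER_CUBIC)-40)*2.4).clip(0,255).astype(np.uint8)
    if draw:
        for z,c in((.108,(0,255,255)),(.094,(0,0,255))):
            p=(proj("top",sq(np.array(m),z,yaw))+.5-[278,174])*s
            cv2.polylines(im,[p.round().astype(int)],False,c,1)
    return im
if __name__=="__main__":
    rows=[np.hstack([panel(3,0,draw=False),panel(19,0,draw=False),panel(23,0,draw=False)]),np.hstack([panel(3,float(sys.argv[1])),panel(19,float(sys.argv[2])),panel(23,float(sys.argv[3]))])]
    cv2.imwrite("pics/sq%s.png"%sys.argv[4],np.vstack(rows))
E
python3 sq.py 10 36 23 a
```

```text
(no output)
```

View pics/sqa.png

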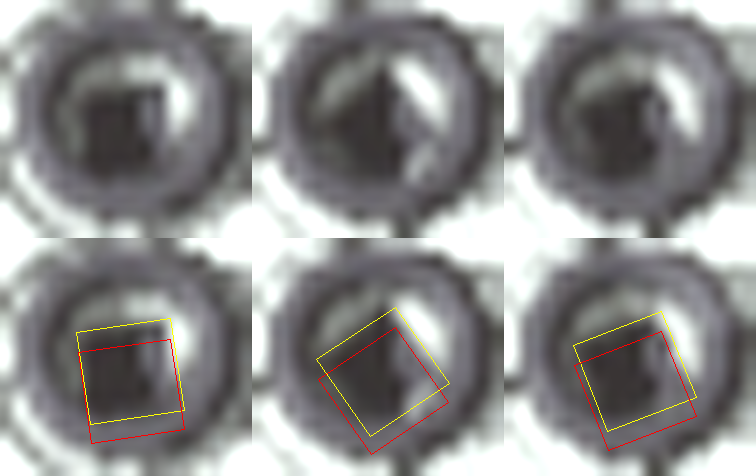

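```bash
cat > fit.py <<'E'
from sq import *
from scipy.ndimage import map_coordinates
def prof(n):
    return cv2.cvtColor(cv2.imread(f"pics/top{n}.png"),cv2.COLOR_BGR2GRAY).astype(float)
def score(g,m,yaw,z=.108):
    # contrast: just outside minus just inside along edges of opening
    def samp(h):
        a=np.radians(yaw);R=np.array([[np.cos(a),-np.sin(a)],[np.sin(a),np.cos(a)]])
        t=np.linspace(-.8,.8,13)*.008; P=[]
        for ex in range(4):
            b=np.radians(90*ex); Q=np.array([[np.cos(b),-np.sin(b)],[np.sin(b),np.cos(b)]])
            P.append((np.c_[np.full(13,h),t]@Q.T)@R.T+m)
        P=np.vstack(P); p=proj("top",np.c_[P,np.full(len(P),z)])
        return map_coordinates(g,[p[:,1],p[:,0]],order=1)
    return np.mean(samp(.0092)-samp(.0068))
ns=[int(v) for v in sys.argv[1:]]; G={n:prof(n) for n in ns}
best={}
for n in ns:
    S=[]
    for dx in np.arange(-2,2.1,.5):
        for dy in np.arange(-2,2.1,.5):
            for y in range(-20,70,2): S.append((score(G[n],np.array([.5975+dx/1000,.0085+dy/1000]),y),dx,dy,y))
    S.sort(reverse=True); print(n,[(round(s,1),dx,dy,y) for s,dx,dy,y in S[:6]])
E
python3 fit.py 3 19 23
```

```text
Traceback (most recent call last):
  File "fit.py", line 22, in <module>
    for y in range(-20,70,2): S.append((score(G[n],np.array([.5975+dx/1000,.0085+dy/1000]),y),dx,dy,y))
                                        ~~~~~^^^^^^^^^^^^^^^^^^^^^^^^^^^^^^^^^^^^^^^^^^^^^^^^
  File "fit.py", line 15, in score
    return np.mean(samp(.0092)-samp(.0068))
                               ~~~~^^^^^^^
  File "fit.py", line 13, in samp
    P=np.vstack(P); p=proj("top",np.c_[P,np.full(len(P),z)])
                      ~~~~^^^^^^^^^^^^^^^^^^^^^^^^^^^^^^^^^^
  File "h.py", line 13, in proj
    K,d,P=cam(n); X=np.atleast_2d(X)
          ~~~^^^
  File "h.py", line 4, in cam
    m=env.camera_model(n); return np.array(m["camera_matrix"]),np.array(m["dist_coeffs"]),np.array(m["pose"])
ValueError: time passes only in moves, steps and waits
```

```bash
python3 - <<'E'
s=open('h.py').read()
s=s.replace('def cam(n):','import functools\n@functools.lru_cache(None)\ndef cam(n):',1); open('h.py','w').write(s)
E
python3 fit.py 3 19 23; python3 d.py .4416 -.2410 .28 210
```

```text
3 [(np.float64(16.7), np.float64(0.0), np.float64(1.0), 8), (np.float64(16.6), np.float64(0.0), np.float64(1.0), 10), (np.float64(16.3), np.float64(0.0), np.float64(1.5), 6), (np.float64(16.3), np.float64(0.5), np.float64(1.5), 4), (np.float64(16.3), np.float64(0.0), np.float64(1.0), 6), (np.float64(16.2), np.float64(0.0), np.float64(1.0), 12)]
19 [(np.float64(16.4), np.float64(0.5), np.float64(1.0), 42), (np.float64(16.4), np.float64(0.5), np.float64(1.0), 40), (np.float64(16.3), np.float64(0.5), np.float64(1.0), 44), (np.float64(16.2), np.float64(1.0), np.float64(1.0), 44), (np.float64(16.2), np.float64(1.0), np.float64(1.0), 42), (np.float64(16.2), np.float64(0.5), np.float64(1.0), 38)]
23 [(np.float64(15.5), np.float64(0.5), np.float64(1.0), 26), (np.float64(15.4), np.float64(0.0), np.float64(0.5), 26), (np.float64(15.4), np.float64(0.5), np.float64(1.0), 24), (np.float64(15.4), np.float64(0.5), np.float64(0.5), 26), (np.float64(15.4), np.float64(0.5), np.float64(1.0), 28), (np.float64(15.3), np.float64(0.0), np.float64(0.5), 28)]
t 35.6 tcp [ 0.441  -0.2414  0.283 ] psi -167.52 j [-38.2  11.6  -1.7  75.7   0.4 -50.7] F [ 0.5  0.5 -5.2] T [0.01 0.04 0.07] gap 0.0186
delta [-0.06  0.03  0.3 ] roll -17.52
```

The fit puts the socket at about 8.5° at first, about 41° after the back-off and about 25.5° now. That means roughly 73–79° of turn, which agrees with the stop (1.40 rad) within error. The screw also didn't move between 0.2 and 0.77 N m. Now returning the key: first align over its hole.

Emit:
arm_command(
  deltas=[
    {"dx": -0.05, "dy": 0.03, "dz": 0, "roll": -7},
    {"dx": -0.05, "dy": 0.03, "dz": 0, "roll": -14},
    {"dx": -0.05, "dy": 0.03, "dz": 0.5, "roll": -17.5},
    {"dx": -0.05, "dy": 0.03, "dz": 1.5, "roll": -17.5},
    {"dx": -0.05, "dy": 0.03, "dz": 2.5, "roll": -17.5},
    {"dx": -0.05, "dy": 0.03, "dz": 3.5, "roll": -17.5},
    {"dx": -0.05, "dy": 0.03, "dz": 4.5, "roll": -17.5},
    {"dx": -0.05, "dy": 0.03, "dz": 5.5, "roll": -17.5},
    {"dx": -0.05, "dy": 0.03, "dz": 6, "roll": -17.5},
    {"dx": -0.05, "dy": 0.03, "dz": 6, "roll": -17.5},
    {"dx": -0.05, "dy": 0.03, "dz": 6, "roll": -17.5},
  ],
)

```text
time: 36.52
tcp_pos: [0.4426, -0.2412, 0.2232]
eef_rot: [[-0.867, -0.498, 0.018], [-0.498, 0.867, -0.006], [-0.013, -0.014, -1.0]]
contact_force: [0.7, 0.1, -5.1]
finger_gap: 0.0188
```

```bash
python3 d.py .4416 -.2410 .139 210
python3 - <<'E'
from ovk import *
for n in("side","top"): cv2.imwrite(f"pics/{n}24.png",env.snapshot(n))
s=env.get_state();p=np.array(s["tcp_pos"]);R=np.array(s["eef_rot"])
tip=p+.127*R[:,2]; K=key(tip,-R[:,2],np.arctan2(R[1,0],R[0,0])); print(tip)
H=[(circ(.4414,-.2405,.07,.013),(255,0,255))]
overlay("side","pics/side24.png","pics/o24.png",K+H,(205,235,100,75))
overlay("top","pics/top24.png","pics/ot24.png",K+H,(360,215,80,60))
E
```

```text
t 36.5167 tcp [ 0.4426 -0.2412  0.2232] psi -150.12 j [-38.1  12.8  -9.5  66.7   0.4 -67.9] F [ 0.7  0.1 -5.1] T [ 0.01  0.07 -0.  ] gap 0.0188
delta [0.18 0.19 8.41] roll -0.12
[ 0.44521444 -0.2423475   0.09663889]
```

View pics/o24.png

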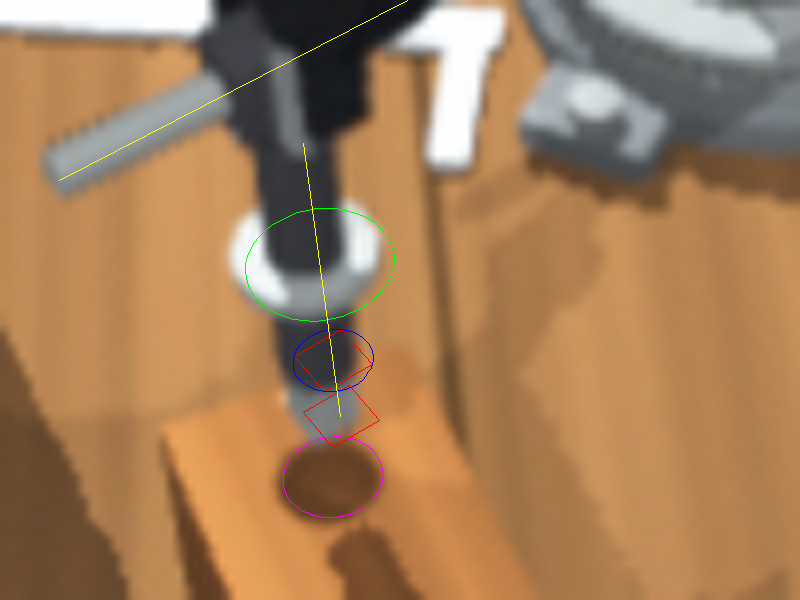

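View pics/ot24.png

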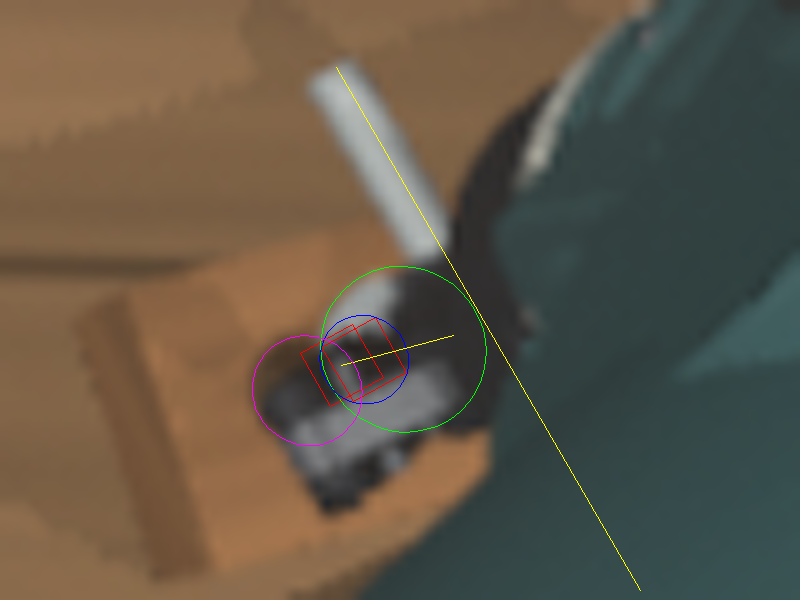

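```bash
python3 d.py .4438 -.2422 .185 210;
```

```text
t 36.6167 tcp [ 0.4428 -0.2415  0.2236] psi -150.08 j [-38.1  12.7  -9.4  66.7   0.4 -68. ] F [ 0.4 -0.9 -5.7] T [ 0.02  0.04 -0.02] gap 0.0189
delta [ 0.   -0.05  3.86] roll -0.08
```

Emit:
arm_command(
  deltas=[
    {"dx": -0.05, "dy": -0.1, "dz": 0.4, "roll": 0},
    {"dx": -0.05, "dy": -0.1, "dz": 0.9, "roll": 0},
    {"dx": -0.03, "dy": -0.08, "dz": 1.4, "roll": 0},
    {"dx": -0.02, "dy": -0.07, "dz": 1.9, "roll": 0},
    {"dx": -0.02, "dy": -0.06, "dz": 2.4, "roll": 0},
    {"dx": -0.01, "dy": -0.05, "dz": 2.9, "roll": 0},
    {"dx": 0, "dy": -0.05, "dz": 3.2, "roll": 0},
    {"dx": 0, "dy": -0.05, "dz": 3.2, "roll": 0},
  ],
)

```text
time: 37.28
tcp_pos: [0.4434, -0.2419, 0.1908]
eef_rot: [[-0.867, -0.499, 0.018], [-0.499, 0.867, -0.006], [-0.013, -0.014, -1.0]]
contact_force: [-0.2, -0.0, -6.1]
finger_gap: 0.019
```

```bash
python3 d.py .4438 -.2422 .139 210
python3 - <<'E'
from ovk import *
cv2.imwrite("pics/side25.png",env.snapshot("side"))
overlay("side","pics/side25.png","pics/o25.png",[],(205,235,100,75))
E
```

```text
t 37.2833 tcp [ 0.4434 -0.2419  0.1908] psi -150.08 j [-38.1  13.8 -13.2  61.9   0.4 -68. ] F [-0.2 -0.  -6.1] T [-0.    0.03  0.01] gap 0.019
delta [0.04 0.03 5.18] roll -0.08
```

View pics/o25.png

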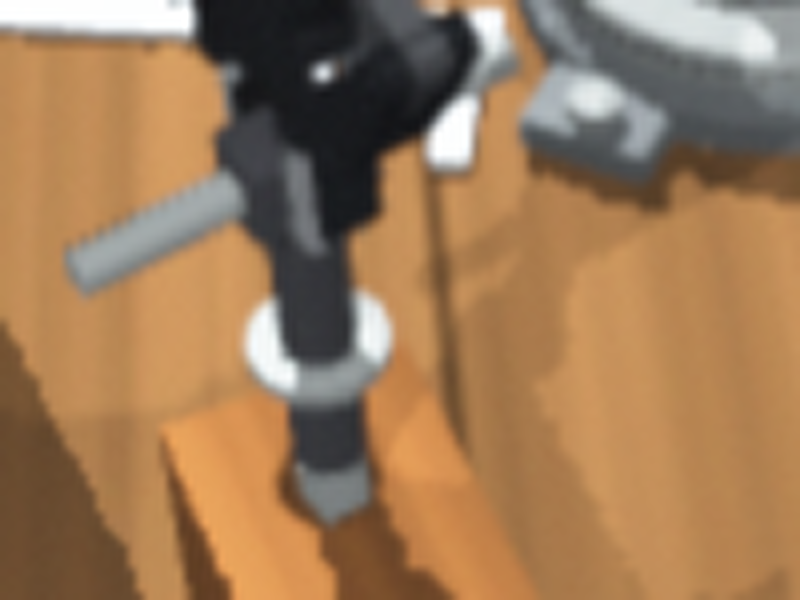

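Emit:
arm_command(
  deltas=[
    {"dx": -0.05, "dy": 0.1, "dz": -0.2, "roll": 0},
    {"dx": -0.1, "dy": 0.18, "dz": -0.2, "roll": 0},
    {"dx": -0.1, "dy": 0.18, "dz": -0.2, "roll": 0},
    {"dx": -0.1, "dy": 0.18, "dz": -0.2, "roll": 0},
  ],
)

```text
time: 37.67
tcp_pos: [0.4435, -0.24, 0.1935]
eef_rot: [[-0.867, -0.499, 0.019], [-0.499, 0.867, -0.007], [-0.013, -0.015, -1.0]]
contact_force: [0.6, 0.2, -6.0]
finger_gap: 0.0188
```

```bash
python3 d.py .4438 -.2400 .139 210
python3 - <<'E'
from ovk import *
cv2.imwrite("pics/side26.png",env.snapshot("side"))
overlay("side","pics/side26.png","pics/o26.png",[],(215,265,60,45))
E
```

```text
t 37.6667 tcp [ 0.4435 -0.24    0.1935] psi -150.07 j [-37.9  13.6 -13.1  62.2   0.4 -67.8] F [ 0.6  0.2 -6. ] T [ 0.04  0.06 -0.  ] gap 0.0188
delta [0.05 0.07 5.45] roll -0.07
```

View pics/o26.png

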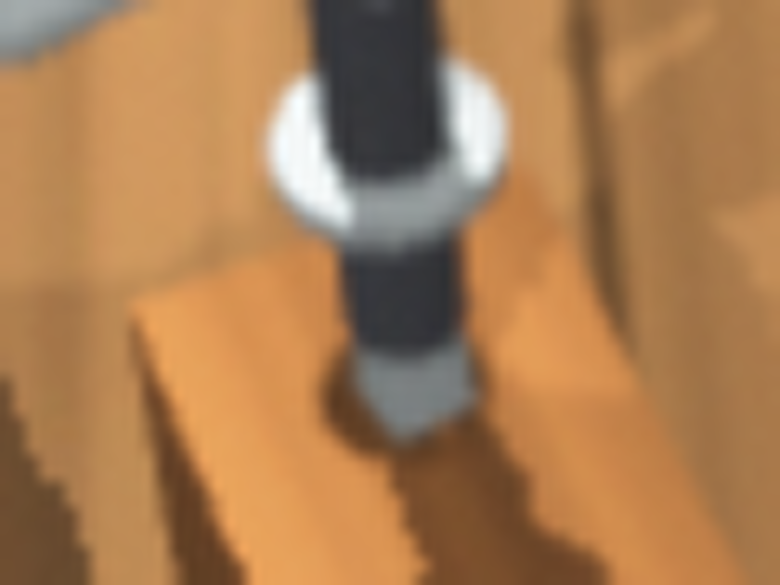

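```bash
python3 d.py .4421 -.2396 .180 210; python3 d.py .4421 -.2396 .139 210|tail -1
```

```text
t 37.7167 tcp [ 0.4435 -0.2399  0.1935] psi -150.07 j [-37.9  13.6 -13.1  62.2   0.4 -67.8] F [-0.1 -0.4 -5.9] T [ 0.01  0.04 -0.04] gap 0.019
delta [0.12 0.12 1.34] roll -0.07
delta [0.18 0.18 5.44] roll -0.07
```

Emit:
arm_command(
  deltas=[
    {"dx": 0.1, "dy": 0.1, "dz": 0, "roll": 0},
    {"dx": 0.11, "dy": 0.11, "dz": 0.3, "roll": 0},
    {"dx": 0.11, "dy": 0.11, "dz": 0.6, "roll": 0},
    {"dx": 0.12, "dy": 0.12, "dz": 0.9, "roll": 0},
    {"dx": 0.12, "dy": 0.12, "dz": 1.3, "roll": 0},
    {"dx": 0.12, "dy": 0.12, "dz": 1.3, "roll": 0},
  ],
)

```text
time: 38.22
tcp_pos: [0.4418, -0.2394, 0.1795]
eef_rot: [[-0.867, -0.499, 0.018], [-0.499, 0.867, -0.006], [-0.012, -0.014, -1.0]]
contact_force: [-0.0, 0.1, -6.3]
finger_gap: 0.019
```

```bash
python3 d.py .4421 -.2396 .139 210
python3 - <<'E'
from ovk import *
cv2.imwrite("pics/side27.png",env.snapshot("side"))
overlay("side","pics/side27.png","pics/o27.png",[],(215,265,60,45))
E
```

```text
t 38.2167 tcp [ 0.4418 -0.2394  0.1795] psi -150.08 j [-37.9  13.9 -14.9  60.2   0.4 -67.9] F [-0.   0.1 -6.3] T [ 0.03  0.05 -0.  ] gap 0.019
delta [0.04 0.02 4.05] roll -0.08
```

View pics/o27.png

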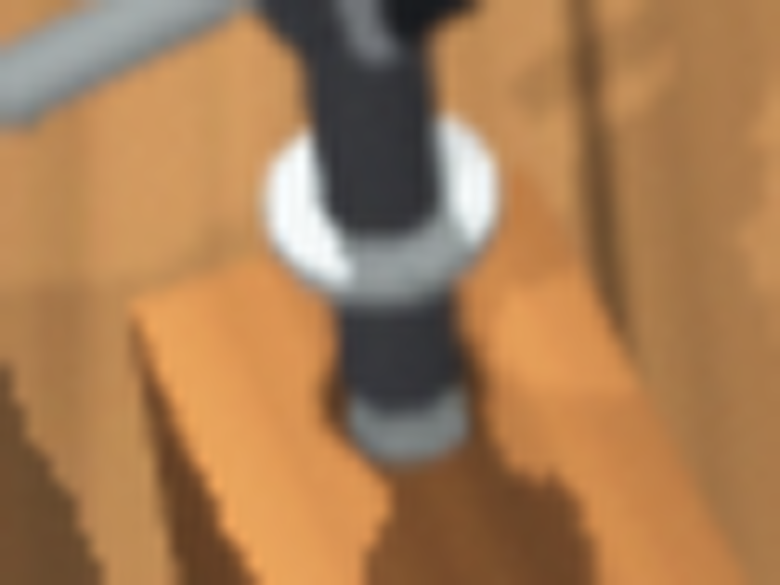

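The tip is in the hole (the rim now hides its lower edge), with no contact force. Lowering on.

Emit:
arm_command(
  deltas=[
    {"dx": 0, "dy": 0.03, "dz": 0.5, "roll": 0},
    {"dx": 0.01, "dy": 0.04, "dz": 1, "roll": 0},
    {"dx": 0.02, "dy": 0.04, "dz": 1.5, "roll": 0},
    {"dx": 0.03, "dy": 0.05, "dz": 2, "roll": 0},
    {"dx": 0.03, "dy": 0.05, "dz": 2.5, "roll": 0},
    {"dx": 0.04, "dy": 0.05, "dz": 3, "roll": 0},
    {"dx": 0.04, "dy": 0.05, "dz": 3.3, "roll": 0},
    {"dx": 0.04, "dy": 0.05, "dz": 3.5, "roll": 0},
    {"dx": 0.04, "dy": 0.05, "dz": 3.5, "roll": 0},
  ],
)

```text
time: 39.02
tcp_pos: [0.4418, -0.2393, 0.1445]
eef_rot: [[-0.867, -0.499, 0.018], [-0.499, 0.867, -0.006], [-0.012, -0.014, -1.0]]
contact_force: [-0.2, 0.2, -6.0]
finger_gap: 0.0192
```

```bash
python3 d.py .4421 -.2396 .139 210
```

```text
t 39.0167 tcp [ 0.4418 -0.2393  0.1445] psi -150.08 j [-37.9  15.3 -18.7  54.9   0.4 -67.9] F [-0.2  0.2 -6. ] T [0.04 0.03 0.01] gap 0.0192
delta [-0.01 -0.03  0.55] roll -0.08
```

Emit:
arm_command(
  deltas=[
    {"dx": 0, "dy": 0, "dz": 0.12, "roll": 0},
    {"dx": 0, "dy": 0, "dz": 0.24, "roll": 0},
    {"dx": 0, "dy": 0, "dz": 0.36, "roll": 0},
    {"dx": 0, "dy": 0, "dz": 0.48, "roll": 0},
    {"dx": 0, "dy": 0, "dz": 0.58, "roll": 0},
    {"dx": 0, "dy": 0, "dz": 0.6, "roll": 0},
    {"dx": 0, "dy": 0, "dz": 0.6, "roll": 0},
  ],
)

```text
time: 39.6
tcp_pos: [0.442, -0.2395, 0.1391]
eef_rot: [[-0.867, -0.499, 0.018], [-0.499, 0.867, -0.006], [-0.013, -0.015, -1.0]]
contact_force: [-3.0, 0.9, 5.7]
finger_gap: 0.0188
```

```bash
python3 d.py .4421 -.2396 .139 210
```

```text
t 39.6 tcp [ 0.442  -0.2395  0.1391] psi -150.08 j [-37.9  15.6 -19.3  54.1   0.4 -67.9] F [-3.   0.9  5.7] T [ 0.43  0.67 -0.01] gap 0.0188
delta [-0.   -0.01  0.01] roll -0.08
```

The collar is resting on the rack at the predicted height (TCP 0.139). Releasing, then lifting straight up.

Emit:
arm_command(
  deltas=[
    {"dx": 0, "dy": 0, "dz": 0, "roll": 0},
    {"dx": 0, "dy": 0, "dz": 0, "roll": 0},
    {"dx": 0, "dy": 0, "dz": 0, "roll": 0},
    {"dx": 0, "dy": 0, "dz": 0, "roll": 0},
    {"dx": 0, "dy": 0, "dz": 0, "roll": 0},
    {"dx": 0, "dy": 0, "dz": 0, "roll": 0},
    {"dx": 0, "dy": 0, "dz": 0, "roll": 0},
    {"dx": 0, "dy": 0, "dz": 0, "roll": 0},
  ],
  claw=0,
)

```text
time: 40.27
tcp_pos: [0.442, -0.2395, 0.1391]
eef_rot: [[-0.867, -0.499, 0.018], [-0.499, 0.867, -0.006], [-0.013, -0.015, -1.0]]
contact_force: [-0.1, -0.5, 0.9]
finger_gap: 0.0854
```

Emit:
arm_command(
  deltas=[
    {"dx": 0, "dy": 0, "dz": -1, "roll": 0},
    {"dx": 0, "dy": 0, "dz": -3, "roll": 0},
    {"dx": 0, "dy": 0, "dz": -6, "roll": 0},
    {"dx": 0, "dy": 0, "dz": -9, "roll": 0},
    {"dx": 0, "dy": 0, "dz": -12, "roll": 0},
    {"dx": 0, "dy": 0, "dz": -14, "roll": 0},
    {"dx": 0, "dy": 0, "dz": -14, "roll": 0},
  ],
)

```text
time: 40.85
tcp_pos: [0.4405, -0.2394, 0.2829]
eef_rot: [[-0.867, -0.499, 0.023], [-0.499, 0.867, -0.01], [-0.015, -0.02, -1.0]]
contact_force: [-0.2, -0.5, -0.1]
finger_gap: 0.0855
```

```bash
python3 d.py .30 -.40 .30 21
```

```text
t 40.85 tcp [ 0.4405 -0.2394  0.2829] psi -150.07 j [-38.   11.2  -2.2  75.2   0.4 -68. ] F [-0.2 -0.5 -0.1] T [0.01 0.02 0.02] gap 0.0855
delta [20.16 -6.95 -1.87] roll -171.07
```

Backing away towards the base so both cameras see the whole job.

Emit:
arm_command(
  deltas=[
    {"dx": 3, "dy": -1, "dz": 0, "roll": 0},
    {"dx": 6, "dy": -2, "dz": 0, "roll": 0},
    {"dx": 9, "dy": -3, "dz": 0, "roll": 0},
    {"dx": 12, "dy": -4, "dz": 0, "roll": 0},
    {"dx": 15, "dy": -5, "dz": 0, "roll": 0},
    {"dx": 18, "dy": -6, "dz": 0, "roll": 0},
    {"dx": 20, "dy": -7, "dz": 0, "roll": 0},
    {"dx": 20, "dy": -7, "dz": 0, "roll": 0},
    {"dx": 20, "dy": -7, "dz": 0, "roll": 0},
  ],
)

```text
time: 41.6
tcp_pos: [0.3014, -0.4003, 0.2807]
eef_rot: [[-0.868, -0.497, 0.022], [-0.497, 0.868, -0.009], [-0.015, -0.019, -1.0]]
contact_force: [0.1, 0.4, -1.4]
finger_gap: 0.0853
```

```bash
python3 d.py .30 -.40 .30 21
python3 - <<'E'
from h import *
for n in("side","top"): cv2.imwrite(f"pics/{n}30.png",env.snapshot(n))
E
python3 fit.py 30
python3 sq.py 8.5 40 25 b
python3 z.py pics/side30.png pics/s30.png 200 170 160 120
```

```text
t 41.6 tcp [ 0.3014 -0.4003  0.2807] psi -150.19 j [-62.8  11.4  -2.3  75.3   0.9 -92.6] F [ 0.1  0.4 -1.4] T [ 0.03 -0.04  0.03] gap 0.0853
delta [ 0.08  0.06 -1.93] roll -171.19
30 [(np.float64(18.0), np.float64(0.0), np.float64(0.5), 26), (np.float64(18.0), np.float64(0.0), np.float64(0.5), 24), (np.float64(17.8), np.float64(0.0), np.float64(0.5), 28), (np.float64(17.8), np.float64(0.0), np.float64(0.5), 22), (np.float64(17.8), np.float64(0.5), np.float64(0.5), 26), (np.float64(17.7), np.float64(0.5), np.float64(0.5), 24)]
```

View pics/top30.png

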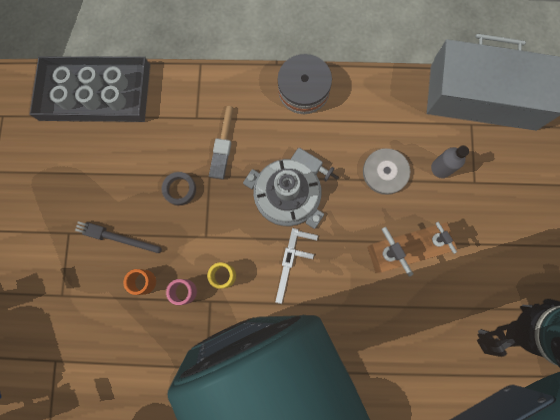

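View pics/s30.png

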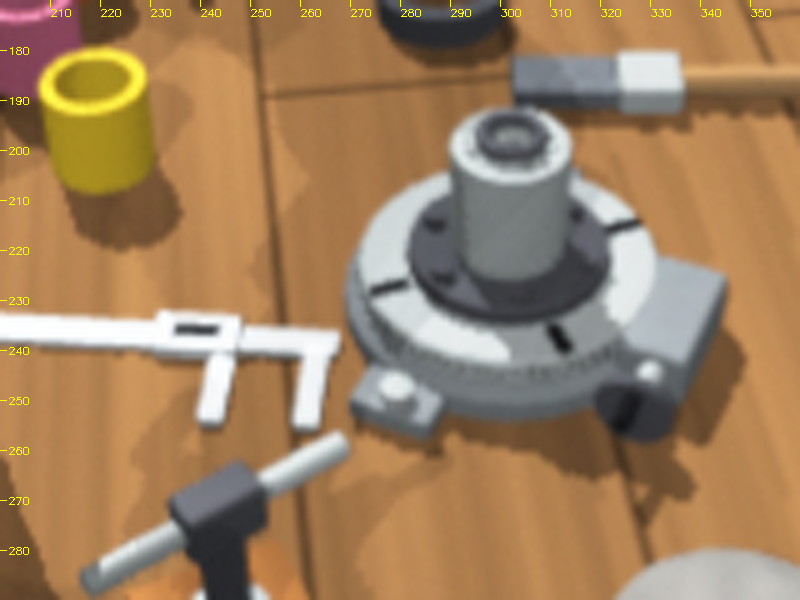

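View pics/sqb.png

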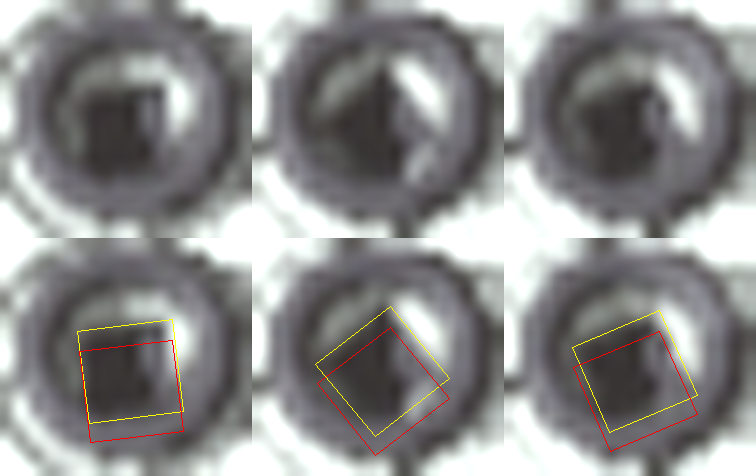

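```bash
cat > fit2.py <<'E'
import sys; sys.argv=["x"]
exec(open("fit.py").read().split("ns=[")[0])
for n in (0,3,19,23,30):
    g=prof(n); r=[]
    for dx in(0,.25,.5):
        for dy in(.5,.75,1.):
            ys=np.arange(-35,55,1.); s=np.array([score(g,np.array([.5975+dx/1000,.0085+dy/1000]),y) for y in ys]); 
            # 90-periodic phase estimate
            f=np.sum((s-s.mean())*np.exp(1j*np.radians(4*ys))); r.append(np.degrees(np.angle(f))/4%90)
    print(n,np.round(r,1), np.mean(r).round(1))
E
python3 fit2.py
```

```text
0 [11.8 11.1 10.1 11.1 10.3  9.3 10.7  9.8  8.7] 10.3
3 [13.  12.  10.9 12.3 11.3 10.2 11.8 10.8  9.6] 11.3
19 [44.2 44.4 44.6 44.4 44.5 44.7 44.7 44.7 44.7] 44.6
23 [24.5 24.2 23.6 24.8 24.6 24.1 25.4 25.3 24.9] 24.6
30 [22.6 22.3 21.7 22.7 22.4 21.8 23.  22.8 22.3] 22.4
```

A finer fit gives the socket about 10.8° before and about 23° now, so 78° of turn plus the initial slack, which means it is on the tight stop. The last pictures show the bush seated, the key upright in its hole and the bystanders where they were. Handing in.

```bash
python3 -c "
from bench import env
print(env.get_state()['time']); print(env.sign_off())"
```

```text
41.7
the job is handed in; nothing more can be done
None
```

The job is done and handed in at 41.7 s of the 72 s allowed. The one trouble was with the cam screw: I turned the key too far the first time and had to re-engage it.

- **Bush:** I set the grey bush over the mandrel and let it down until it rested on the shoulder. The seating height matched the prediction, and its rim fits round the nose in both views.
- **Key into the socket:** The larger key dropped home without a search, because its square happened to line up with the socket.
- **First turn:** I turned past the stop. Torque rose from about 90°, levelled at 1.0–1.1 N m, then let go at 118°, and the screw backed off by roughly 20°.
- **Second turn:** I lifted the key, found the socket again in the top view and re-inserted it. I then turned clockwise to 0.77 N m, and the torque began to rise at the same angle as before.
- **Key back in the rack:** I lowered it into its hole until the collar rested on the rack, then let go.

**Last checks:**
- **Screw:** The socket had turned about 78° plus the small starting slack, against the 80° stop. I estimated this from image fits, good to about 3°. A coarser fit gave 73–79°, so being on the stop is likely but not proven.
- **Key:** It stands upright in its own hole. It had slid about 2 mm in the grip during the first lift-out, which I allowed for when putting it back.
- **Everything else:** The rest looks unmoved in the pictures. The highest wrist force I saw was about 21 N, and the gripper is open and clear of everything.

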